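Dress the display board on the home-office desk

ROBOT

A 7-joint arm with a two-finger parallel gripper is mounted at the origin on the work surface. World frame = base frame: x ahead of the robot, y to its left, z up, the work surface at z = 0. Lengths are in m, angles in rad, forces in N, time in s.
With the tool pointing down it reaches from about 0.425 to 1.025 m from the base axis. Payload 9.4 kg.
Tool frame: the origin (TCP) lies between the finger pads; the fingertips stand 14 mm ahead of it and the grasp point (between the pads) lies 5 mm behind it (r.tcp_to_tips is the distance from the TCP to the fingertips, in m); x points along the fingers, y is the direction in which the jaws open and shut, and the axes are right-handed (so a half turn about x gives the same grasp; the last joint's range is limited). The gripper opens to 93 mm and grips with 3 to 60 N. Pads are 15 mm wide; open, the fingers measure 128 mm over their backs; the gripper's body (75 mm by 188 mm) begins 65 mm behind the grasp point.
Start: joints at [1.167, 0.599, -0.003, 1.599, 0.002, 0.943, -0.08], TCP at [0.233, -0.687, 0.202] pointing down, gripper open.
Joint ranges: [-2.57, 2.57], [-0.35, 1.97], [-1.29, 1.29], [0.11, 2.56], [-1.05, 4.19], [0.11, 1.86], [-2.63, 2.63]. Speed limits (rad/s): [2.22, 2.22, 3.01, 3.01, 3.14, 3.14, 3.14].

INTERFACE

Orientations are given as a rotation vector (axis times angle).
In Python, from plant import r gives the robot as it stands.
- The arm moves only by the shell command python3 -m creep 'ROWS'. ROWS is JSON, a list that holds one entry, the list of rows, each a list of 5 numbers: the shift along the tool's x, y, z in cm, then the turn about the tool's x in rad, then the finger opening in cm, from 0 to 9.3. A call has 1 to 12 rows; each row shifts and turns the pose as measured when the row begins, along the tool's axes as they then stand; what a row does not reach is not made up. A row lasts 1/12 s, in which the tool goes at most 41.7 mm and 7.16 degrees, less where a joint would pass 70% of its speed; a pose out of reach is approached as far as the arm can. A call with a gripper value outside its range is refused whole. The fingers move at their own pace and stop on an object; the grip force is fixed at half the most. Time passes only in rows, so rows that do not move let the fingers close. It gives the time, the measured TCP pose, the force and the opening at its end, in the units of the state.
- r.sense(): the state, without advancing time (a new reading comes with each control period).
- r.get_image(name): name is "scene" or "side" or "wrist"; returns the picture (400x640x3 uint8, blue, green, red); there is no depth.
- r.camera_model(name): a dict with "intrinsics" (3x3 intrinsics, pixels), "rvec" (rotation vector, rad) and "tvec" (3), from world to camera coordinates, as OpenCV has them; the wrist camera has in their place "T_tool_cam" (4x4, takes a point from camera to tool coordinates, whose origin is the TCP and whose axes are the tool frame's). Camera axes: x right, y down, z forward; pixel columns grow to the right and rows downward; lengths in m; the calibration is good to about 2 mm. A picture is of the moment at which its call begins: read the wrist's pose just before it. camera_model takes no time and is no camera call.
- r.job_done(): hands the job in, once; it reports no verdict.
The state is a dict: "t": time; "joint_positions": joint angles; "dq": joint speeds; "effort": joint torques, N m; "ee_pos": TCP position; "orientation": TCP orientation; "force": force on the tool from outside, world axes, zero at the start; "torque": the same for the moment, N m; "grip_width": opening from 0.0 (shut) to 1.0 (fully open).
Only numpy, scipy, OpenCV 4.12 (cv2) and the standard library are available. Lean on these libraries where they do the work, as an engineer would, in place of code of your own. Each camera call takes 0.05 s, during which the arm holds its last target.

TASK

Set out the four ornaments on the black display board, each upright and centred on its cork pad: the succulent on the end pad beside the picture, the round wooden box on the other end pad beside the pencil cup, and the amber bowl between them on the middle pad. Then lay the blue eye paperweight, eye side up, centred on top of the wooden box's lid. Leave the white mug and the green tape roll where they stand.

Things in the scene. Friction and masses are not known exactly. Their poses are not given: they have to be found in the camera images.
- plant: succulent in a white round ceramic pot, loose: straight pot 56 mm diameter and 58 mm high, green leaves inside the pot's outline rising stiffly to 88 mm; about 160 g. Origin: centre of the underside, z up.
- tin: closed round wooden box with a pale flat lid and a brass band, loose: body 62 mm diameter, lid 64 mm diameter from 32 mm up to the top at 44 mm; the lid does not come off; about 120 g. Origin: centre of the underside, z up; the lid's flat top is at z = 44 mm.
- bowl: small open bowl of amber glass, loose: 62 mm outer diameter with straight walls from 14 to 45 mm height, narrowing below to a 48 mm foot; wall 4 mm; about 130 g. Origin: centre of the underside, z up.
- eye: dark blue glass disc paperweight with a white, light blue and black eye on its upper face, loose: 44 mm diameter, 18 mm thick; about 60 g. Origin: centre of the underside, z up out of the eye.
- board: fixed black display board lying on the desk, 140 mm (its x) by 360 mm (its y) and 12 mm high, with three round cork pads of 72 mm diameter, flush with its top, in a row along its y axis: centres at y = -110, 0 and +110 mm, x = 0. Origin: centre of the underside; board top at z = 12 mm. Its yaw varies by up to 0.16 rad; at yaw 0 its x points away from the robot.
- picture: fixed small picture in a dark wooden frame, leaning back on a strut, facing the robot (yellow sun, blue sea on white): 90 mm wide, 105 mm high, about 70 mm deep. It stands just beyond one end of the board, about 235 mm from its centre; which end varies. Origin: on the desk under its middle.
- pencils: fixed pink pencil cup, 74 mm diameter, 90 mm high, coloured pencils standing out of it up to 136 mm. It stands just beyond the other end of the board, about 235 mm from its centre. Origin: centre of the underside.
- mug: white mug, loose, to be left alone: 76 mm diameter, 90 mm high, handle on its own +y side, which points roughly towards the robot. Origin: centre of the underside.
- tape: roll of green tape lying flat, loose, to be left alone: ring of 64 mm outer and 38 mm inner diameter, 24 mm high. Origin: centre of the underside.
Things that resemble listed ones, but are neither listed nor needed, are in the scene too. There is more than one size of the eye; the job needs the middle-sized.

How it is judged:
By the outcome, as a careful person would: the job done as asked, in the order asked, and still so for the second after the job is handed in, with the robot touching nothing.
It also fails if it takes over 104 s, if anything falls off the work surface, if the arm or the gripper's body presses on something with over 40 N, if the wrist force passes 120 N, or if a joint passes its speed limit or range.

## Working session

There is one attempt and no reset: what is moved stays moved. The work goes in short steps, Python scripts to look and compute and a shell command to move; the robot and the scene stay as the last step left them, time stands still between calls to the robot, and variables do not carry over. Pictures are saved under pics/ and viewed, and the job is handed in when it is done.

```bash
ls; mkdir -p pics; python3 - <<'E'
from plant import r
import cv2
s=r.sense(); print(s)
for n in("scene","side","wrist"):
    cv2.imwrite(f"pics/{n}0.png",r.get_image(n)); print(n,r.camera_model(n))
E
```

```text
pics
{'t': 0.0, 'joint_positions': array([ 1.16728354,  0.6001106 , -0.00253161,  1.60010185,  0.00176798,
        0.94289075, -0.07979952]), 'dq': array([ 0.00011008, -0.0002766 , -0.0015774 ,  0.00030043,  0.00120029,
       -0.00013525,  0.00046069]), 'effort': array([ 7.93300969e-04, -7.65064287e+01,  1.49768461e+00, -2.52348340e+01,
       -5.24664810e-02,  1.70309446e-02,  1.05947038e-04]), 'ee_pos': array([ 0.23256796, -0.6861613 ,  0.20098065]), 'orientation': array([ 2.044767  ,  0.33874537, -2.04551892]), 'force': array([-0.29937914, -0.73139343,  0.07178216]), 'torque': array([ 0.06012982, -0.00582817, -0.06470292]), 'grip_width': 1.0003117176154936}
scene {'intrinsics': array([[415.66170278,   0.        , 322.51917392],
       [  0.        , 415.66170278, 201.54696822],
       [  0.        ,   0.        ,   1.        ]]), 'rvec': array([ 1.9650184 ,  1.30921995, -0.59372686]), 'tvec': array([-0.2147663 , -0.30425533,  1.521591  ])}
side {'intrinsics': array([[486.05835678,   0.        , 323.21219506],
       [  0.        , 486.05835678, 201.68135466],
       [  0.        ,   0.        ,   1.        ]]), 'rvec': array([ 0.55453052, -2.71175527,  1.10845258]), 'tvec': array([0.48627448, 0.16352069, 0.97272066])}
wrist {'intrinsics': array([[339.07939976,   0.        , 326.70346138],
       [  0.        , 339.07939976, 197.9929263 ],
       [  0.        ,   0.        ,   1.        ]]), 'T_tool_cam': array([[ 1.33476271e-03, -2.36033649e-01,  9.71743966e-01,
        -1.83531362e-01],
       [ 9.99998944e-01,  8.73303141e-04, -1.16145035e-03,
         7.97963306e-04],
       [-5.74485693e-04,  9.71744490e-01,  2.36034565e-01,
        -6.58066700e-02],
       [ 0.00000000e+00,  0.00000000e+00,  0.00000000e+00,
         1.00000000e+00]])}
```

View pics/scene0.png

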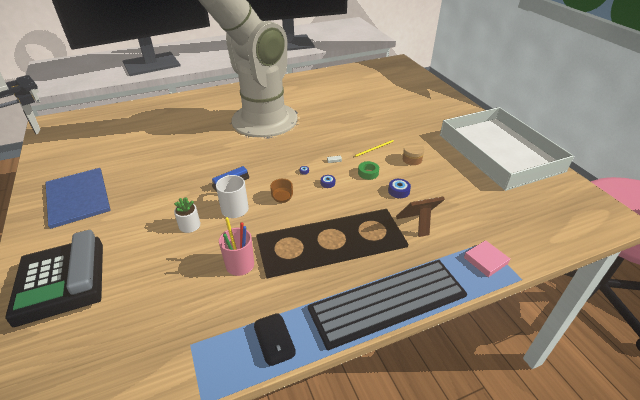

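View pics/side0.png

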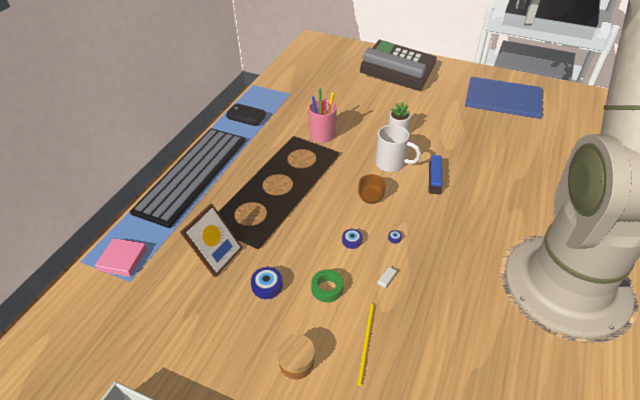

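View pics/wrist0.png

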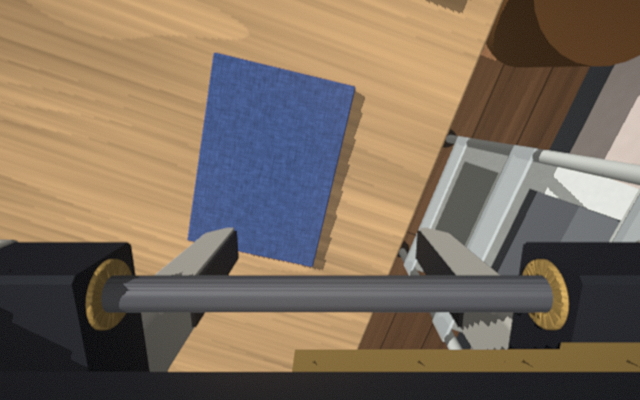

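The scene view shows three eyes: small at (304,170), middle at (328,181), large at (400,188). The plant is at (187,214), the tin at (413,156), the bowl at (281,190) and the mug at (231,195). The picture is at the +y end of the board and the pencils are at the −y end. Next I measure them.

```bash
cat > h.py <<'E'
import cv2,numpy as np
from plant import r
def cam(n):
    m=r.camera_model(n); K=m["intrinsics"]
    if n=="wrist":
        s=r.sense(); T=np.eye(4); T[:3,:3]=cv2.Rodrigues(np.array(s["orientation"]))[0]; T[:3,3]=s["ee_pos"]
        W=T@m["T_tool_cam"]; return K,W[:3,:3],W[:3,3]
    R=cv2.Rodrigues(m["rvec"])[0]; return K,R.T,-R.T@m["tvec"]
def onplane(C,uv,z):
    K,R,c=C; uv=np.atleast_2d(uv).astype(float)
    d=(R@np.linalg.inv(K)@np.c_[uv,np.ones(len(uv))].T).T
    return (c+d*((z-c[2])/d[:,2])[:,None])
def proj(C,P):
    K,R,c=C; q=(K@(R.T@(np.atleast_2d(P)-c).T)).T; return q[:,:2]/q[:,2:]
def crop(im,x,y,w,h,k,name):
    cv2.imwrite(name,cv2.resize(im[y:y+h,x:x+w],None,fx=k,fy=k,interpolation=cv2.INTER_CUBIC))
def circ(P):
    # least squares circle
    A=np.c_[2*P[:,:2],np.ones(len(P))]; b=(P[:,:2]**2).sum(1); s=np.linalg.lstsq(A,b,rcond=None)[0]
    return s[:2],np.sqrt(s[2]+s[0]**2+s[1]**2)
E
python3 - <<'E'
from h import *
a=cv2.imread("pics/scene0.png");b=cv2.imread("pics/side0.png")
crop(a,160,130,290,150,2.75,"pics/sc1.png"); crop(b,200,70,250,320,1.8,"pics/sd1.png")
C=cam("scene");D=cam("side")
for n,cc in(("scene",C),("side",D)):
    im=a if n=="scene" else b
    hsv=cv2.cvtColor(im,cv2.COLOR_BGR2HSV)
    # eyes: blue
    m=cv2.inRange(hsv,(105,120,30),(130,255,255))
    k,l,st,ce=cv2.connectedComponentsWithStats(m)
    for i in range(1,k):
        if 40<st[i,4]<4000:
            pts=np.argwhere(l==i)[:,::-1]; P=onplane(cc,pts,0.012)
            h=cv2.convexHull(pts.astype(np.int32))[:,0]; c,R=circ(onplane(cc,h,0.010))
            print(n,"blue",st[i],c.round(3),"d",round(2*R,3))
    m=cv2.inRange(hsv,(50,100,40),(85,255,255))
    k,l,st,ce=cv2.connectedComponentsWithStats(m)
    for i in range(1,k):
        if st[i,4]>60:
            pts=np.argwhere(l==i)[:,::-1];h=cv2.convexHull(pts.astype(np.int32))[:,0]; c,R=circ(onplane(cc,h,0.02)); print(n,"green",st[i],c.round(3),2*R)
E
```

```text
scene blue [213 167  34  16 151] [ 0.293 -0.197] d 0.095
scene blue [390 179  20  18 103] [0.549 0.249] d 0.07
scene green [563   0  42  12 325] [-0.55   2.207] 0.2639001582741121
scene green [611   0  29  31 726] [-0.14   2.454] 0.7490301602250158
scene green [359 161  20  18 280] [0.449 0.195] 0.0803958570702313
scene green [175 198  18  12  84] [ 0.394 -0.342] 0.04752234412290675
scene green [ 13 281  51  29 726] [ 0.586 -0.681] 0.09335457645469612
side blue [431 155  11  31 299] [ 0.326 -0.222] d 0.103
side blue [343 230  19  18 122] [0.436 0.065] d 0.047
side blue [389 234  12   9  41] [0.352 0.027] d 0.026
side blue [212 240  20  22 169] [0.676 0.203] d 0.051
side blue [251 267  31  32 374] [0.551 0.238] d 0.069
side green [392 103  15  12  63] [ 0.478 -0.425] 0.050230634951148365
side green [312 270  31  32 638] [0.435 0.204] 0.06973551760030779
```

View pics/sc1.png

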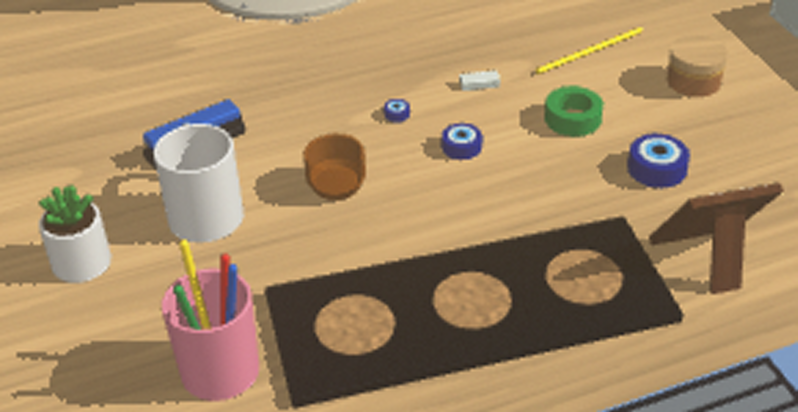

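View pics/sd1.png

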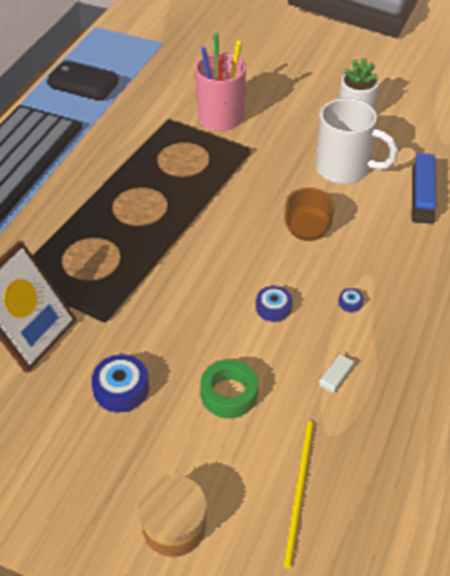

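The crops confirm the choice: the middle eye is at side (352,238), measured about 47 mm across against 44 mm given. The small one measures 26 mm and the large one 69 mm. The only lookalikes are eyes; I see no second box, bowl or plant. Now the centres of the pads, tin, bowl and plant.

```bash
python3 - <<'E'
from h import *
I={n:cv2.imread(f"pics/{n}0.png") for n in("scene","side")}
C={n:cam(n) for n in I}
box={"scene":(255,205,155,75),"side":(215,130,130,120)}
for n in I:
    x,y,w,h=box[n]; im=I[n][y:y+h,x:x+w]; hsv=cv2.cvtColor(im,cv2.COLOR_BGR2HSV)
    dark=cv2.inRange(im,(0,0,0),(60,60,60))
    k,l,st,ce=cv2.connectedComponentsWithStats(dark); i=1+np.argmax(st[1:,4])
    cs,hi=cv2.findContours((l==i).astype(np.uint8),cv2.RETR_CCOMP,cv2.CHAIN_APPROX_NONE)
    for c,hh in zip(cs,hi[0]):
        if len(c)>30 and hh[3]>=0:
            P=onplane(C[n],c[:,0]+[x,y],0.012); cc,R=circ(P); print(n,"pad",cc.round(4),"d",round(2*R,4))
def pt(n,uv,z): return onplane(C[n],uv,z)[0].round(4)
# manual guesses from crops
S=lambda u,v:(u/2.75+160,v/2.75+130); D=lambda u,v:(u/1.8+200,v/1.8+70)
print("tin lid", pt("scene",S(698,54),.044),pt("side",D(173,508),.044))
print("bowl rim", pt("scene",S(335,153),.045),pt("side",D(310,209),.045))
print("plant rim", pt("scene",S(71,218),.058),pt("side",D(359,90),.058))
print("eye top", pt("scene",S(461,136),.018),pt("side",D(273,299),.018))
print("mug rim", pt("scene",S(197,150),.09),pt("side",D(348,122),.09))
print("tape", pt("scene",S(574,104),.024),pt("side",D(230,383),.024))
print("pencup", pt("scene",S(208,300),.09),pt("side",D(222,73),.09))
E
```

```text
side pad [0.6716 0.0866] d 0.0789
side pad [ 0.6588 -0.0224] d 0.0807
side pad [ 0.6464 -0.1326] d 0.0832
tin lid [0.4388 0.3566 0.044 ] [0.4219 0.3654 0.044 ]
bowl rim [ 0.4526 -0.0794  0.045 ] [ 0.4376 -0.0705  0.045 ]
plant rim [ 0.466  -0.3403  0.058 ] [ 0.451  -0.3205  0.058 ]
eye top [0.444  0.0631 0.018 ] [0.4347 0.0657 0.018 ]
mug rim [ 0.4524 -0.2141  0.09  ] [ 0.4335 -0.2025  0.09  ]
tape [0.4461 0.197  0.024 ] [0.4332 0.2005 0.024 ]
pencup [ 0.6498 -0.2518  0.09  ] [ 0.632  -0.2409  0.09  ]
```

```bash
cat >> h.py <<'E'
def go(target,yaw=None):
    s=r.sense(); R=cv2.Rodrigues(np.array(s["orientation"]))[0]
    d=R.T@(np.array(target)-s["ee_pos"])*100
    y=np.arctan2(R[1,1],R[0,1])
    print("t",round(s["t"],2),"at",s["ee_pos"].round(4),"xdown",R[2,0].round(4),"yaw(y axis)",y.round(3),"grip mm",round(93*s["grip_width"],1),"F",s["force"].round(1))
    print("shift cm (tool)",d.round(2))
    if yaw is not None: print("turn about x",round(-((yaw-y+np.pi)%(2*np.pi)-np.pi),3))
E
python3 - <<'E'
from h import *
go((0.46,-0.32,0.2),0)
print(cv2.Rodrigues(np.array(r.sense()["orientation"]))[0].round(3), r.sense()["joint_positions"].round(2))
E
```

```text
t 0.15 at [ 0.2326 -0.6863  0.2011] xdown -1.0 yaw(y axis) -1.244 grip mm 93.2 F [-0.2  0.  -0.1]
shift cm (tool) [  0.14 -27.39 -33.3 ]
turn about x -1.244
[[-0.     0.321 -0.947]
 [ 0.001 -0.947 -0.321]
 [-1.    -0.001  0.   ]] [ 1.17  0.6  -0.    1.6   0.    0.94 -0.08]
```

```bash
python3 -m creep '[[[0,-2.28,-2.78,0,9.3],[0,-2.28,-2.78,0,9.3],[0,-2.28,-2.78,0,9.3],[0,-2.28,-2.78,0,9.3],[0,-2.28,-2.78,0,9.3],[0,-2.28,-2.78,0,9.3],[0,-2.28,-2.78,0,9.3],[0,-2.28,-2.78,0,9.3],[0,-2.28,-2.78,0,9.3],[0,-2.28,-2.78,0,9.3],[0,-2.28,-2.78,0,9.3],[0,-2.28,-2.78,0,9.3]]]'; python3 -m creep '[[[0,0,0,-0.125,9.3],[0,0,0,-0.125,9.3],[0,0,0,-0.125,9.3],[0,0,0,-0.125,9.3],[0,0,0,-0.125,9.3],[0,0,0,-0.125,9.3],[0,0,0,-0.125,9.3],[0,0,0,-0.125,9.3],[0,0,0,-0.125,9.3],[0,0,0,-0.12,9.3]]]'
python3 - <<'E'
from h import *
go((0.46,-0.32,0.2),0)
cv2.imwrite("pics/w1.png",r.get_image("wrist"))
E
```

```text
t: 1.15
ee_pos: [0.4623, -0.3128, 0.1963]
orientation: [2.048, 0.323, -2.061]
force: [0.3, -0.1, -1.2]
grip_width: 0.999
t: 1.98
ee_pos: [0.47, -0.2979, 0.1954]
orientation: [1.213, 1.215, -1.215]
force: [0.3, 0.3, -0.1]
grip_width: 1.0
t 1.98 at [ 0.47   -0.2979  0.1954] xdown -1.0 yaw(y axis) -0.004 grip mm 93.0 F [ 0.3  0.3 -0.1]
shift cm (tool) [-0.47 -0.99  2.21]
turn about x -0.004
```

View pics/w1.png

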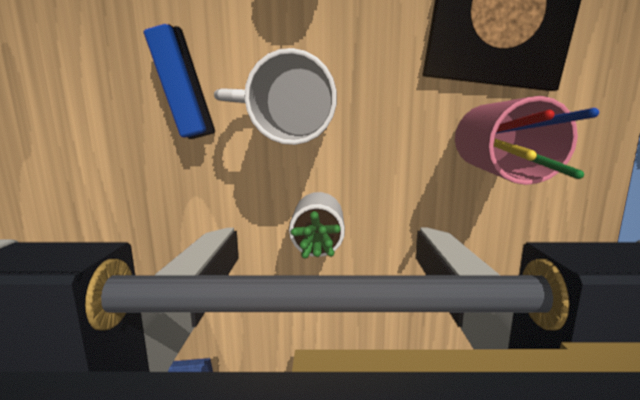

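The wrist view shows the pot rim centred near (317,231), with the mug rim at (291,96).

```bash
python3 - <<'E'
from h import *
im=cv2.imread("pics/w1.png"); crop(im,230,150,180,140,4,"pics/w1c.png")
C=cam("wrist")
print(onplane(C,[(317,231),(291,231),(343,231)],.058).round(4)); print("mug",onplane(C,[(291,96),(247,96),(335,96)],.09).round(4))
S=cam("side");sc=cam("scene")
print(proj(S,[.4335,-.2025,.09]),proj(sc,[.4335,-.2025,.09]))
E
```

```text
[[ 0.4605 -0.3444  0.058 ]
 [ 0.4345 -0.3446  0.058 ]
 [ 0.4864 -0.3442  0.058 ]]
mug [[ 0.4405 -0.2173  0.09  ]
 [ 0.4045 -0.2175  0.09  ]
 [ 0.4765 -0.2172  0.09  ]]
[[393.33467663 137.78676991]] [[234.28443015 179.37292493]]
```

View pics/w1c.png

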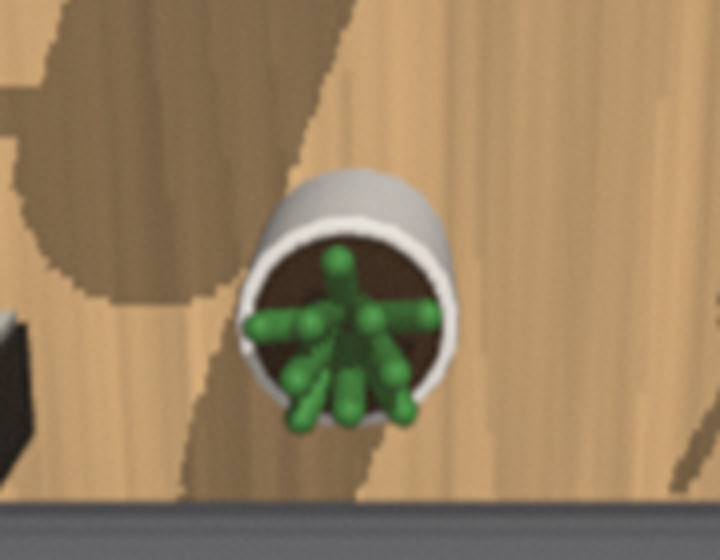

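```bash
python3 - <<'E'
from h import *
m=r.camera_model("wrist");T=np.linalg.inv(m["T_tool_cam"]);K=m["intrinsics"]
for p in [(.014,.0465,0),(.014,-.0465,0),(.014,-.0465,.0075),(.014,-.0465,-.0075)]:
    q=K@(T[:3,:3]@np.array(p)+T[:3,3]); print(p,q[:2]/q[2])
for n in("scene","side"):
    C=cam(n); print(n,C[2].round(3)); 
    for nm,P in (("mug",(.4405,-.2173,.09)),("plant",(.4605,-.343,.058)),("base",(0,0,0))): print(nm,proj(C,P).round(1))
import glob
im=r.get_image("side"); cv2.imwrite("pics/side1.png",im); cv2.imwrite("pics/scene1.png",r.get_image("scene"))
s=r.sense(); R=cv2.Rodrigues(np.array(s["orientation"]))[0]
for n in("scene","side"):
    print(n,proj(cam(n),[s["ee_pos"]+R@np.array(p) for p in [(.014,.0465,0),(.014,-.0465,0)]]).round(1))
E
```

```text
(0.014, 0.0465, 0) [401.25195719 224.72607574]
(0.014, -0.0465, 0) [249.07950622 224.68657696]
(0.014, -0.0465, 0.0075) [249.72929419 236.28852359]
(0.014, -0.0465, -0.0075) [248.41853058 212.88487468]
scene [ 1.326 -0.325  0.769]
mug [[229.4 182.2]]
plant [[184.4 208.2]]
base [[263.9 118.4]]
side [0.217 0.71  0.812]
mug [[392.4 133.6]]
plant [[398.5 114.5]]
base [[566.2 283.4]]
scene [[196.3 178.4]
 [190.2 156.6]]
side [[376.2  77.2]
 [413.2  85.3]]
```

View pics/side1.png

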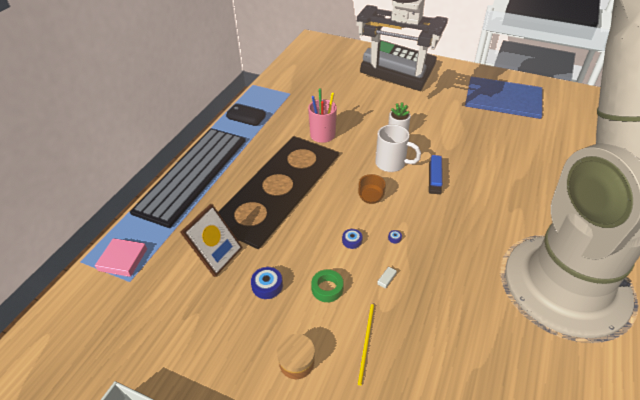

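View pics/scene1.png

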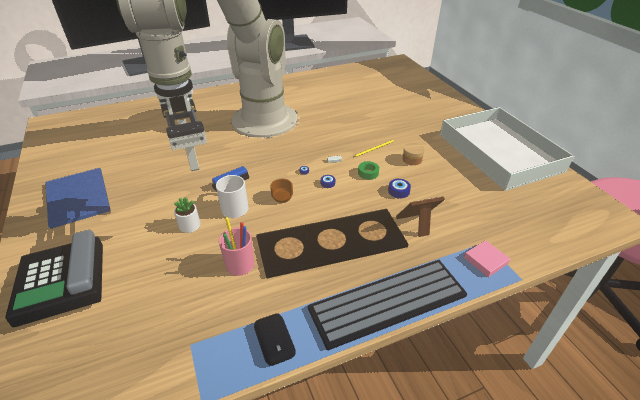

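```bash
python3 - <<'E'
from h import *
a=cv2.imread("pics/side1.png");b=cv2.imread("pics/scene1.png");w=cv2.imread("pics/w1.png")
A=cv2.resize(a[0:100,340:460],(600,500));B=cv2.resize(b[110:190,150:230],(600,600))
cv2.imwrite("pics/t1.png",A); cv2.imwrite("pics/t2.png",B); crop(w,130,200,400,180,2,"pics/t3.png")
E
```

```text
(no output)
```

View pics/t1.png

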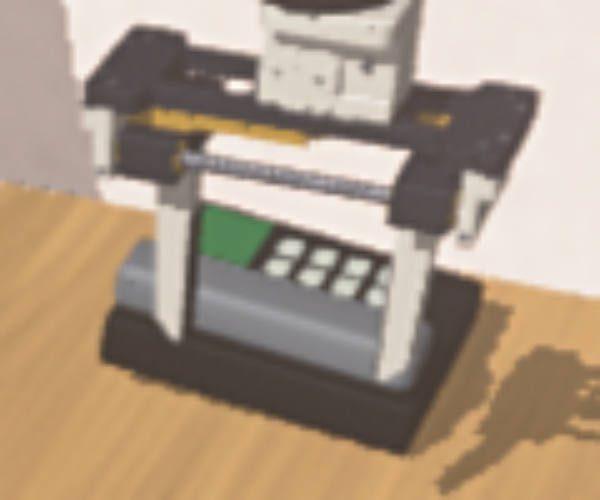

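View pics/t2.png

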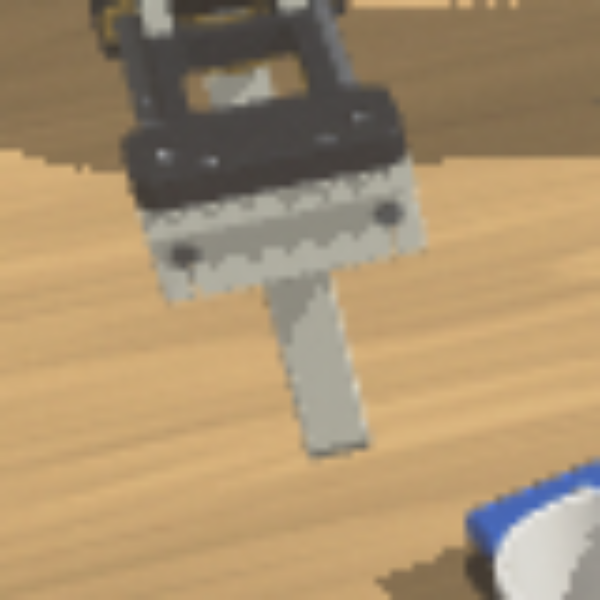

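View pics/t3.png

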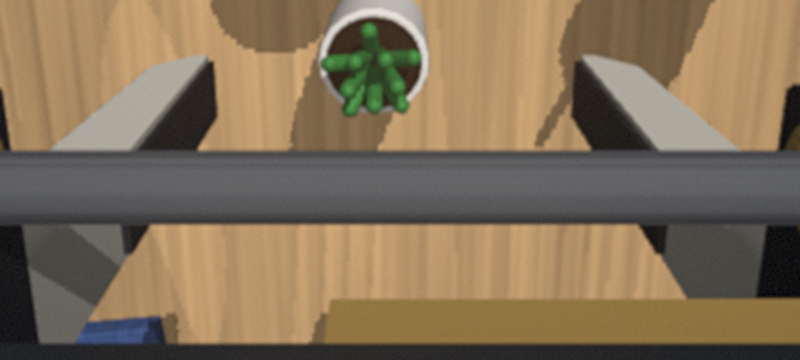

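```bash
python3 - <<'E'
from h import *
print(r.tcp_to_tips, [a for a in dir(r) if a[0]!="_"])
s=r.sense(); R=cv2.Rodrigues(np.array(s["orientation"]))[0]
for n in("scene","side"):
  for x in (.014,0,-.014,-.028):
    print(n,x,proj(cam(n),[s["ee_pos"]+R@np.array(p) for p in [(x,.0465,0),(x,-.0465,0),(x,.064,0),(x,-.064,0)]]).round(1).tolist())
m=r.camera_model("wrist");T=np.linalg.inv(m["T_tool_cam"]);K=m["intrinsics"]
for x in (.014,0,-.014,-.028):
    for p in [(x,.0465,-.0075),(x,.064,-.0075),(x,.0465,.0075)]:
        q=K@(T[:3,:3]@np.array(p)+T[:3,3]); print(p,(q[:2]/q[2]).round(1))
go((.4605,-.343,.2),0)
E
```

```text
0.014 ['Unreachable', 'camera_model', 'get_image', 'job_done', 'sense', 'tcp_to_tips']
scene 0.014 [[196.3, 178.4], [190.2, 156.6], [197.5, 182.9], [189.1, 152.9]]
scene 0 [[195.1, 173.6], [188.9, 151.9], [196.3, 178.0], [187.9, 148.2]]
scene -0.014 [[193.8, 168.7], [187.7, 147.1], [195.0, 173.1], [186.7, 143.4]]
scene -0.028 [[192.5, 163.6], [186.5, 142.2], [193.8, 168.0], [185.4, 138.5]]
side 0.014 [[376.2, 77.2], [413.2, 85.3], [369.4, 75.7], [420.4, 86.8]]
side 0 [[376.6, 72.0], [414.0, 80.0], [369.8, 70.6], [421.2, 81.6]]
side -0.014 [[377.0, 66.8], [414.7, 74.7], [370.1, 65.3], [422.0, 76.3]]
side -0.028 [[377.4, 61.5], [415.4, 69.3], [370.4, 60.0], [422.8, 70.9]]
(0.014, 0.0465, -0.0075) [401.9 213. ]
(0.014, 0.064, -0.0075) [430.8 213. ]
(0.014, 0.0465, 0.0075) [400.6 236.3]
(0, 0.0465, -0.0075) [407.2 219.9]
(0, 0.064, -0.0075) [438.2 219.9]
(0, 0.0465, 0.0075) [405.8 244.7]
(-0.014, 0.0465, -0.0075) [413.4 227.8]
(-0.014, 0.064, -0.0075) [446.7 227.8]
(-0.014, 0.0465, 0.0075) [411.7 254.4]
(-0.028, 0.0465, -0.0075) [420.6 237.1]
(-0.028, 0.064, -0.0075) [456.6 237.1]
(-0.028, 0.0465, 0.0075) [418.6 265.6]
t 2.13 at [ 0.4699 -0.2981  0.1953] xdown -1.0 yaw(y axis) -0.014 grip mm 92.8 F [-0.3 -0.2 -1. ]
shift cm (tool) [-0.49 -0.88  4.5 ]
turn about x -0.014
```

```bash
python3 -m creep '[[[0,-0.48,2.25,0,9.3],[0,-0.48,2.25,0,9.3],[0,0,0,0,9.3],[0,0,0,0,9.3]]]'; python3 - <<'E'
from h import *
go((.4605,-.343,.1),0); cv2.imwrite("pics/w2.png",r.get_image("wrist"))
E
```

```text
t: 2.47
ee_pos: [0.4597, -0.3434, 0.195]
orientation: [1.233, 1.203, -1.234]
force: [0.7, 0.2, 0.1]
grip_width: 1.002
t 2.47 at [ 0.4597 -0.3434  0.195 ] xdown -1.0 yaw(y axis) -0.03 grip mm 93.2 F [0.7 0.2 0.1]
shift cm (tool) [9.5  0.14 0.01]
turn about x -0.03
```

```bash
python3 -m creep '[[[3.2,0,0,-0.03,9.3],[3.2,0,0,0,9.3],[3.2,0,0,0,9.3],[3.2,0,0,0,9.3],[0,0,0,0,9.3],[0,0,0,0,9.3]]]'; python3 - <<'E'
from h import *
go((.4605,-.343,.03),0); cv2.imwrite("pics/sd3.png",r.get_image("side")[20:220,300:500].repeat(3,0).repeat(3,1))
cv2.imwrite("pics/w3.png",r.get_image("wrist"))
E
```

```text
t: 3.02
ee_pos: [0.4633, -0.3394, 0.0659]
orientation: [1.216, 1.208, -1.213]
force: [0.1, 0.3, 0.8]
grip_width: 0.998
t 3.02 at [ 0.4633 -0.3394  0.0659] xdown -1.0 yaw(y axis) -0.006 grip mm 92.8 F [0.1 0.3 0.8]
shift cm (tool) [ 3.59 -0.28  0.37]
turn about x -0.006
```

View pics/sd3.png

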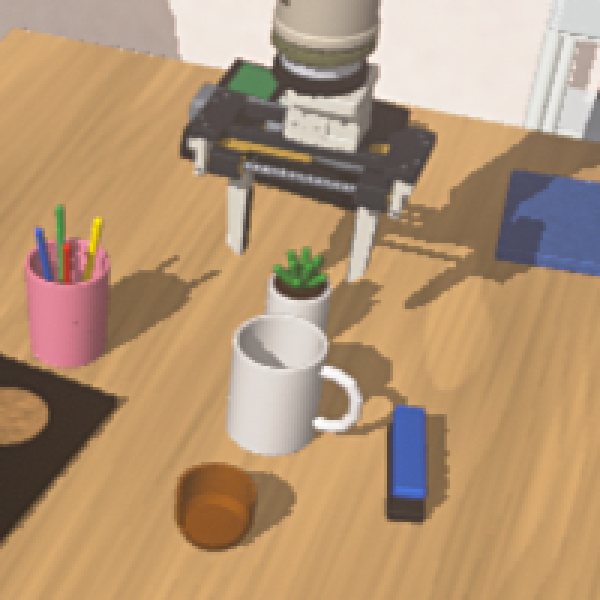

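View pics/w3.png

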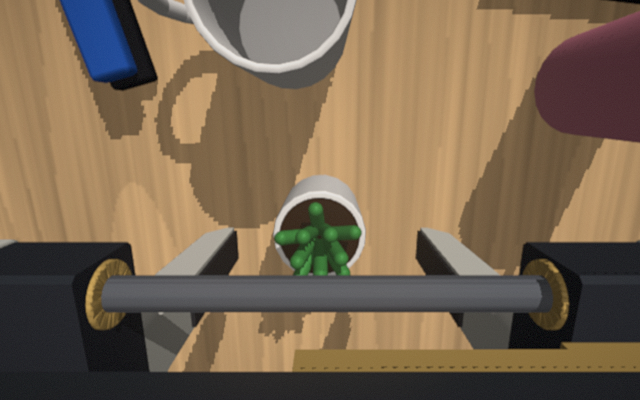

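```bash
python3 - <<'E'
from h import *
C=cam("wrist"); print(onplane(C,[(320,235.5),(275,235.5),(365,235.5)],.058).round(4))
go((.4605,-.343,.026),0)
E
python3 -m creep '[[[0,-0.28,0.38,0,9.3],[2,0,0,0,9.3],[2,0,0,0,9.3],[0,0,0,0,9.3],[0,0,0,0,9.3]]]'; python3 - <<'E'
from h import *
go((.4605,-.343,.026),0); cv2.imwrite("pics/sd4.png",r.get_image("side")[20:220,300:500].repeat(3,0).repeat(3,1))
C=cam("wrist");cv2.imwrite("pics/w4.png",r.get_image("wrist"))
E
```

```text
[[ 0.4606 -0.3451  0.058 ]
 [ 0.4336 -0.3449  0.058 ]
 [ 0.4877 -0.3453  0.058 ]]
t 3.12 at [ 0.4637 -0.3399  0.0671] xdown -1.0 yaw(y axis) -0.006 grip mm 93.2 F [0.6 0.2 1. ]
shift cm (tool) [ 4.11 -0.33  0.32]
turn about x -0.006
t: 3.53
ee_pos: [0.4653, -0.3481, 0.0359]
orientation: [1.217, 1.19, -1.209]
force: [0.6, 0.3, 0.8]
grip_width: 1.001
t 3.53 at [ 0.4653 -0.3481  0.0359] xdown -0.9999 yaw(y axis) -0.009 grip mm 93.1 F [0.6 0.3 0.8]
shift cm (tool) [ 0.98 -0.5  -0.52]
turn about x -0.009
```

View pics/sd4.png

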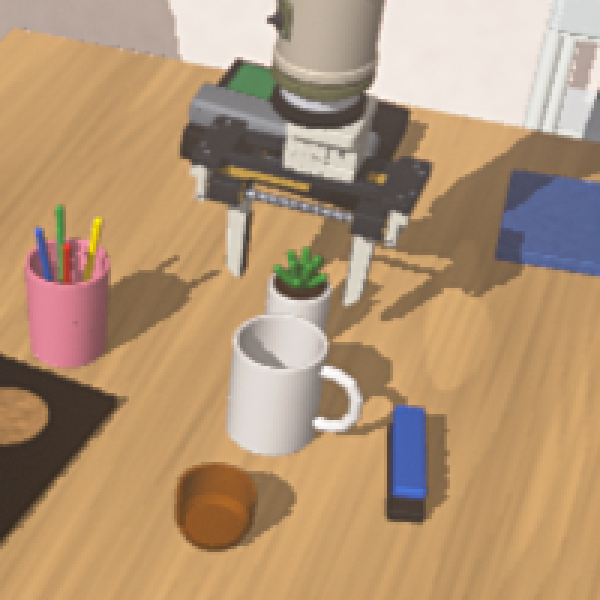

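View pics/w4.png

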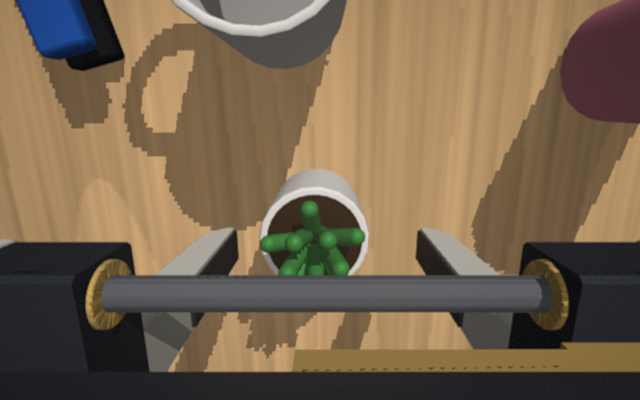

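```bash
python3 -m creep '[[[0,-0.48,-0.2,0,9.3],[1.3,0,0,0,9.3],[0,0,0,0,9.3],[0,0,0,0,9.3]]]'; python3 - <<'E'
from h import *
go((.4605,-.343,.02),0); cv2.imwrite("pics/sd5.png",r.get_image("side")[20:220,300:500].repeat(3,0).repeat(3,1))
C=cam("wrist");cv2.imwrite("pics/w5.png",r.get_image("wrist"))
E
```

```text
t: 3.97
ee_pos: [0.4613, -0.3474, 0.0275]
orientation: [1.217, 1.183, -1.208]
force: [-0.1, 0.6, 0.2]
grip_width: 1.005
t 3.97 at [ 0.4613 -0.3474  0.0275] xdown -0.9998 yaw(y axis) -0.01 grip mm 93.4 F [-0.1  0.6  0.2]
shift cm (tool) [ 0.74 -0.1  -0.45]
turn about x -0.01
```

View pics/sd5.png

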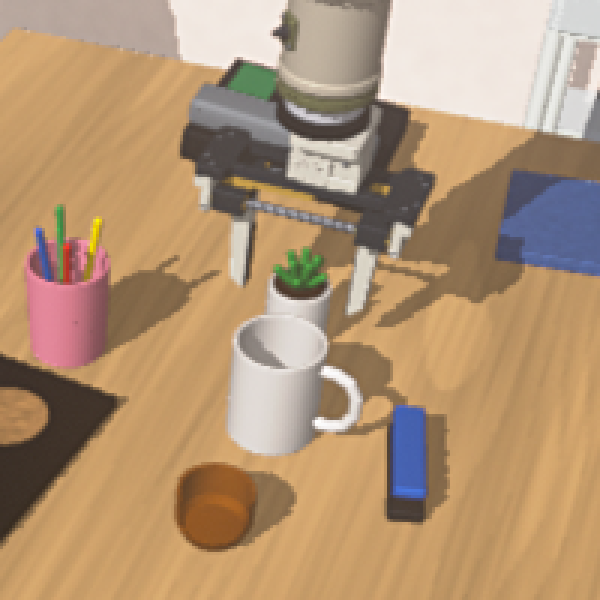

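View pics/w5.png

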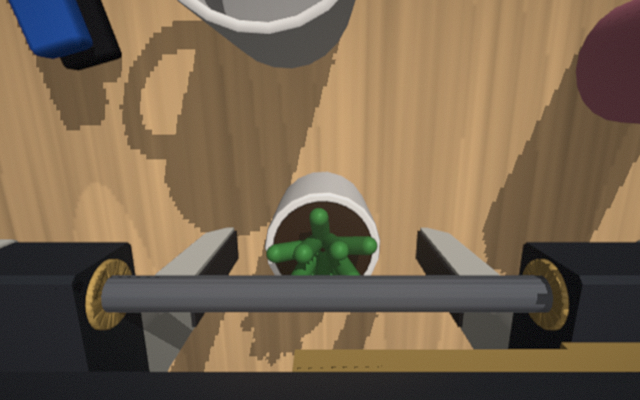

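```bash
python3 -m creep '[[[0.8,-0.08,-0.35,0,9.3],[0,0,0,0,9.3],[0,0,0,0,9.3]]]'; python3 - <<'E'
from h import *
go((.4605,-.343,.02),0); cv2.imwrite("pics/sd6.png",r.get_image("side")[20:220,300:500].repeat(3,0).repeat(3,1))
E
```

```text
t: 4.32
ee_pos: [0.4611, -0.344, 0.0199]
orientation: [1.218, 1.181, -1.207]
force: [-0.1, 0.2, 0.5]
grip_width: 1.001
t 4.32 at [ 0.4611 -0.344   0.0199] xdown -0.9997 yaw(y axis) -0.01 grip mm 93.1 F [-0.1  0.2  0.5]
shift cm (tool) [-0.01 -0.06 -0.1 ]
turn about x -0.01
```

View pics/sd6.png

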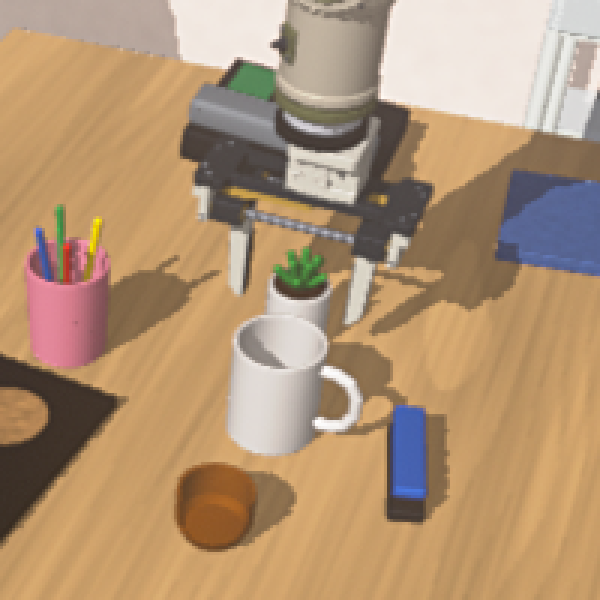

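```bash
python3 -m creep '[[[0.5,-0.06,-0.1,0,9.3],[0,0,0,0,5],[0,0,0,0,4],[0,0,0,0,4],[0,0,0,0,4],[0,0,0,0,4],[0,0,0,0,4]]]'; python3 - <<'E'
from h import *
go((.4605,-.343,.02),0); cv2.imwrite("pics/sd7.png",r.get_image("side")[20:220,300:500].repeat(3,0).repeat(3,1)); cv2.imwrite("pics/w7.png",r.get_image("wrist"))
E
```

```text
t: 4.95
ee_pos: [0.4605, -0.3426, 0.014]
orientation: [1.217, 1.183, -1.207]
force: [-1.3, 0.0, 0.5]
grip_width: 0.617
t 4.95 at [ 0.4605 -0.3426  0.014 ] xdown -0.9998 yaw(y axis) -0.01 grip mm 57.4 F [-1.3  0.   0.5]
shift cm (tool) [-0.59  0.01  0.05]
turn about x -0.01
```

View pics/sd7.png

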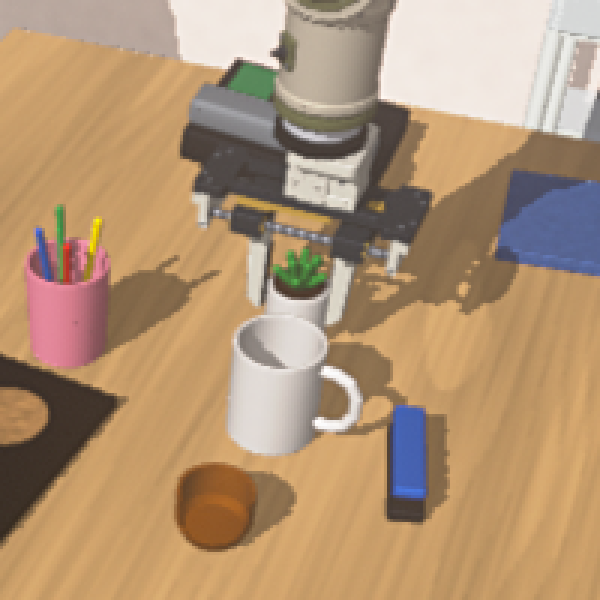

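View pics/w7.png

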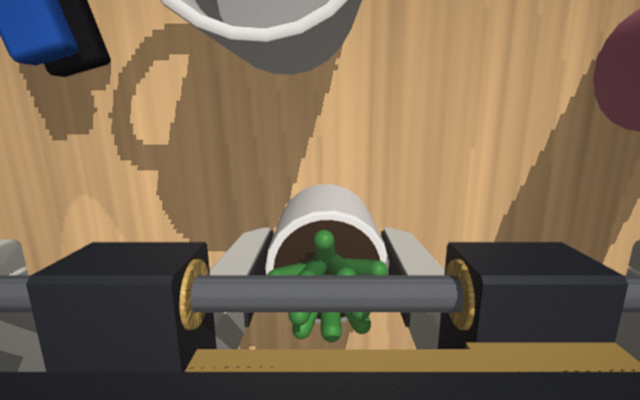

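```bash
python3 - <<'E'
from h import *
S=cam("side"); C=cam("scene")
print("plant side",onplane(S,(399.8,115.8),.058).round(4))
a=cv2.imread("pics/scene0.png"); crop(a,165,165,70,70,8,"pics/c1.png")
b=cv2.imread("pics/side0.png"); crop(b,370,90,60,80,7,"pics/c2.png")
E
python3 -m creep '[[[-2,0,0,0,4],[-3,0,0,0,4],[-4,0,0,0,4],[-3.5,0,0,0,4],[0,0,0,0,4],[0,0,0,0,4]]]'; python3 - <<'E'
from h import *
go((.6716,.0866,.14),0); 
im=r.get_image("side"); cv2.imwrite("pics/sd8.png",im[0:220,300:500].repeat(3,0).repeat(3,1)[:600]); 
print(r.sense()["joint_positions"].round(2))
E
```

```text
plant side [[ 0.4556 -0.3387  0.058 ]]
t: 5.55
ee_pos: [0.4565, -0.3398, 0.1417]
orientation: [1.217, 1.19, -1.209]
force: [-1.1, -0.3, -2.8]
grip_width: 0.598
t 5.55 at [ 0.4565 -0.3398  0.1417] xdown -0.9999 yaw(y axis) -0.009 grip mm 55.6 F [-1.1 -0.3 -2.8]
shift cm (tool) [  0.17  21.12 -42.83]
turn about x -0.009
[ 0.78  0.5  -0.34  2.01  0.27  0.65  0.26]
```

View pics/sd8.png

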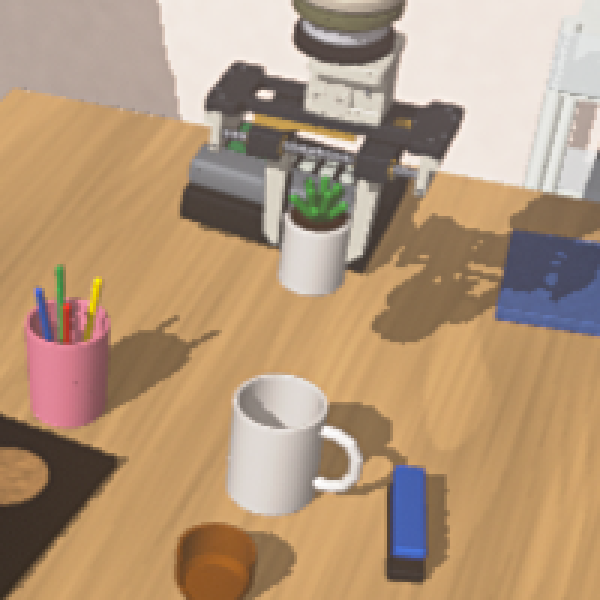

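View pics/c1.png

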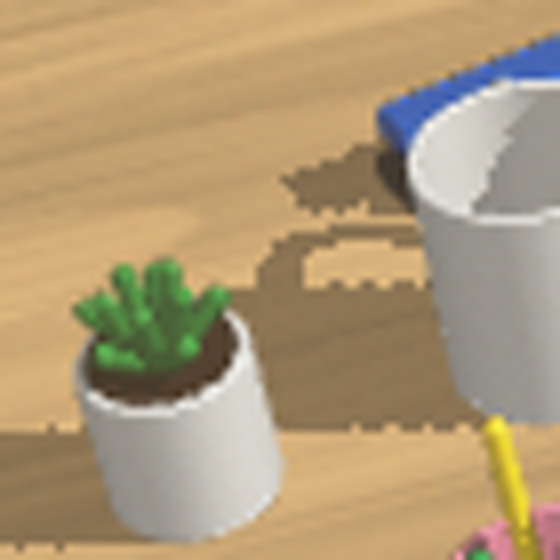

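View pics/c2.png

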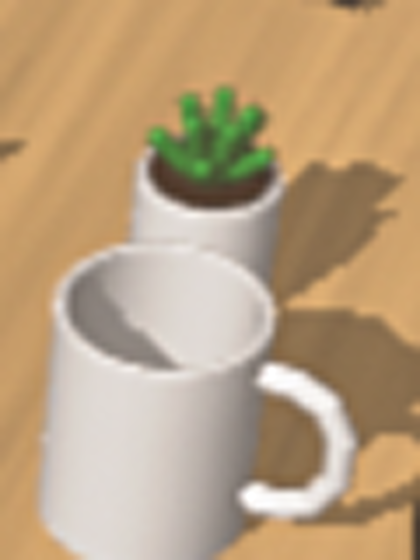

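```bash
python3 - <<'E'
from h import *
S=cam("side"); C=cam("scene")
def tri(a,b):
    rows=[];rhs=[]
    for (K,R,c),uv in ((C,a),(S,b)):
        d=R@np.linalg.inv(K)@np.array([*uv,1]); d/=np.linalg.norm(d); M=np.eye(3)-np.outer(d,d); rows.append(M); rhs.append(M@c)
    p=np.linalg.lstsq(np.vstack(rows),np.hstack(rhs),rcond=None)[0]; return p.round(4),proj(C,p).round(1),proj(S,p).round(1)
print(onplane(C,(185.4,210.2),.058).round(4),onplane(S,(400,115.3),.058).round(4),tri((185.4,210.2),(400,115.3)))
E
```

```text
[[ 0.4691 -0.3418  0.058 ]] [[ 0.4558 -0.3411  0.058 ]] (array([ 0.4585, -0.3438,  0.0526]), array([[184.4, 209.4]]), array([[399.1, 116.2]]))
```

```bash
python3 -m creep '[[[-0.25,1.76,-3.5,0,4],[-0.25,1.76,-3.5,0,4],[-0.25,1.76,-3.5,0,4],[-0.25,1.76,-3.5,0,4],[-0.25,1.76,-3.5,0,4],[-0.25,1.76,-3.5,0,4],[-0.25,1.76,-3.5,0,4],[-0.25,1.76,-3.5,0,4],[-0.25,1.76,-3.5,0,4],[-0.25,1.76,-3.5,0,4],[-0.2,1.76,-3.5,0,4],[0,0,0,0,4]]]'; python3 - <<'E'
from h import *
go((.6716,.0866,.14),-.11)
cv2.imwrite("pics/w9.png",r.get_image("wrist"))
print(cv2.Rodrigues(np.array(r.sense()["orientation"]))[0].round(3))
E
```

```text
t: 6.6
ee_pos: [0.6542, 0.0566, 0.1451]
orientation: [1.215, 1.205, -1.237]
force: [1.5, 0.9, -1.2]
grip_width: 0.597
t 6.6 at [0.6542 0.0566 0.1451] xdown -0.9999 yaw(y axis) -0.021 grip mm 55.5 F [ 1.5  0.9 -1.2]
shift cm (tool) [ 0.48  1.69 -3.04]
turn about x 0.089
[[-0.016  1.    -0.022]
 [-0.008 -0.023 -1.   ]
 [-1.    -0.016  0.008]]
```

View pics/w9.png

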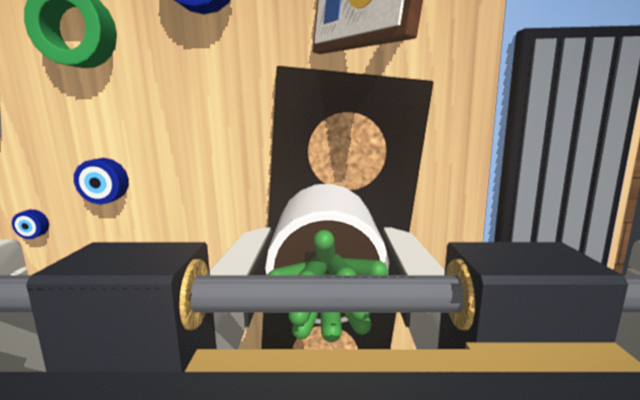

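```bash
python3 - <<'E'
from h import *
from scipy.optimize import fsolve
im=cv2.imread("pics/w9.png"); crop(im,250,170,150,110,5,"pics/w9c.png")
C=cam("wrist")
print("pad",onplane(C,[(347,151),(308,151),(386,151)],.012).round(4))
for n in ("scene","side"):
    cv2.imwrite(f"pics/{n}9.png",r.get_image(n))
E
```

```text
pad [[0.6706 0.0843 0.012 ]
 [0.6345 0.085  0.012 ]
 [0.7066 0.0835 0.012 ]]
```

View pics/w9c.png

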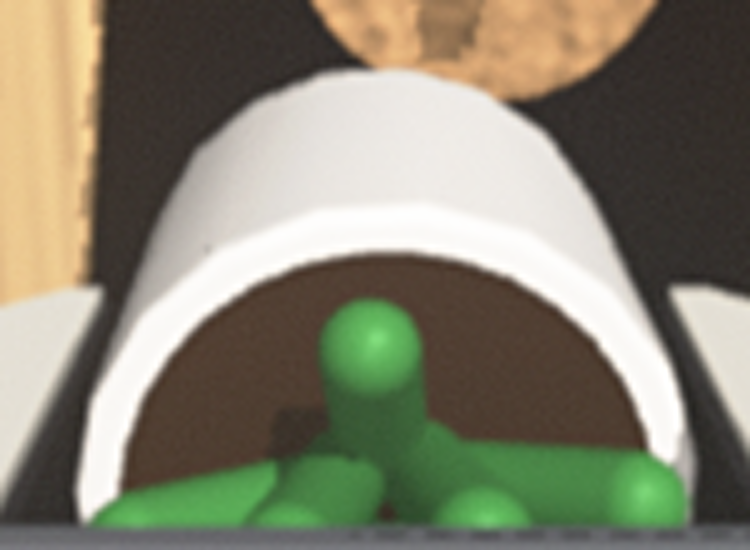

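View pics/side9.png

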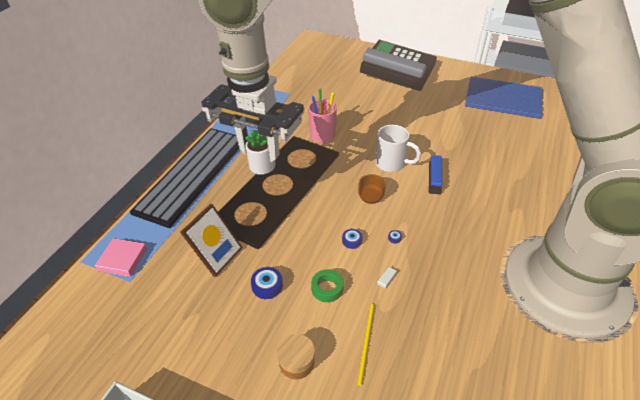

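```bash
python3 - <<'E'
from h import *
from scipy.optimize import fsolve
m=r.camera_model("wrist");T=np.linalg.inv(m["T_tool_cam"]);K=m["intrinsics"]
def v(x,z):
    q=K@(T[:3,:3]@np.array([x,0,z])+T[:3,3]); return q[1]/q[2]
s=fsolve(lambda p:[v(p[0],p[1]-.028)-210.6,v(p[0]+.058,p[1]-.028)-183.6],[-.02,0]); print(s)
# given rim x from grasp: rim z=.058 at tcp .014
print(fsolve(lambda p:v(-.044,p[0]-.028)-210.6,[0]),fsolve(lambda p:v(.014,p[0]-.028)-183.6,[0]))
go((.671,.0855,.14),-.11)
E
```

```text
[-0.04709607  0.00178215]
[0.00265623] [0.0023955]
t 6.75 at [0.6507 0.0465 0.1445] xdown -0.9998 yaw(y axis) -0.028 grip mm 56.1 F [-0.6 -1.2 -2.4]
shift cm (tool) [ 0.37  1.92 -3.96]
turn about x 0.082
```

```bash
python3 - <<'E'
from h import *
C=cam("wrist"); p=r.sense(); im=r.get_image("wrist"); print(p["ee_pos"],r.sense()["ee_pos"],p["dq"].round(3))
cv2.imwrite("pics/w10.png",im)
x,y,w,h=250,60,200,150
sub=im[y:y+h,x:x+w]; hsv=cv2.cvtColor(sub,cv2.COLOR_BGR2HSV)
dark=cv2.inRange(sub,(0,0,0),(75,75,75)); 
cs,hi=cv2.findContours(255-dark,cv2.RETR_LIST,cv2.CHAIN_APPROX_NONE)
for c in cs:
    if 150<len(c)<320:
        P=onplane(C,c[:,0]+[x,y],.012); cc,R=circ(P); print(cc.round(4),2*R,cv2.boundingRect(c))
E
```

```text
[0.65074126 0.04652055 0.14450064] [0.65067944 0.04504656 0.14494061] [ 0.038 -0.021  0.018  0.011 -0.001  0.004  0.004]
[0.6477 0.0249] 0.05457654212525436 (33, 123, 86, 27)
[0.6726 0.0875] 0.07307072119087524 (61, 39, 80, 81)
```

View pics/w10.png

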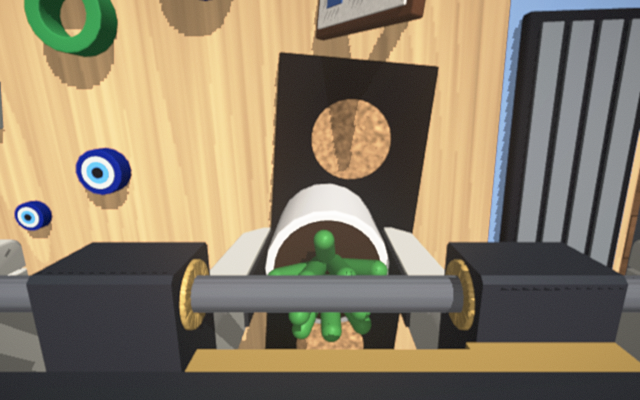

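```bash
python3 -m creep '[[[0,1.1,-2.1,0,4],[0,1.1,-2.1,0,4],[0,0,0,0.08,4],[0,0,0,0,4],[0,0,0,0,4],[0,0,0,0,4]]]'; python3 - <<'E'
from h import *
go((.672,.089,.08),-.11)
E
```

```text
t: 7.3
ee_pos: [0.6712, 0.073, 0.1403]
orientation: [1.273, 1.149, -1.327]
force: [-0.2, 0.2, -1.9]
grip_width: 0.599
t 7.3 at [0.6712 0.073  0.1403] xdown -0.9995 yaw(y axis) -0.124 grip mm 55.7 F [-0.2  0.2 -1.9]
shift cm (tool) [ 5.99  0.01 -1.73]
turn about x -0.014
```

```bash
python3 -m creep '[[[0,0,-1.7,0,4],[0,0,0,0,4],[2.5,0,0,0,4],[2.5,0,0,0,4],[0,0,0,0,4],[0,0,0,0,4],[0,0,0,0,4]]]'; python3 - <<'E'
from h import *
go((.672,.089,.027),-.11)
print(cv2.Rodrigues(np.array(r.sense()["orientation"]))[0].round(3))
E
```

```text
t: 7.88
ee_pos: [0.6724, 0.0865, 0.091]
orientation: [1.273, 1.148, -1.324]
force: [0.4, 0.2, -1.4]
grip_width: 0.6
t 7.88 at [0.6724 0.0865 0.091 ] xdown -0.9996 yaw(y axis) -0.123 grip mm 55.8 F [ 0.4  0.2 -1.4]
shift cm (tool) [ 6.39  0.06 -0.39]
turn about x -0.013
[[-0.022  0.992 -0.122]
 [-0.02  -0.122 -0.992]
 [-1.    -0.019  0.023]]
```

```bash
python3 -m creep '[[[2.2,0,-0.4,0,4],[2.2,0,0,0,4],[1.0,0,0,0,4],[0,0,0,0,4],[0,0,0,0,4],[0,0,0,0,4]]]'; python3 - <<'E'
from h import *
go((.672,.089,.026),-.11)
cv2.imwrite("pics/w11.png",r.get_image("wrist"))
cv2.imwrite("pics/sd11.png",r.get_image("side")[100:300,170:370].repeat(3,0).repeat(3,1)); cv2.imwrite("pics/sc11.png",r.get_image("scene")[150:290,240:440].repeat(4,0).repeat(4,1))
E
```

```text
t: 8.38
ee_pos: [0.6766, 0.09, 0.0437]
orientation: [1.28, 1.143, -1.316]
force: [-0.6, -0.2, -0.5]
grip_width: 0.598
t 8.38 at [0.6766 0.09   0.0437] xdown -0.9998 yaw(y axis) -0.123 grip mm 55.6 F [-0.6 -0.2 -0.5]
shift cm (tool) [ 1.78 -0.43  0.12]
turn about x -0.013
```

View pics/sd11.png

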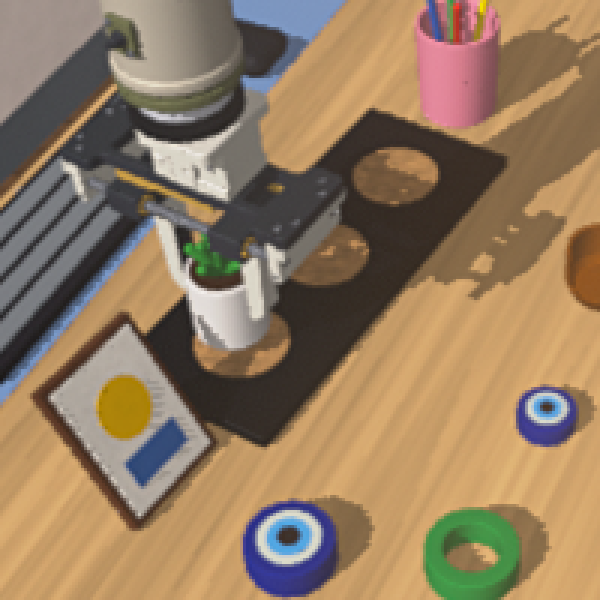

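View pics/sc11.png

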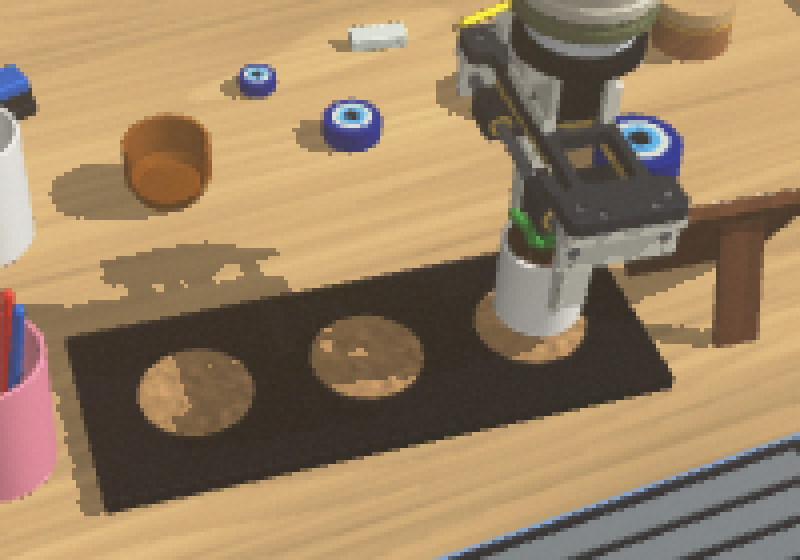

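```bash
python3 -m creep '[[[0.7,-0.4,0.1,0,4],[0.7,0,0,0,4],[0,0,0,0,4],[0,0,0,0,4],[0,0,0,0,4]]]'; python3 - <<'E'
from h import *
go((.672,.089,.026),-.11)
cv2.imwrite("pics/w12.png",r.get_image("wrist"))
cv2.imwrite("pics/sd12.png",r.get_image("side")[100:300,170:370].repeat(3,0).repeat(3,1)); cv2.imwrite("pics/sc12.png",r.get_image("scene")[150:290,240:440].repeat(4,0).repeat(4,1))
E
```

```text
t: 8.95
ee_pos: [0.6726, 0.0891, 0.03]
orientation: [1.282, 1.141, -1.314]
force: [-0.1, 0.4, -1.3]
grip_width: 0.597
t 8.95 at [0.6726 0.0891 0.03  ] xdown -0.9998 yaw(y axis) -0.123 grip mm 55.5 F [-0.1  0.4 -1.3]
shift cm (tool) [ 0.4  -0.06  0.01]
turn about x -0.013
```

View pics/sd12.png

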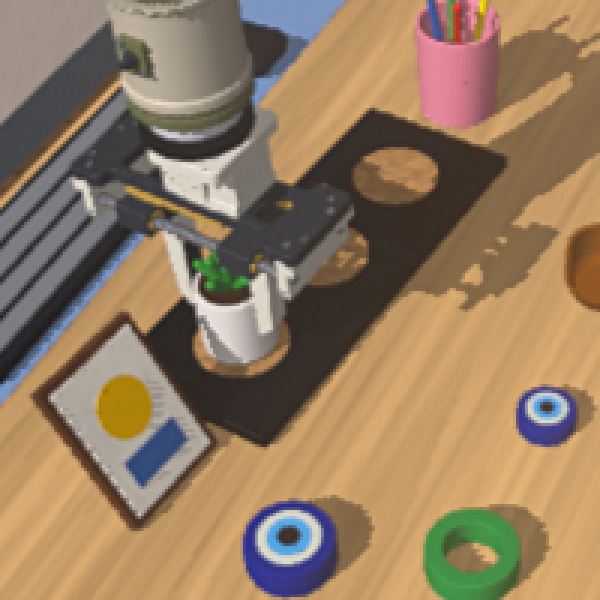

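View pics/sc12.png

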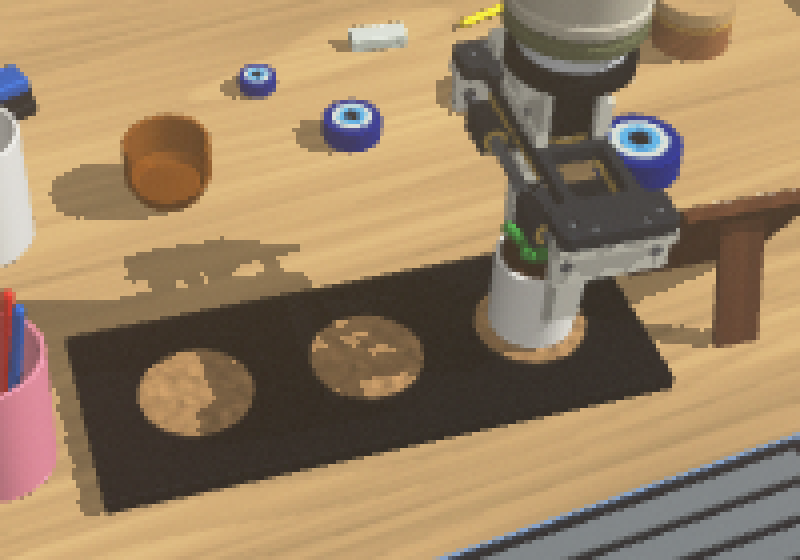

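```bash
python3 -m creep '[[[0.35,0,0,0,4],[0,0,0,0,4],[0,0,0,0,4]]]'; python3 -c "
from h import *
go((.672,.089,.026),-.11)"
```

```text
t: 9.35
ee_pos: [0.6734, 0.0893, 0.0269]
orientation: [1.283, 1.14, -1.313]
force: [2.1, -0.5, -1.1]
grip_width: 0.6
t 9.35 at [0.6734 0.0893 0.0269] xdown -0.9998 yaw(y axis) -0.123 grip mm 55.8 F [ 2.1 -0.5 -1.1]
shift cm (tool) [ 0.09 -0.14  0.04]
turn about x -0.013
```

```bash
python3 -m creep '[[[0.12,0,0,0,4],[0,0,0,0,4],[0,0,0,0,4]]]'; python3 -c "
from h import *
go((.672,.089,.026),-.11)"
```

```text
t: 9.6
ee_pos: [0.6736, 0.0892, 0.0269]
orientation: [1.283, 1.139, -1.313]
force: [-0.3, 0.6, -1.1]
grip_width: 0.596
t 9.6 at [0.6736 0.0892 0.0269] xdown -0.9998 yaw(y axis) -0.124 grip mm 55.5 F [-0.3  0.6 -1.1]
shift cm (tool) [ 0.09 -0.15  0.04]
turn about x -0.014
```

```bash
python3 -m creep '[[[0.3,-0.1,0,0,4],[0,0,0,0,4],[0,0,0,0,4]]]'; python3 -c "
from h import *
go((.672,.089,.026),-.11)"
```

```text
t: 9.85
ee_pos: [0.6732, 0.0895, 0.0261]
orientation: [1.284, 1.138, -1.311]
force: [0.7, 0.2, -2.3]
grip_width: 0.602
t 9.85 at [0.6732 0.0895 0.0261] xdown -0.9998 yaw(y axis) -0.123 grip mm 56.0 F [ 0.7  0.2 -2.3]
shift cm (tool) [ 0.01 -0.11  0.07]
turn about x -0.013
```

Near contact. I open now, rise and check.

```bash
python3 -m creep '[[[0,0,0,0,7],[0,0,0,0,9.3],[0,0,0,0,9.3],[0,0,0,0,9.3],[0,0,0,0,9.3],[-2,0,0,0,9.3],[-3,0,0,0,9.3],[-3,0,0,0,9.3],[-3,0,0,0,9.3],[0,0,0,0,9.3],[0,0,0,0,9.3]]]'; python3 - <<'E'
from h import *
go((.4376,-.075,.16),-.11)
C=cam("wrist");im=r.get_image("wrist");cv2.imwrite("pics/w13.png",im)
cv2.imwrite("pics/sd13.png",r.get_image("side")[100:300,170:370].repeat(3,0).repeat(3,1)); cv2.imwrite("pics/sc13.png",r.get_image("scene")[150:290,240:440].repeat(4,0).repeat(4,1))
E
```

```text
t: 10.77
ee_pos: [0.6727, 0.0915, 0.1377]
orientation: [1.281, 1.141, -1.314]
force: [-1.1, 0.3, -0.9]
grip_width: 1.001
t 10.77 at [0.6727 0.0915 0.1377] xdown -0.9998 yaw(y axis) -0.123 grip mm 93.1 F [-1.1  0.3 -0.9]
shift cm (tool) [ -1.71 -21.31  19.45]
turn about x -0.013
```

View pics/sd13.png

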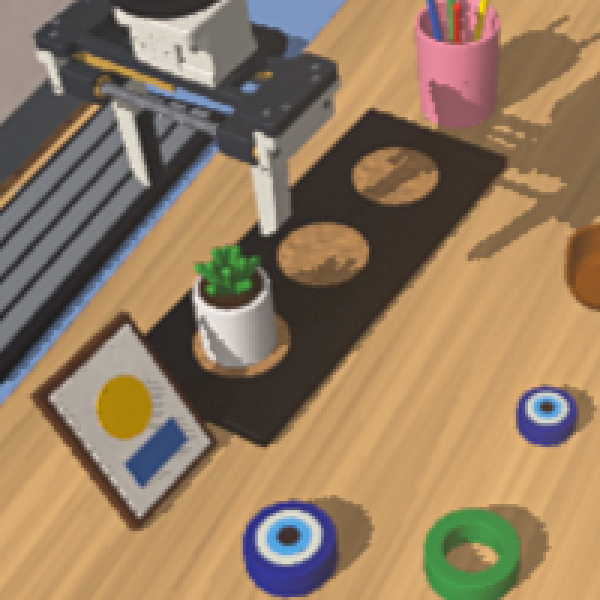

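View pics/w13.png

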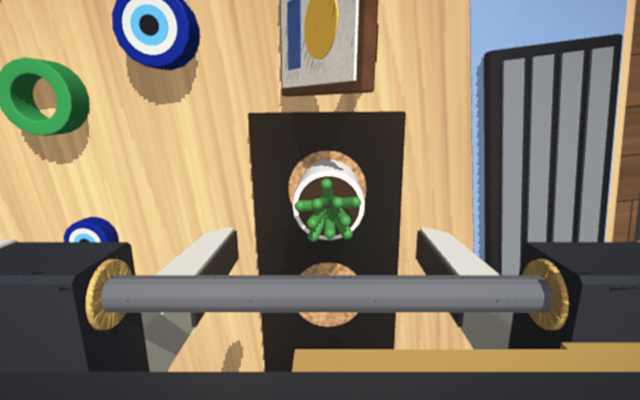

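The side and wrist views show the plant centred on the pad nearest the picture, to within about 2 mm. The bowl is next.

```bash
python3 -m creep '[[[-0.5,-2.66,2.43,0,9.3],[-0.5,-2.66,2.43,0,9.3],[-0.5,-2.66,2.43,0,9.3],[-0.2,-2.66,2.43,0,9.3],[0,-2.66,2.43,0,9.3],[0,-2.66,2.43,-0.06,9.3],[0,-2.66,2.43,-0.06,9.3],[0,-2.5,2.2,0,9.3],[0,0,0,0,9.3],[0,0,0,0,9.3],[0,0,0,0,9.3],[0,0,0,0,9.3]]]'; python3 - <<'E'
from h import *
go((.44,-.075,.16),0)
im=r.get_image("wrist");cv2.imwrite("pics/w14.png",im)
E
```

```text
t: 11.92
ee_pos: [0.4246, -0.0826, 0.1464]
orientation: [1.177, 1.226, -1.239]
force: [-0.5, -0.0, -0.4]
grip_width: 0.996
t 11.92 at [ 0.4246 -0.0826  0.1464] xdown -0.9993 yaw(y axis) 0.005 grip mm 92.7 F [-0.5 -0.  -0.4]
shift cm (tool) [-1.43  1.49 -0.73]
turn about x 0.005
```

View pics/w14.png

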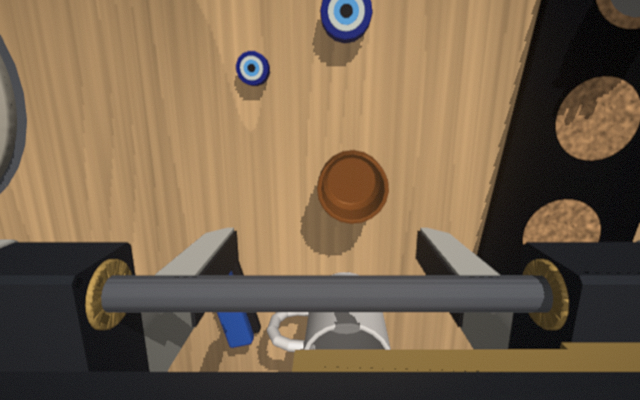

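```bash
python3 - <<'E'
from h import *
C=cam("wrist")
im=cv2.imread("pics/w14.png")[130:240,290:420]; hsv=cv2.cvtColor(im,cv2.COLOR_BGR2HSV)
m=cv2.inRange(hsv,(5,170,40),(16,255,255)); m=cv2.morphologyEx(m,cv2.MORPH_OPEN,np.ones((3,3)))
cs,_=cv2.findContours(m,cv2.RETR_EXTERNAL,cv2.CHAIN_APPROX_NONE); c=max(cs,key=cv2.contourArea)
print(cv2.boundingRect(c),cv2.fitEllipse(c)); P=onplane(C,c[:,0]+[290,130],.045); print(circ(P))
print(onplane(C,[(353,187)],.045))
print(cv2.Rodrigues(np.array(r.sense()["orientation"]))[0].round(3))
E
```

```text
(28, 27, 68, 66) ((59.03018569946289, 59.828590393066406), (61.260276794433594, 63.847843170166016), 151.7440185546875)
(array([ 0.44129208, -0.08150301]), np.float64(0.026849536055651293))
[[ 0.44470474 -0.07829794  0.045     ]]
[[-0.035  0.999  0.006]
 [-0.015  0.005 -1.   ]
 [-0.999 -0.035  0.015]]
```

```bash
python3 - <<'E'
from h import *
go((.4447,-.0783,.06),0)
E
python3 -m creep '[[[0,2.3,-0.4,0,9.3],[2.5,0,0,0,9.3],[2.5,0,0,0,9.3],[2.5,0,0,0,9.3],[0,0,0,0,9.3],[0,0,0,0,9.3],[0,0,0,0,9.3]]]'; python3 - <<'E'
from h import *
go((.4447,-.0783,.01),0)
im=r.get_image("wrist");cv2.imwrite("pics/w15.png",im)
E
```

```text
t 11.97 at [ 0.4248 -0.0824  0.1464] xdown -0.9993 yaw(y axis) 0.005 grip mm 93.0 F [ 0.4  0.3 -0.3]
shift cm (tool) [ 8.55  2.3  -0.52]
turn about x 0.005
t: 12.55
ee_pos: [0.4543, -0.0727, 0.0675]
orientation: [1.175, 1.229, -1.227]
force: [-0.0, 0.3, 0.1]
grip_width: 0.998
t 12.55 at [ 0.4543 -0.0727  0.0675] xdown -0.9995 yaw(y axis) 0.014 grip mm 92.8 F [-0.   0.3  0.1]
shift cm (tool) [ 5.79 -0.79  0.48]
turn about x 0.014
```

View pics/w15.png

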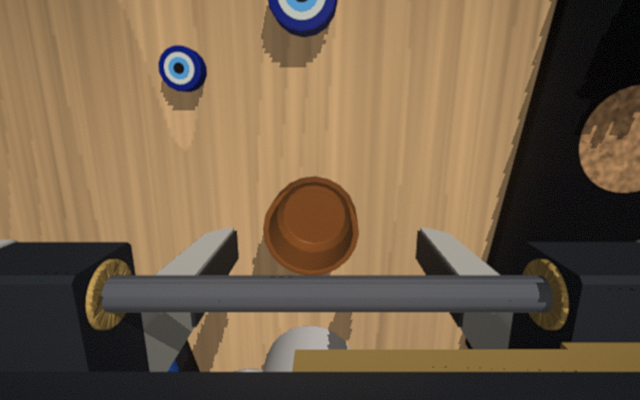

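```bash
python3 - <<'E'
from h import *
p=onplane(cam("wrist"),[(311.5,226),(265,226),(358,226)],.045); print(p)
go((p[0][0],p[0][1],.012),0)
E
```

```text
[[ 0.4451671  -0.07708053  0.045     ]
 [ 0.41522177 -0.07780584  0.045     ]
 [ 0.47486788 -0.07636116  0.045     ]]
t 12.6 at [ 0.4546 -0.0727  0.0679] xdown -0.9995 yaw(y axis) 0.014 grip mm 92.9 F [-0.4 -0.3  0.4]
shift cm (tool) [ 5.62 -0.78  0.35]
turn about x 0.014
```

```bash
python3 -m creep '[[[0,-0.9,0.5,0,9.3],[2,0,0,0,9.3],[2,0,0,0,9.3],[0.9,0,0,0,9.3],[0,0,0,0,9.3],[0,0,0,0,9.3],[0,0,0,0,9.3]]]'; python3 - <<'E'
from h import *
go((.4450,-.0775,.01),0)
cv2.imwrite("pics/w16.png",r.get_image("wrist"))
cv2.imwrite("pics/sd16.png",r.get_image("side")[90:290,290:490].repeat(3,0).repeat(3,1))
E
```

```text
t: 13.18
ee_pos: [0.4457, -0.0815, 0.0257]
orientation: [1.182, 1.216, -1.22]
force: [-0.3, -0.3, 0.5]
grip_width: 1.003
t 13.18 at [ 0.4457 -0.0815  0.0257] xdown -0.9997 yaw(y axis) 0.011 grip mm 93.2 F [-0.3 -0.3  0.5]
shift cm (tool) [ 1.57 -0.04 -0.42]
turn about x 0.011
```

View pics/w16.png

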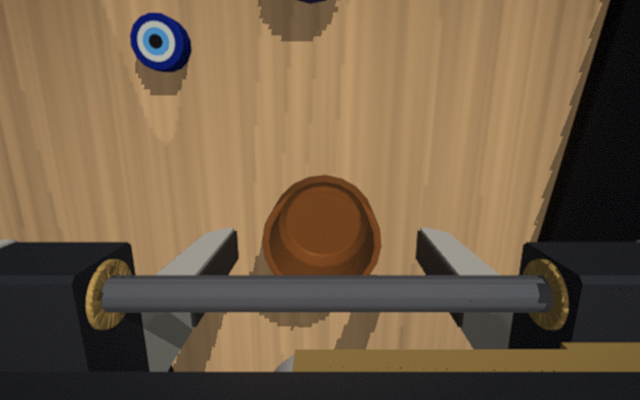

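View pics/sd16.png

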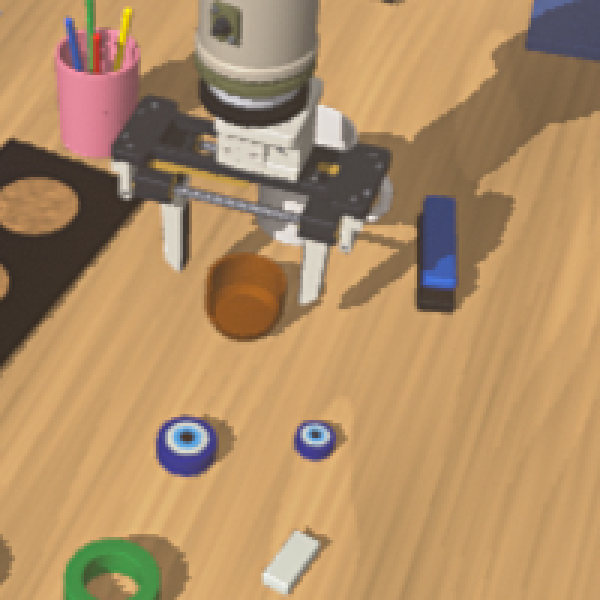

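```bash
python3 -m creep '[[[0.8,0,-0.4,0,9.3],[0.8,0,0,0,9.3],[0,0,0,0,9.3],[0,0,0,0,9.3]]]'; python3 - <<'E'
from h import *
go((.4450,-.0775,.01),0)
cv2.imwrite("pics/w17.png",r.get_image("wrist"))
cv2.imwrite("pics/sd17.png",r.get_image("side")[90:290,290:490].repeat(3,0).repeat(3,1))
E
```

```text
t: 13.62
ee_pos: [0.4469, -0.0776, 0.0099]
orientation: [1.185, 1.213, -1.218]
force: [0.2, 0.4, 0.6]
grip_width: 0.999
t 13.62 at [ 0.4469 -0.0776  0.0099] xdown -0.9998 yaw(y axis) 0.01 grip mm 92.9 F [0.2 0.4 0.6]
shift cm (tool) [-0.01 -0.19 -0.01]
turn about x 0.01
```

View pics/w17.png

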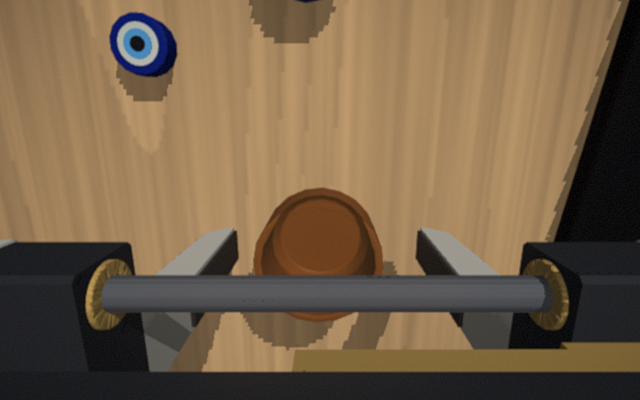

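View pics/sd17.png

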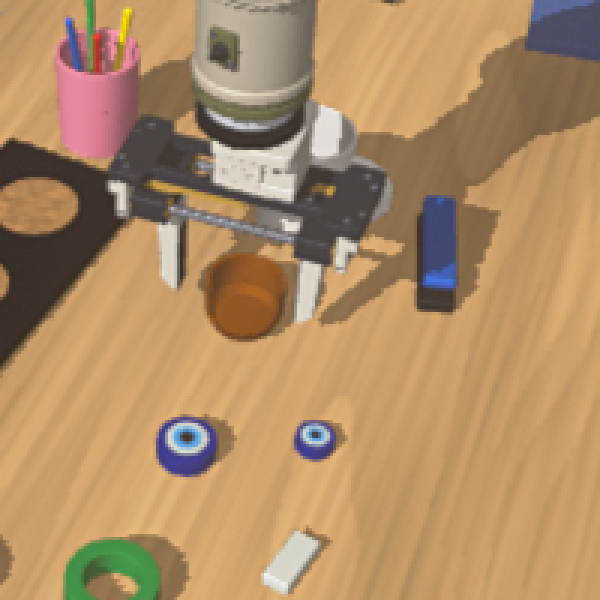

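```bash
python3 -m creep '[[[0,0,0,0,6],[0,0,0,0,5],[0,0,0,0,5],[0,0,0,0,5],[0,0,0,0,5],[-2,0,0,0,5],[-3,0,0,0,5],[-4,0,0,0,5],[-3.5,0,0,0,5],[0,0,0,0,5],[0,0,0,0,5]]]'; python3 - <<'E'
from h import *
go((.6595,-.0222,.14),-.11)
cv2.imwrite("pics/w18.png",r.get_image("wrist"))
E
```

```text
t: 14.63
ee_pos: [0.4468, -0.0752, 0.1391]
orientation: [1.181, 1.218, -1.221]
force: [0.2, 0.1, -2.5]
grip_width: 0.647
t 14.63 at [ 0.4468 -0.0752  0.1391] xdown -0.9997 yaw(y axis) 0.011 grip mm 60.2 F [ 0.2  0.1 -2.5]
shift cm (tool) [-0.56 21.32 -5.05]
turn about x 0.121
```

View pics/w18.png

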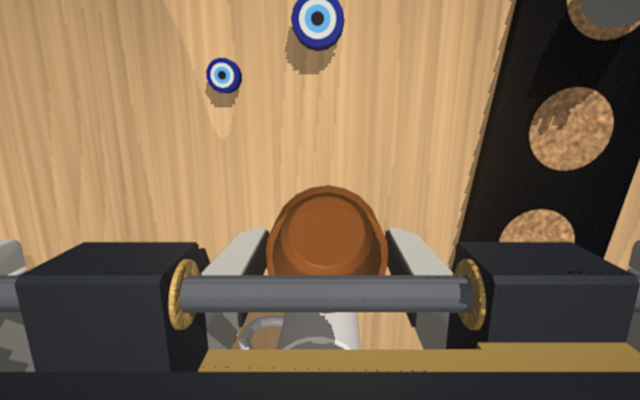

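```bash
python3 -m creep '[[[0,3.5,-0.7,0,5],[0,3.5,-0.7,0,5],[0,3.5,-0.7,0,5],[0,3.5,-0.7,0,5],[0,3.5,-0.7,0.06,5],[0,3,-0.7,0.06,5],[0,0,0,0,5],[0,0,0,0,5],[0,0,0,0,5],[0,0,0,0,5]]]'; python3 - <<'E'
from h import *
from scipy.optimize import fsolve
go((.6595,-.0222,.08),-.11)
C=cam("wrist"); im=r.get_image("wrist"); cv2.imwrite("pics/w19.png",im)
m=r.camera_model("wrist");T=np.linalg.inv(m["T_tool_cam"]);K=m["intrinsics"]
def v(x,z):
    q=K@(T[:3,:3]@np.array([x,0,z])+T[:3,3]); return q[1]/q[2]
print(fsolve(lambda p:v(-.035,p[0]-.031)-187,[0]))
E
```

```text
t: 15.52
ee_pos: [0.6489, -0.0326, 0.1131]
orientation: [1.253, 1.169, -1.335]
force: [-0.0, -0.2, -1.4]
grip_width: 0.645
t 15.52 at [ 0.6489 -0.0326  0.1131] xdown -0.9988 yaw(y axis) -0.113 grip mm 59.9 F [-0.  -0.2 -1.4]
shift cm (tool) [ 3.24  1.08 -1.24]
turn about x -0.003
[-0.00282218]
```

View pics/w19.png

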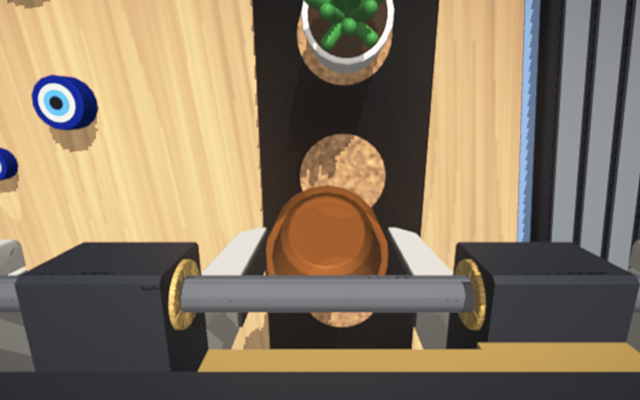

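```bash
python3 - <<'E'
from h import *
print(onplane(cam("wrist"),[(343,175),(300,175),(386,175),(343,133)],.012).round(4))
go((.659,-.0253,.08),-.11)
print(cv2.Rodrigues(np.array(r.sense()["orientation"]))[0].round(3))
E
```

```text
[[ 0.6605 -0.0205  0.012 ]
 [ 0.6241 -0.0167  0.012 ]
 [ 0.6965 -0.0243  0.012 ]
 [ 0.664   0.0143  0.012 ]]
t 15.57 at [ 0.6486 -0.0327  0.1132] xdown -0.9988 yaw(y axis) -0.113 grip mm 59.9 F [ 0.2  0.1 -2.4]
shift cm (tool) [ 3.25  1.09 -0.94]
turn about x -0.003
[[-0.045  0.993 -0.112]
 [-0.021 -0.113 -0.993]
 [-0.999 -0.043  0.025]]
```

```bash
python3 -m creep '[[[0,1.2,-0.85,0,5],[0,0,0,0,5],[2.5,0,0,0,5],[2.5,0,0,0,5],[0,0,0,0,5],[0,0,0,0,5],[0,0,0,0,5]]]'; python3 - <<'E'
from h import *
go((.6595,-.0245,.023),-.11)
E
```

```text
t: 16.15
ee_pos: [0.6536, -0.0309, 0.0639]
orientation: [1.251, 1.167, -1.339]
force: [-0.0, 0.8, -1.5]
grip_width: 0.645
t 16.15 at [ 0.6536 -0.0309  0.0639] xdown -0.9986 yaw(y axis) -0.114 grip mm 60.0 F [-0.   0.8 -1.5]
shift cm (tool) [ 4.04  0.69 -0.82]
turn about x -0.004
```

```bash
python3 -m creep '[[[0,0.8,-1.0,0,5],[1.5,0,0,0,5],[1.5,0,0,0,5],[0,0,0,0,5],[0,0,0,0,5],[0,0,0,0,5]]]'; python3 - <<'E'
from h import *
go((.6595,-.0245,.023),-.11)
cv2.imwrite("pics/sd20.png",r.get_image("side")[100:300,170:370].repeat(3,0).repeat(3,1))
E
```

```text
t: 16.65
ee_pos: [0.6681, -0.0196, 0.0409]
orientation: [1.258, 1.16, -1.33]
force: [0.0, -0.5, -1.4]
grip_width: 0.645
t 16.65 at [ 0.6681 -0.0196  0.0409] xdown -0.9991 yaw(y axis) -0.114 grip mm 60.0 F [ 0.  -0.5 -1.4]
shift cm (tool) [ 1.83 -0.74  0.54]
turn about x -0.004
```

View pics/sd20.png

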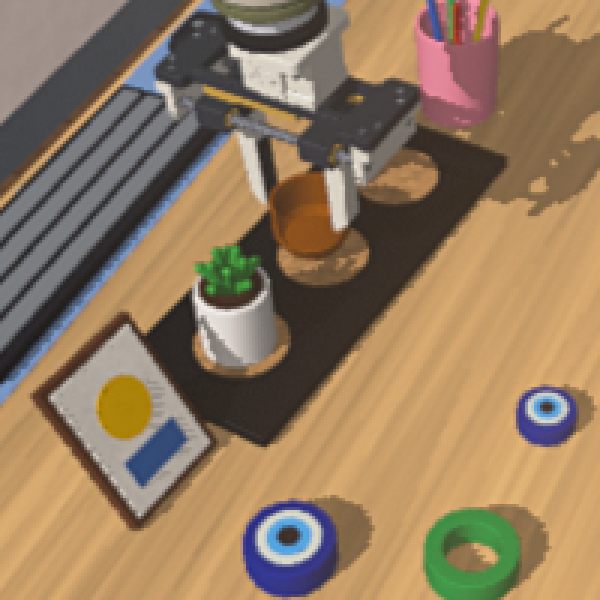

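```bash
python3 -m creep '[[[0.6,-0.9,0.5,0,5],[0.6,0,0,0,5],[0,0,0,0,5],[0,0,0,0,5],[0,0,0,0,5]]]'; python3 - <<'E'
from h import *
go((.6595,-.0245,.023),-.11)
E
```

```text
t: 17.12
ee_pos: [0.6583, -0.0245, 0.031]
orientation: [1.26, 1.158, -1.327]
force: [0.3, -0.6, -1.5]
grip_width: 0.645
t 17.12 at [ 0.6583 -0.0245  0.031 ] xdown -0.9992 yaw(y axis) -0.115 grip mm 59.9 F [ 0.3 -0.6 -1.5]
shift cm (tool) [ 0.8   0.14 -0.03]
turn about x -0.005
```

```bash
python3 -m creep '[[[0.5,0.1,0,0,5],[0,0,0,0,5],[0.3,0,0,0,5],[0,0,0,0,5],[0,0,0,0,5]]]'; python3 - <<'E'
from h import *
go((.6595,-.0245,.022),-.11)
cv2.imwrite("pics/sd21.png",r.get_image("side")[100:300,170:370].repeat(3,0).repeat(3,1))
cv2.imwrite("pics/sc21.png",r.get_image("scene")[150:290,240:440].repeat(4,0).repeat(4,1))
E
```

```text
t: 17.53
ee_pos: [0.6582, -0.0246, 0.0281]
orientation: [1.26, 1.156, -1.329]
force: [0.0, -0.6, -1.2]
grip_width: 0.649
t 17.53 at [ 0.6582 -0.0246  0.0281] xdown -0.9992 yaw(y axis) -0.116 grip mm 60.4 F [ 0.  -0.6 -1.2]
shift cm (tool) [ 0.61  0.14 -0.04]
turn about x -0.006
```

View pics/sd21.png

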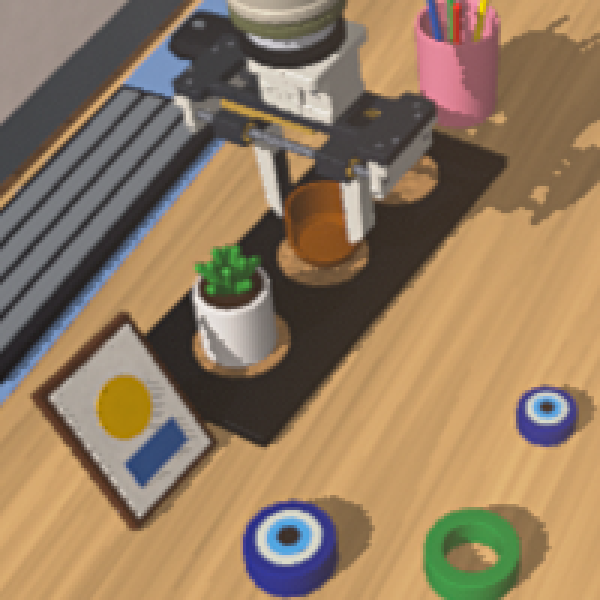

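View pics/sc21.png

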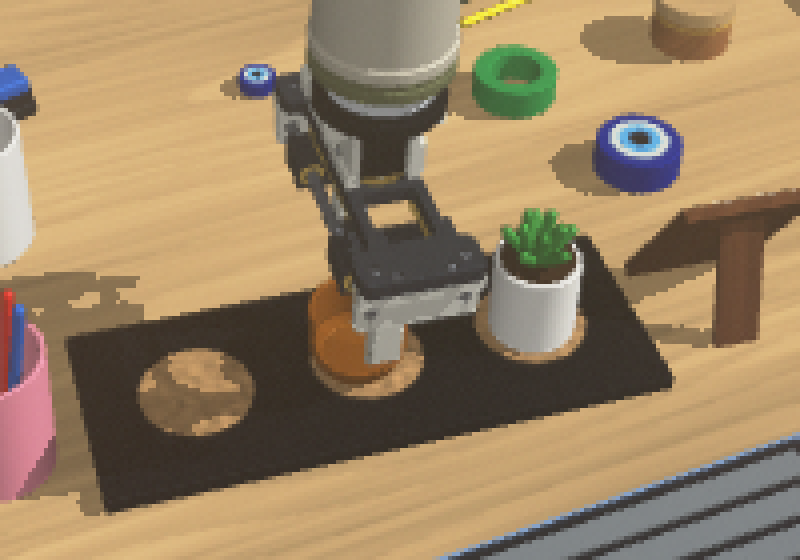

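```bash
python3 -m creep '[[[0.7,0.1,0,0,5],[0,0,0,0,5],[0,0,0,0,5]]]'; python3 - <<'E'
from h import *
go((.6595,-.0245,.022),-.11)
E
```

```text
t: 17.88
ee_pos: [0.6585, -0.0241, 0.0233]
orientation: [1.259, 1.157, -1.33]
force: [-0.7, 0.3, -1.8]
grip_width: 0.653
t 17.88 at [ 0.6585 -0.0241  0.0233] xdown -0.9991 yaw(y axis) -0.116 grip mm 60.7 F [-0.7  0.3 -1.8]
shift cm (tool) [0.13 0.11 0.02]
turn about x -0.006
```

```bash
python3 -m creep '[[[0.3,0.1,0,0,5],[0,0,0,0,5]]]'; python3 -m creep '[[[0,0,0,0,7],[0,0,0,0,9.3],[0,0,0,0,9.3],[0,0,0,0,9.3],[0,0,0,0,9.3],[-2,0,0,0,9.3],[-3,0,0,0,9.3],[-3,0,0,0,9.3],[-3,0,0,0,9.3],[-1,0,0,0,9.3],[0,0,0,0,9.3],[0,0,0,0,9.3]]]'; python3 - <<'E'
from h import *
go((.43,.355,.16),-.11)
cv2.imwrite("pics/w22.png",r.get_image("wrist"))
cv2.imwrite("pics/sd22.png",r.get_image("side")[100:300,170:370].repeat(3,0).repeat(3,1))
print(cv2.Rodrigues(np.array(r.sense()["orientation"]))[0].round(3))
E
```

```text
t: 18.05
ee_pos: [0.6589, -0.024, 0.0218]
orientation: [1.258, 1.157, -1.331]
force: [0.2, 0.1, -2.4]
grip_width: 0.648
t: 19.05
ee_pos: [0.662, -0.0216, 0.1409]
orientation: [1.255, 1.162, -1.336]
force: [-1.6, -0.6, -0.6]
grip_width: 1.002
t 19.05 at [ 0.662  -0.0216  0.1409] xdown -0.9989 yaw(y axis) -0.116 grip mm 93.2 F [-1.6 -0.6 -0.6]
shift cm (tool) [ -1.87 -27.47 -34.67]
turn about x -0.006
[[-0.043  0.992 -0.115]
 [-0.024 -0.116 -0.993]
 [-0.999 -0.04   0.029]]
```

View pics/sd22.png

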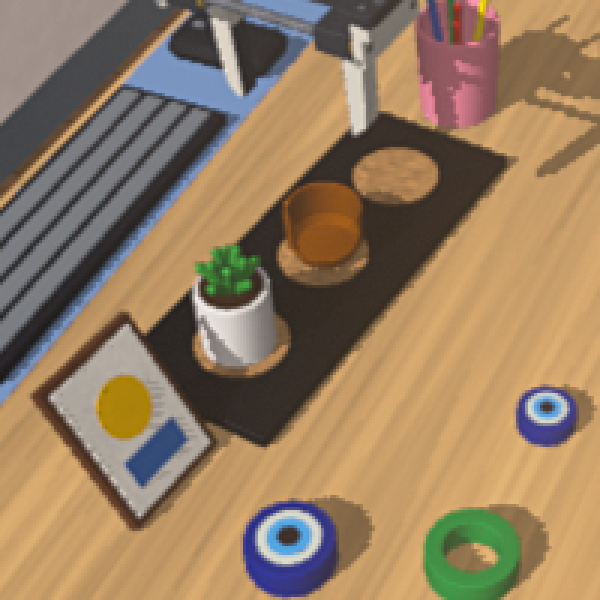

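View pics/w22.png

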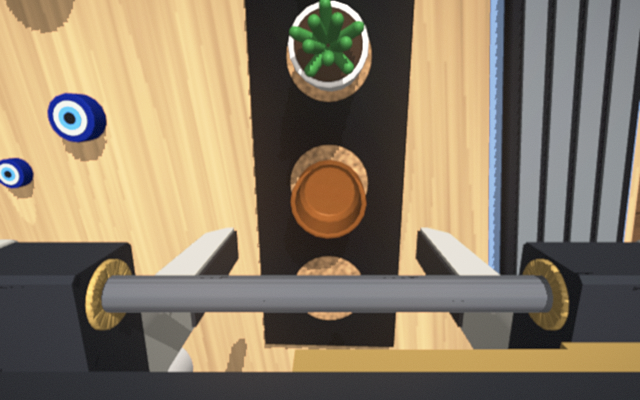

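```bash
python3 - <<'E'
from h import *
print("bowl rim",onplane(cam("wrist"),[(328.5,199),(291,199),(366,199)],.057).round(4))
E
python3 -m creep '[[[-0.3,-2.3,-2.85,0,9.3],[-0.3,-2.3,-2.85,0,9.3],[-0.3,-2.3,-2.85,0,9.3],[-0.3,-2.3,-2.85,0,9.3],[-0.3,-2.3,-2.85,0,9.3],[-0.3,-2.3,-2.85,0,9.3],[-0.1,-2.3,-2.85,0,9.3],[-0.1,-2.3,-2.85,0,9.3],[-0.1,-2.3,-2.85,0,9.3],[-0.1,-2.3,-2.85,0,9.3],[0,-2,-2.4,0,9.3],[0,-2,-2.4,0,9.3]]]';python3 -m creep '[[[0,0,0,0,9.3],[0,0,0,0,9.3],[0,0,0,0,9.3]]]'; python3 - <<'E'
from h import *
go((.43,.355,.16),-.11)
cv2.imwrite("pics/w23.png",r.get_image("wrist"))
E
```

```text
bowl rim [[ 0.6602 -0.0245  0.057 ]
 [ 0.6299 -0.0213  0.057 ]
 [ 0.6902 -0.0277  0.057 ]]
t: 20.15
ee_pos: [0.4202, 0.3429, 0.1432]
orientation: [1.241, 1.161, -1.376]
force: [1.1, 1.1, -0.6]
grip_width: 0.998
t: 20.4
ee_pos: [0.4129, 0.3494, 0.1395]
orientation: [1.228, 1.171, -1.371]
force: [0.2, -0.6, 0.1]
grip_width: 1.003
t 20.4 at [0.4129 0.3494 0.1395] xdown -0.9964 yaw(y axis) -0.121 grip mm 93.3 F [ 0.2 -0.6  0.1]
shift cm (tool) [-2.2   1.49 -0.66]
turn about x -0.011
```

View pics/w23.png

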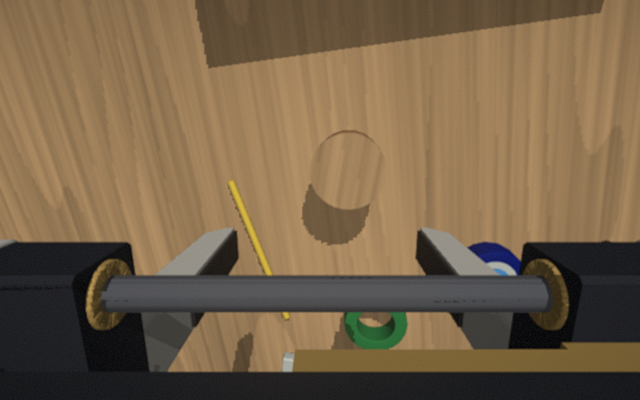

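```bash
python3 - <<'E'
from h import *
s=r.sense();print(cv2.Rodrigues(np.array(s["orientation"]))[0].round(3),s["joint_positions"].round(2))
im=cv2.imread("pics/w23.png"); crop(im,280,110,130,150,4,"pics/w23c.png")
E
```

```text
[[-0.075  0.99  -0.118]
 [-0.04  -0.121 -0.992]
 [-0.996 -0.07   0.048]] [-0.56  0.51 -0.33  2.    0.2   0.74 -1.13]
```

View pics/w23c.png

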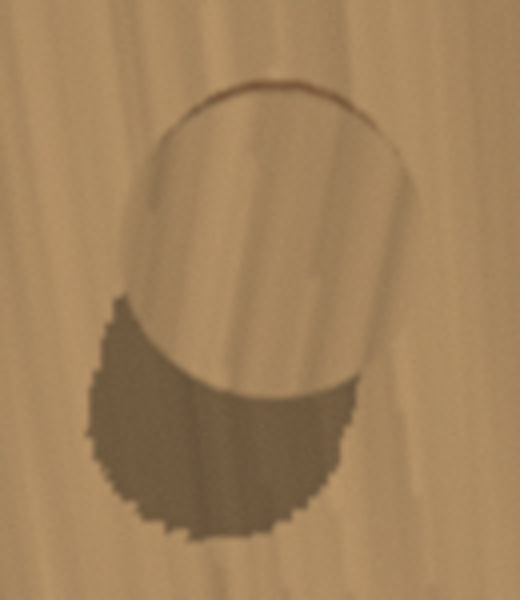

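```bash
python3 - <<'E'
from h import *
print(onplane(cam("wrist"),[(347.5,171),(310.5,171),(384.5,171)],.044).round(4))
go((.43,.365,.08),-.121)
E
```

```text
[[0.4265 0.3631 0.044 ]
 [0.396  0.3664 0.044 ]
 [0.4566 0.3599 0.044 ]]
t 20.45 at [0.4132 0.3487 0.1394] xdown -0.9964 yaw(y axis) -0.122 grip mm 92.9 F [ 0.3  0.3 -0.3]
shift cm (tool) [ 5.72  1.88 -2.1 ]
turn about x -0.001
```

```bash
python3 -m creep '[[[0.8,0.75,-0.6,0,9.3],[0.8,0.75,-0.6,0,9.3],[0.8,0.3,-0.5,0,9.3],[0.8,0,0,0,9.3],[0.8,0,0,0,9.3],[0.8,0,0,0,9.3],[0.8,0,0,0,9.3],[0,0,0,0,9.3],[0,0,0,0,9.3],[0,0,0,0,9.3]]]'; python3 - <<'E'
from h import *
go((.4265,.363,.08),-.121)
s=r.sense();print(cv2.Rodrigues(np.array(s["orientation"]))[0].round(3))
cv2.imwrite("pics/w24.png",r.get_image("wrist"))
E
```

```text
t: 21.28
ee_pos: [0.4335, 0.3559, 0.0718]
orientation: [1.23, 1.164, -1.383]
force: [-0.0, 0.3, -0.4]
grip_width: 1.003
t 21.28 at [0.4335 0.3559 0.0718] xdown -0.9959 yaw(y axis) -0.131 grip mm 93.3 F [-0.   0.3 -0.4]
shift cm (tool) [-0.79 -0.84 -0.57]
turn about x -0.01
[[-0.078  0.989 -0.127]
 [-0.044 -0.131 -0.99 ]
 [-0.996 -0.072  0.054]]
```

View pics/w24.png

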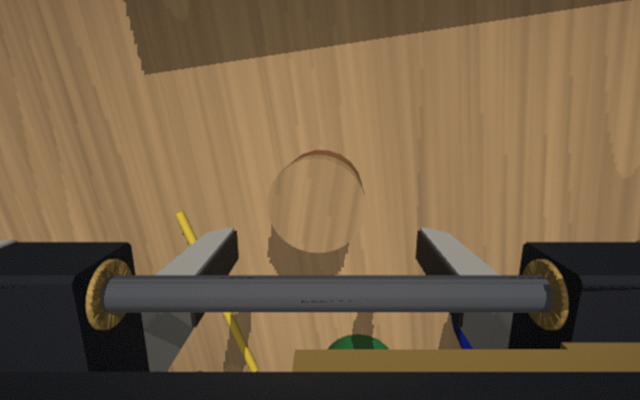

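```bash
python3 - <<'E'
from h import *
C=cam("wrist")
p=onplane(C,[(315.5,204),(269,204),(363,204)],.044); print(p.round(4))
print("pencil",onplane(C,[(180,212),(255,370)],.006).round(3))
go((p[0][0],p[0][1],.03),-.121)
E
```

```text
[[0.4264 0.3649 0.044 ]
 [0.3961 0.3682 0.044 ]
 [0.4567 0.3617 0.044 ]]
pencil [[0.313 0.358 0.006]
 [0.344 0.202 0.006]]
t 21.33 at [0.4336 0.356  0.072 ] xdown -0.996 yaw(y axis) -0.131 grip mm 93.1 F [-0.8  0.6 -0.1]
shift cm (tool) [ 4.2  -0.53 -1.02]
turn about x -0.01
```

```bash
python3 -m creep '[[[1.5,-0.5,-0.9,0,9.3],[1.5,0,0,0,9.3],[1,0,0,0,9.3],[0,0,0,0,9.3],[0,0,0,0,9.3],[0,0,0,0,9.3]]]'; python3 - <<'E'
from h import *
go((.4264,.364,.006),-.121)
s=r.sense();print(cv2.Rodrigues(np.array(s["orientation"]))[0].round(3))
E
```

```text
t: 21.83
ee_pos: [0.4282, 0.3656, 0.034]
orientation: [1.236, 1.164, -1.378]
force: [0.2, 0.0, -0.4]
grip_width: 1.001
t 21.83 at [0.4282 0.3656 0.034 ] xdown -0.9965 yaw(y axis) -0.131 grip mm 93.1 F [ 0.2  0.  -0.4]
shift cm (tool) [2.81 0.03 0.04]
turn about x -0.01
[[-0.074  0.989 -0.128]
 [-0.04  -0.131 -0.991]
 [-0.996 -0.068  0.049]]
```

```bash
python3 -m creep '[[[1.2,0,0,0,9.3],[1.2,0,0,0,9.3],[0,0,0,0,9.3],[0,0,0,0,9.3],[0,0,0,0,9.3]]]'; python3 - <<'E'
from h import *
go((.4264,.364,.006),-.121)
cv2.imwrite("pics/w25.png",r.get_image("wrist"))
cv2.imwrite("pics/sd25.png",r.get_image("side")[220:400,200:400].repeat(3,0).repeat(3,1))
E
```

```text
t: 22.25
ee_pos: [0.4274, 0.3647, 0.0091]
orientation: [1.238, 1.163, -1.377]
force: [-0.1, -0.7, 0.6]
grip_width: 0.999
t 22.25 at [0.4274 0.3647 0.0091] xdown -0.9967 yaw(y axis) -0.132 grip mm 92.9 F [-0.1 -0.7  0.6]
shift cm (tool) [ 0.32 -0.07  0.06]
turn about x -0.011
```

View pics/w25.png

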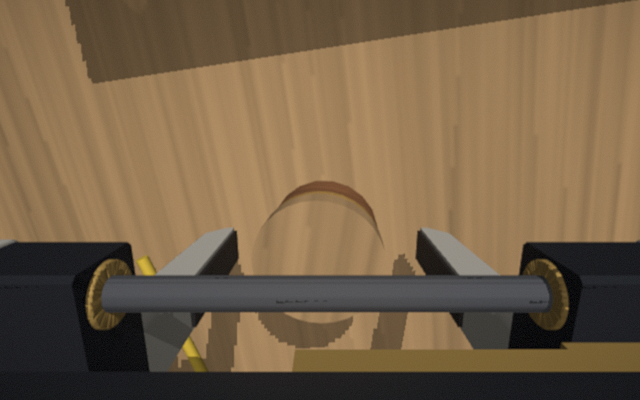

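View pics/sd25.png

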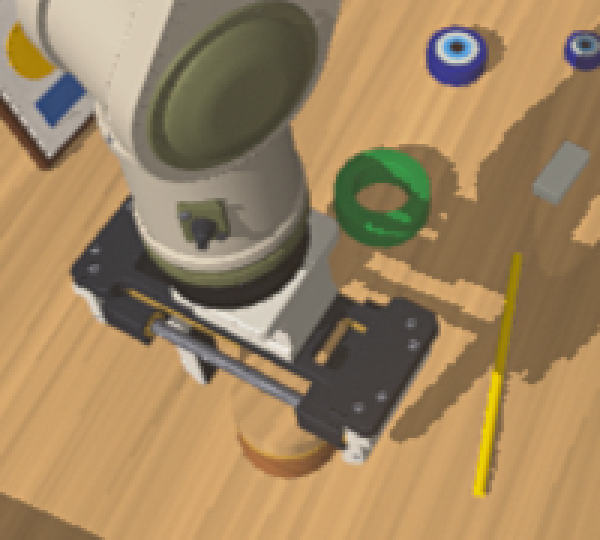

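```bash
python3 -m creep '[[[0.5,0,0,0,9.3],[0,0,0,0,7],[0,0,0,0,5],[0,0,0,0,5],[0,0,0,0,5],[0,0,0,0,5]]]'; python3 -c "
from h import *
go((.4264,.364,.006),-.121)"; python3 -m creep '[[[-1.5,0,0,0,5],[-2,0,0,0,5],[-2,0,0,0,5],[-2,0,0,0,5],[-2,0,0,0,5],[-2,0,0,0,5],[-1.5,0,0,0,5],[0,0,0,0,5],[0,0,0,0,5]]]'; python3 - <<'E'
from h import *
go((.647,-.1317,.13),-.121)
cv2.imwrite("pics/w26.png",r.get_image("wrist"))
cv2.imwrite("pics/sd26.png",r.get_image("side")[220:400,200:400].repeat(3,0).repeat(3,1))
s=r.sense();print(cv2.Rodrigues(np.array(s["orientation"]))[0].round(3))
E
```

```text
t: 22.85
ee_pos: [0.4273, 0.3651, 0.0047]
orientation: [1.24, 1.163, -1.376]
force: [-1.3, -0.2, 0.8]
grip_width: 0.694
t 22.85 at [0.4273 0.3651 0.0047] xdown -0.9968 yaw(y axis) -0.132 grip mm 64.6 F [-1.3 -0.2  0.8]
shift cm (tool) [-0.12 -0.08  0.12]
turn about x -0.011
t: 23.6
ee_pos: [0.4358, 0.3689, 0.1389]
orientation: [1.237, 1.163, -1.378]
force: [-0.2, -0.2, -1.1]
grip_width: 0.68
t 23.6 at [0.4358 0.3689 0.1389] xdown -0.9965 yaw(y axis) -0.132 grip mm 63.3 F [-0.2 -0.2 -1.1]
shift cm (tool) [ 1.33 27.51 46.85]
turn about x -0.011
[[-0.074  0.989 -0.128]
 [-0.041 -0.131 -0.991]
 [-0.996 -0.068  0.05 ]]
```

View pics/w26.png

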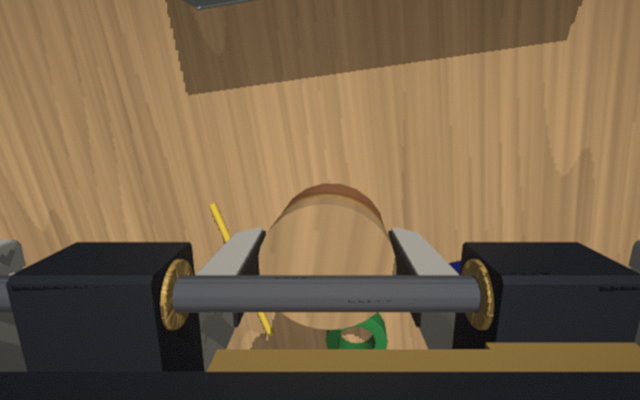

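View pics/sd26.png

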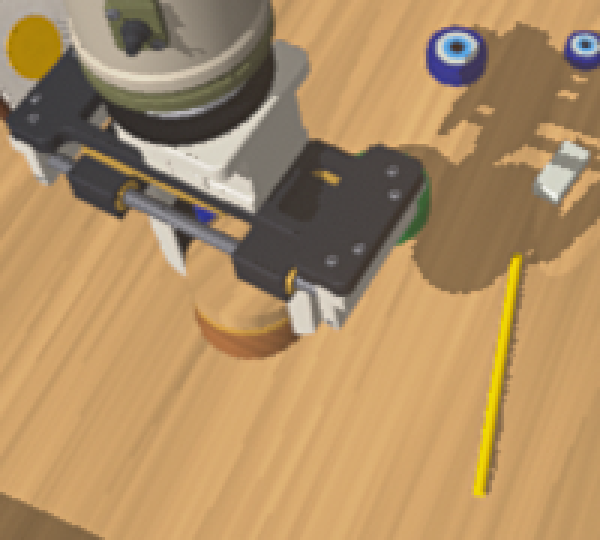

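```bash
python3 -m creep '[[[0,2,3.4,0,5],[0,2,3.4,0,5],[0,2,3.4,0,5],[0,2,3.4,0,5],[0,2,3.4,0,5],[0,2,3.4,0,5],[0,2,3.4,0,5],[0,2,3.4,0,5],[0,2,3.4,0,5],[0,2,3.4,0,5],[0,2,3.4,0,5],[0,1,2,0,5]]]';python3 -m creep '[[[0,0,0,0,5],[0,0,0,0,5],[0,0,0,0,5]]]'; python3 - <<'E'
from h import *
from scipy.optimize import fsolve
go((.647,-.1317,.13),-.121)
m=r.camera_model("wrist");T=np.linalg.inv(m["T_tool_cam"]);K=m["intrinsics"]
def v(x,z):
    q=K@(T[:3,:3]@np.array([x,0,z])+T[:3,3]); return q[1]/q[2]
print(fsolve(lambda p:v(-.039,p[0]-.032)-196,[0]))
s=r.sense();print(cv2.Rodrigues(np.array(s["orientation"]))[0].round(3))
cv2.imwrite("pics/w27.png",r.get_image("wrist"))
E
```

```text
t: 24.7
ee_pos: [0.6123, -0.0617, 0.1229]
orientation: [1.208, 1.189, -1.383]
force: [-0.5, 0.3, -1.0]
grip_width: 0.682
t: 24.95
ee_pos: [0.6112, -0.0699, 0.1179]
orientation: [1.211, 1.186, -1.396]
force: [0.5, 0.1, -0.6]
grip_width: 0.678
t 24.95 at [ 0.6112 -0.0699  0.1179] xdown -0.9937 yaw(y axis) -0.123 grip mm 63.1 F [ 0.5  0.1 -0.6]
shift cm (tool) [-1.3   4.17  5.78]
turn about x -0.002
[0.00139425]
[[-0.103  0.988 -0.117]
 [-0.043 -0.122 -0.992]
 [-0.994 -0.097  0.056]]
```

View pics/w27.png

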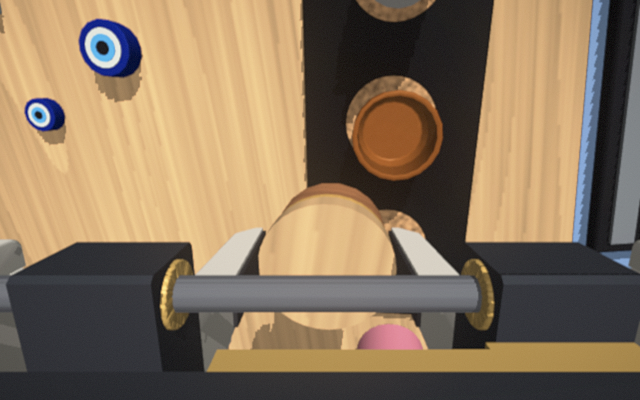

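```bash
python3 -m creep '[[[-0.2,0.7,0.97,0,5],[-0.2,0.7,0.97,0,5],[-0.2,0.7,0.97,0,5],[-0.2,0.7,0.97,0,5],[-0.2,0.7,0.97,0,5],[-0.2,0.7,0.97,0,5],[0,0,0,0,5],[0,0,0,0,5],[0,0,0,0,5]]]'; python3 - <<'E'
from h import *
go((.647,-.1303,.06),-.121)
s=r.sense();print(cv2.Rodrigues(np.array(s["orientation"]))[0].round(3))
E
```

```text
t: 25.75
ee_pos: [0.6514, -0.1336, 0.1301]
orientation: [1.206, 1.191, -1.39]
force: [-0.6, -0.5, -0.3]
grip_width: 0.679
t 25.75 at [ 0.6514 -0.1336  0.1301] xdown -0.9938 yaw(y axis) -0.116 grip mm 63.2 F [-0.6 -0.5 -0.3]
shift cm (tool) [ 7.    0.21 -0.66]
turn about x 0.005
[[-0.103  0.989 -0.11 ]
 [-0.043 -0.115 -0.992]
 [-0.994 -0.097  0.054]]
```

```bash
python3 -m creep '[[[1.3,0,-0.2,0,5],[1.3,0,-0.2,0,5],[1.3,0,-0.2,0,5],[1.3,0,-0.1,0,5],[1.3,0,0,0,5],[0,0,0,0,5],[0,0,0,0,5],[0,0,0,0,5]]]'; python3 - <<'E'
from h import *
go((.647,-.1303,.018),-.121)
s=r.sense();print(cv2.Rodrigues(np.array(s["orientation"]))[0].round(3))
cv2.imwrite("pics/sd28.png",r.get_image("side")[70:270,170:370].repeat(3,0).repeat(3,1))
cv2.imwrite("pics/sc28.png",r.get_image("scene")[150:290,220:420].repeat(4,0).repeat(4,1))
E
```

```text
t: 26.42
ee_pos: [0.6408, -0.1233, 0.0556]
orientation: [1.2, 1.2, -1.388]
force: [1.2, 0.3, -1.1]
grip_width: 0.682
t 26.42 at [ 0.6408 -0.1233  0.0556] xdown -0.9933 yaw(y axis) -0.11 grip mm 63.4 F [ 1.2  0.3 -1.1]
shift cm (tool) [3.7  1.08 0.44]
turn about x 0.011
[[-0.109  0.989 -0.104]
 [-0.04  -0.109 -0.993]
 [-0.993 -0.104  0.052]]
```

View pics/sd28.png

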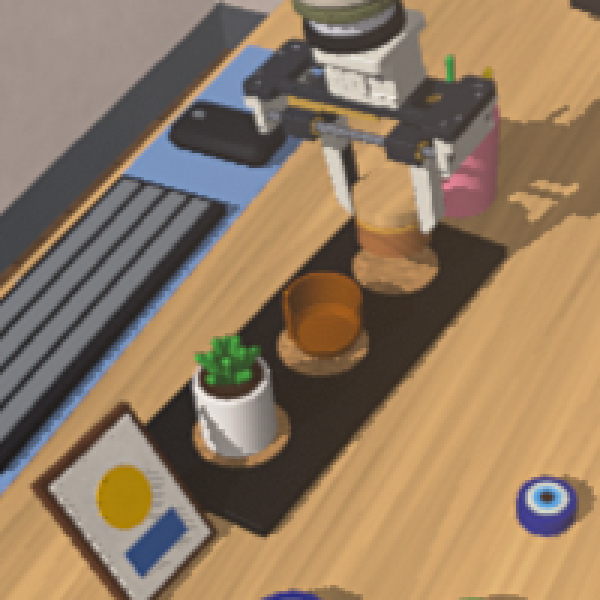

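View pics/sc28.png

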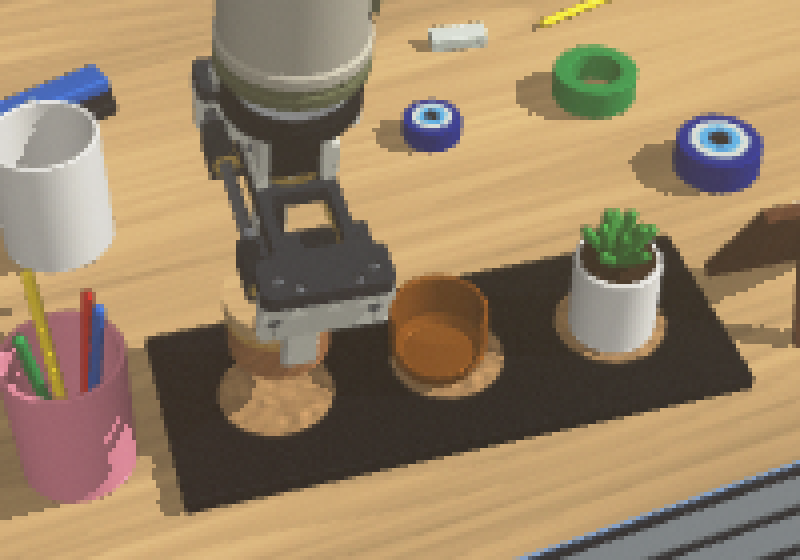

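```bash
python3 -m creep '[[[0.6,0.5,0.2,0,5],[0.6,0.4,0.2,0,5],[0.6,0.2,0,0,5],[0.4,0,0,0,5],[0,0,0,0,5],[0,0,0,0,5],[0,0,0,0,5]]]'; python3 - <<'E'
from h import *
go((.647,-.1303,.018),-.121)
E
```

```text
t: 27.1
ee_pos: [0.6522, -0.131, 0.0329]
orientation: [1.204, 1.195, -1.386]
force: [0.4, -0.3, -1.8]
grip_width: 0.684
t 27.1 at [ 0.6522 -0.131   0.0329] xdown -0.9938 yaw(y axis) -0.111 grip mm 63.6 F [ 0.4 -0.3 -1.8]
shift cm (tool) [ 1.53 -0.38 -0.09]
turn about x 0.01
```

```bash
python3 -m creep '[[[0.5,-0.4,-0.1,0,5],[0.5,0,0,0,5],[0,0,0,0,5],[0,0,0,0,5]]]'; python3 - <<'E'
from h import *
go((.647,-.1303,.018),-.121)
cv2.imwrite("pics/sd29.png",r.get_image("side")[70:270,170:370].repeat(3,0).repeat(3,1))
cv2.imwrite("pics/sc29.png",r.get_image("scene")[150:290,220:420].repeat(4,0).repeat(4,1))
E
```

```text
t: 27.43
ee_pos: [0.6466, -0.1296, 0.0227]
orientation: [1.204, 1.195, -1.386]
force: [-0.1, -0.7, -0.9]
grip_width: 0.68
t 27.43 at [ 0.6466 -0.1296  0.0227] xdown -0.9938 yaw(y axis) -0.111 grip mm 63.3 F [-0.1 -0.7 -0.9]
shift cm (tool) [0.47 0.09 0.04]
turn about x 0.01
```

View pics/sd29.png

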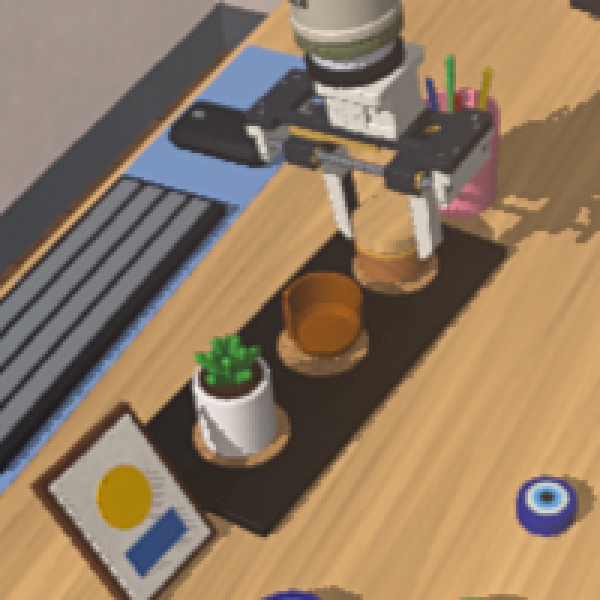

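View pics/sc29.png

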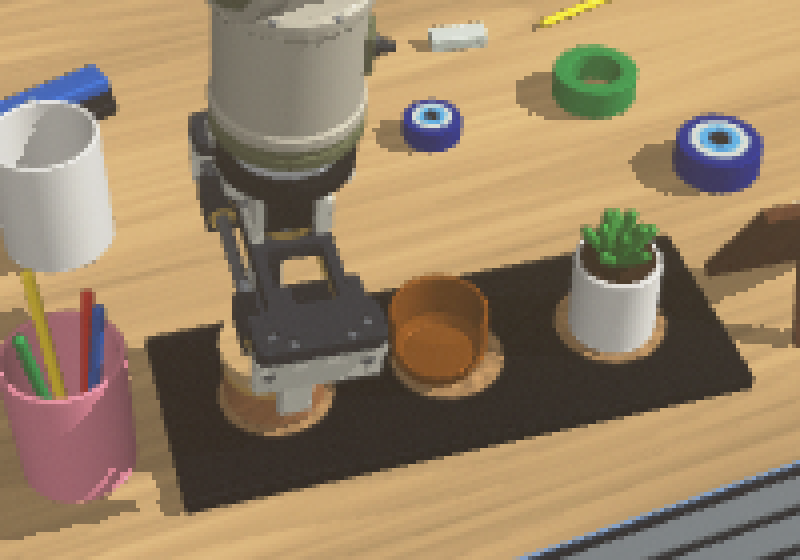

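```bash
python3 -m creep '[[[0.7,0.05,0,0,5],[0,0,0,0,5],[0,0,0,0,5]]]'; python3 - <<'E'
from h import *
go((.647,-.1303,.017),-.121)
E
```

```text
t: 27.78
ee_pos: [0.6471, -0.1299, 0.0162]
orientation: [1.204, 1.194, -1.385]
force: [1.2, -1.0, -0.9]
grip_width: 0.685
t 27.78 at [ 0.6471 -0.1299  0.0162] xdown -0.994 yaw(y axis) -0.111 grip mm 63.7 F [ 1.2 -1.  -0.9]
shift cm (tool) [-0.08 -0.01  0.04]
turn about x 0.01
```

Release, then rise slowly and straight up.

```bash
python3 -m creep '[[[0,0,0,0,7],[0,0,0,0,8.5],[0,0,0,0,8.5],[0,0,0,0,8.5],[-1,-0.1,0,0,8.5],[-1.5,-0.15,0,0,8.5],[-2,-0.2,0,0,8.5],[-2,-0.2,0,0,9.3],[-2,-0.2,0,0,9.3],[-2,-0.2,0,0,9.3],[0,0,0,0,9.3],[0,0,0,0,9.3]]]'; python3 - <<'E'
from h import *
go((.436,.065,.15),-.121)
s=r.sense();print(cv2.Rodrigues(np.array(s["orientation"]))[0].round(3))
cv2.imwrite("pics/w30.png",r.get_image("wrist"))
cv2.imwrite("pics/sd30.png",r.get_image("side")[70:270,170:370].repeat(3,0).repeat(3,1))
E
```

```text
t: 28.78
ee_pos: [0.6484, -0.1237, 0.1344]
orientation: [1.206, 1.192, -1.381]
force: [-1.0, -0.3, -0.8]
grip_width: 1.0
t 28.78 at [ 0.6484 -0.1237  0.1344] xdown -0.9943 yaw(y axis) -0.11 grip mm 93.0 F [-1.  -0.3 -0.8]
shift cm (tool) [ -0.25 -23.23 -16.43]
turn about x 0.011
[[-0.098  0.99  -0.105]
 [-0.041 -0.11  -0.993]
 [-0.994 -0.093  0.051]]
```

View pics/sd30.png

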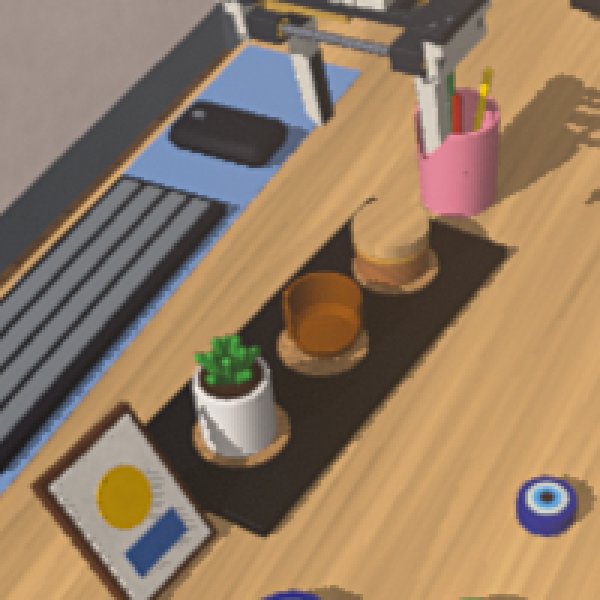

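View pics/w30.png

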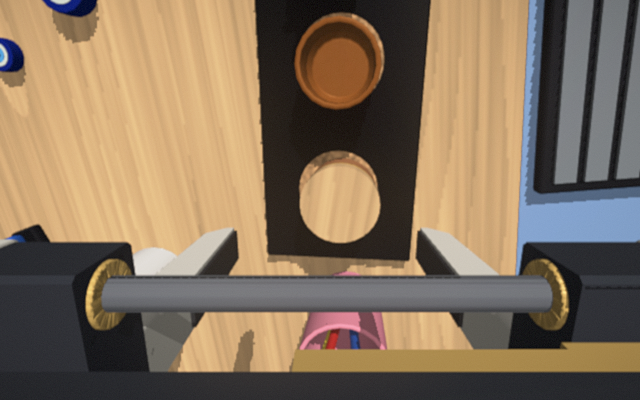

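```bash
python3 - <<'E'
from h import *
C=cam("wrist")
print("tin",onplane(C,[(340.5,200),(300,200),(381,200)],.056).round(4))
print("bowl",onplane(C,[(339.5,61),(295,61),(384,61)],.057).round(4))
im=cv2.imread("pics/w30.png"); crop(im,250,0,190,270,2.2,"pics/w30c.png")
E
```

```text
tin [[ 0.6525 -0.1281  0.056 ]
 [ 0.6201 -0.1255  0.056 ]
 [ 0.6841 -0.1307  0.056 ]]
bowl [[ 0.6618 -0.0262  0.057 ]
 [ 0.6304 -0.0225  0.057 ]
 [ 0.6925 -0.0298  0.057 ]]
```

View pics/w30c.png

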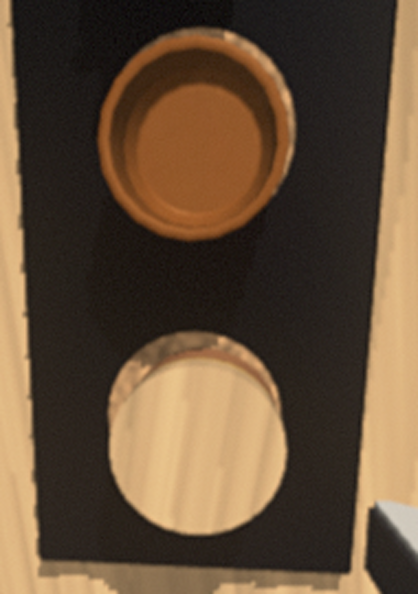

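```bash
python3 - <<'E'
from h import *
C=cam("wrist")
c=onplane(C,[(40/2.2+250,558/2.2),(350/2.2+250,570/2.2)],.012); print(c.round(4),np.linalg.norm(c[0]-c[1]))
# left / right edges higher up
e=onplane(C,[(14/2.2+250,10/2.2),(394/2.2+250,10/2.2)],.012); print(e.round(4))
yd=np.array([.114,.9935,0]); m=c.mean(0); print("pad-",m+.07*yd,"mid",m+.18*yd)
# side camera estimate of tin & bowl
im=cv2.imread("pics/sd30.png"); 
S=cam("side"); f=lambda u,v:(u/3+170,v/3+70)
print("tin side",onplane(S,f(390,230),.056),"bowl side",onplane(S,f(322.5,302),.057))
cv2.imwrite("pics/sd30c.png",cv2.resize(im[180:400,230:460],None,fx=2.6,fy=2.6))
E
```

```text
[[ 0.5716 -0.1908  0.012 ]
 [ 0.7085 -0.2054  0.012 ]] 0.13767170289272954
[[0.5971 0.0285 0.012 ]
 [0.7327 0.0107 0.012 ]]
pad- [ 0.64806267 -0.12854444  0.012     ] mid [ 0.66060267 -0.01925944  0.012     ]
tin side [[ 0.64414822 -0.12335027  0.056     ]] bowl side [[ 0.654293   -0.02211179  0.057     ]]
```

View pics/sd30c.png

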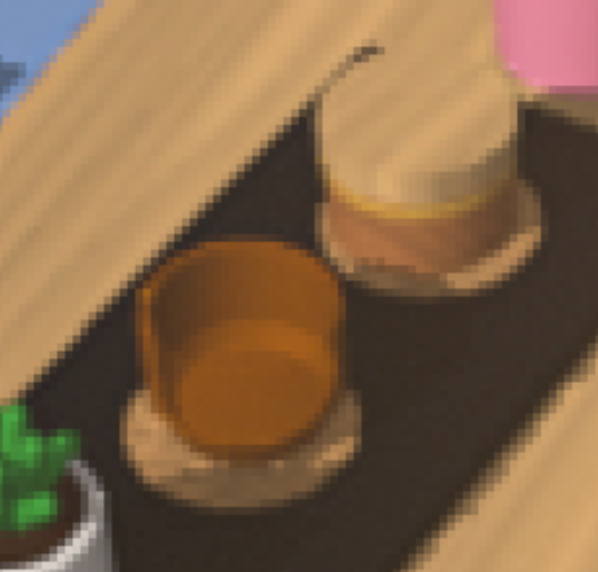

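```bash
python3 - <<'E'
from h import *
S=cam("side"); Q=cam("scene")
def cr(c,z,rad,C,o,k):
    t=np.linspace(0,2*np.pi,73); P=np.c_[c[0]+rad*np.cos(t),c[1]+rad*np.sin(t),0*t+z]
    q=(proj(C,P)-o)*k; return np.r_[q.min(0),q.max(0)].round(0)
o=np.array([170+230/3,70+60]); k=7.8
for nm,c,z,rad in (("pad",(.659,-.0222),.012,.036),("foot",(.659,-.0222),.012,.024),("rim",(.659,-.0222),.057,.031),("padT",(.6467,-.1325),.012,.036),("lidT",(.6467,-.1325),.056,.032),("bodyT",(.6467,-.1325),.012,.031)):
    print(nm,cr(c,z,rad,S,o,k),"scene sc29",cr(c,z,rad,Q,np.array([220,150]),4))
E
```

```text
pad [120. 344. 355. 505.] scene sc29 [384. 311. 498. 393.]
foot [160. 370. 316. 477.] scene sc29 [403. 324. 479. 379.]
rim [123. 245. 330. 383.] scene sc29 [391. 265. 492. 336.]
padT [316. 147. 537. 291.] scene sc29 [210. 345. 327. 432.]
lidT [320.  49. 522. 176.] scene sc29 [211. 300. 318. 376.]
bodyT [331. 157. 522. 281.] scene sc29 [218. 351. 319. 425.]
```

Side, scene and wrist views agree that the bowl sits about 6 mm towards the box from its pad's centre, while the box is within about 3 mm. I'll regrip the bowl and move it.

```bash
python3 - <<'E'
from h import *
go((.661,-.0255,.12),-.115)
E
```

```text
t 28.88 at [ 0.6483 -0.1237  0.1334] xdown -0.9943 yaw(y axis) -0.11 grip mm 92.6 F [-0.3  0.4 -0.5]
shift cm (tool) [ 0.81  0.31 -9.95]
turn about x 0.005
```

```bash
python3 -m creep '[[[0,0,-1.7,0,9.3],[0,0,-1.7,0,9.3],[0,0,-1.7,0,9.3],[0,0.1,-1.7,0,9.3],[0,0.1,-1.7,0,9.3],[0,0.1,-1.2,0,9.3],[0,0,0,0,9.3],[0,0,0,0,9.3],[0,0,0,0,9.3],[0,0,0,0,9.3]]]'; python3 - <<'E'
from h import *
go((.661,-.0255,.06),-.115)
s=r.sense();print(cv2.Rodrigues(np.array(s["orientation"]))[0].round(3))
im=r.get_image("wrist"); cv2.imwrite("pics/w31.png",im)
E
```

```text
t: 29.72
ee_pos: [0.6577, -0.0144, 0.1203]
orientation: [1.197, 1.205, -1.387]
force: [0.2, -0.3, 0.6]
grip_width: 0.999
t 29.72 at [ 0.6577 -0.0144  0.1203] xdown -0.9931 yaw(y axis) -0.105 grip mm 92.9 F [ 0.2 -0.3  0.6]
shift cm (tool) [6.   1.09 0.77]
turn about x 0.01
[[-0.111  0.989 -0.1  ]
 [-0.039 -0.105 -0.994]
 [-0.993 -0.106  0.051]]
```

View pics/w31.png

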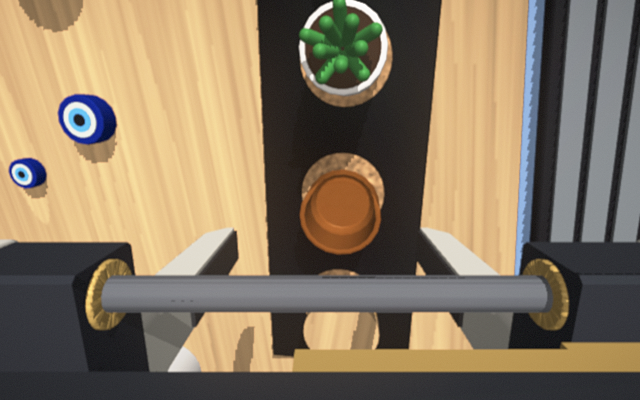

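```bash
python3 - <<'E'
from h import *
C=cam("wrist"); yd=np.array([.114,.9935,0])
print("bowl",onplane(C,[(340.5,212),(301,212),(381,212)],.057).round(4))
print("pad mid",(onplane(C,[(343,153)],.012)-.036*yd).round(4))
print("plant rim",onplane(C,[(344,50)],.070).round(4),"pad+",(onplane(C,[(348,106)],.012)+.036*yd).round(4))
E
```

```text
bowl [[ 0.6613 -0.0242  0.057 ]
 [ 0.631  -0.0221  0.057 ]
 [ 0.6914 -0.0263  0.057 ]]
pad mid [[ 0.6598 -0.0224  0.012 ]]
plant rim [[0.6747 0.0864 0.07  ]] pad+ [[0.6756 0.0872 0.012 ]]
```

```bash
python3 - <<'E'
from h import *
S=cam("side"); Q=cam("scene")
a=r.get_image("side"); b=r.get_image("scene"); cv2.imwrite("pics/side32.png",a); cv2.imwrite("pics/scene32.png",b)
crop(a,225,125,110,120,5,"pics/s32a.png"); crop(b,255,185,150,90,5,"pics/s32b.png")
def cr(c,z,rad,C,o,k):
    t=np.linspace(0,2*np.pi,73); P=np.c_[c[0]+rad*np.cos(t),c[1]+rad*np.sin(t),0*t+z]
    q=(proj(C,P)-o)*k; return np.r_[q.min(0),q.max(0)].round(0)
P={"+":(.6716,.0872),"0":(.659,-.0222),"-":(.6467,-.1317)}
for nm,p,z,rad in (("pad+","+",.012,.036),("plant rim","+",.070,.028),("plant base","+",.012,.028),("pad0","0",.012,.036),("bowl rim","0",.057,.031),("bowl foot","0",.012,.024),("pad-","-",.012,.036),("lid","-",.056,.032),("tin base","-",.012,.031)):
    print(nm,"side",cr(P[p],z,rad,S,np.array([225,125]),5),"scene",cr(P[p],z,rad,Q,np.array([255,185]),5))
E
```

```text
pad+ side [ 45. 385. 205. 501.] scene [510. 173. 650. 272.]
plant rim side [ 45. 306. 175. 397.] scene [533. 101. 646. 177.]
plant base side [ 63. 397. 188. 488.] scene [526. 184. 635. 260.]
pad0 side [185. 245. 336. 349.] scene [305. 214. 447. 317.]
bowl rim side [187. 182. 320. 271.] scene [314. 157. 441. 245.]
bowl foot side [211. 262. 311. 331.] scene [328. 230. 424. 299.]
pad- side [310. 120. 452. 212.] scene [ 89. 256. 235. 364.]
lid side [313.  57. 442. 139.] scene [ 91. 199. 224. 295.]
tin base side [320. 126. 442. 206.] scene [ 99. 263. 225. 356.]
```

View pics/s32a.png

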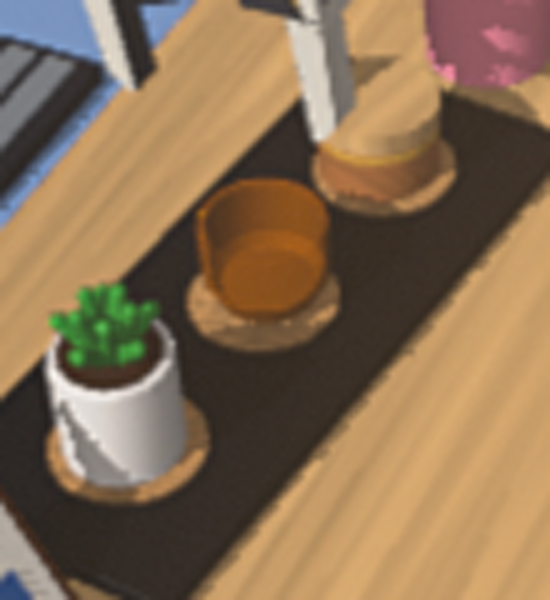

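View pics/s32b.png

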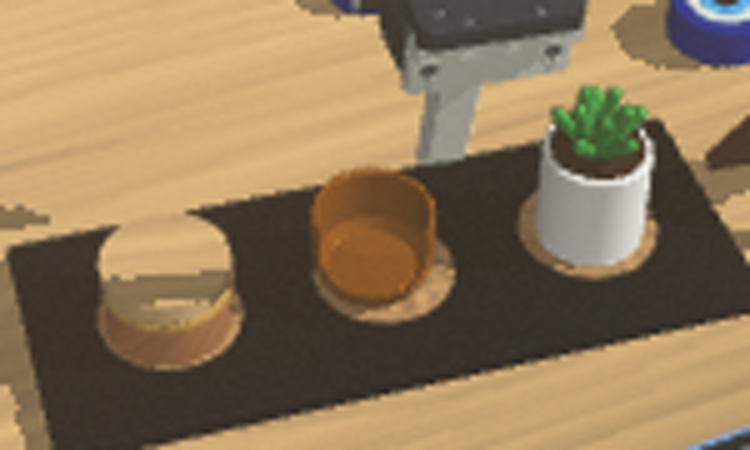

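```bash
python3 - <<'E'
from h import *
go((.660,-.027,.06),-.115)
E
python3 -m creep '[[[1.2,0.25,0.3,0,9.3],[1.2,0.25,0.3,0,9.3],[1.2,0.2,0.3,0,9.3],[1.2,0.2,0.2,0,9.3],[1,0.1,0.1,0,9.3],[0,0,0,0,9.3],[0,0,0,0,9.3],[0,0,0,0,9.3]]]'; python3 - <<'E'
from h import *
go((.660,-.027,.022),-.115)
im=r.get_image("wrist"); cv2.imwrite("pics/w33.png",im)
E
```

```text
t 29.87 at [ 0.6578 -0.015   0.1206] xdown -0.9931 yaw(y axis) -0.106 grip mm 92.8 F [ 0.9  0.7 -0.2]
shift cm (tool) [6.04 0.99 0.87]
turn about x 0.009
t: 30.53
ee_pos: [0.6589, -0.0361, 0.0541]
orientation: [1.199, 1.203, -1.394]
force: [-0.4, -0.4, 0.8]
grip_width: 0.999
t 30.53 at [ 0.6589 -0.0361  0.0541] xdown -0.9927 yaw(y axis) -0.112 grip mm 92.9 F [-0.4 -0.4  0.8]
shift cm (tool) [ 3.14  0.36 -1.08]
turn about x 0.003
```

View pics/w33.png

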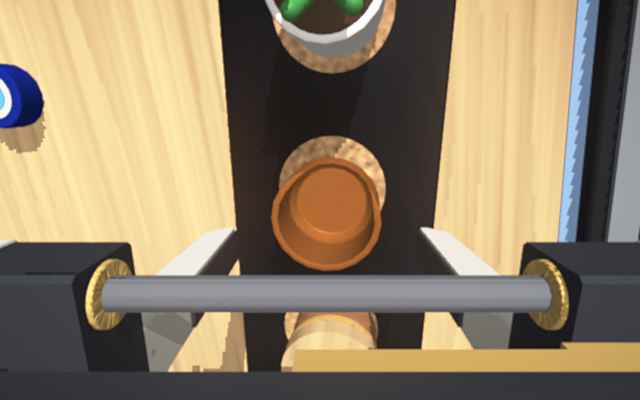

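```bash
python3 -m creep '[[[0.9,0.2,-0.5,0,9.3],[0.9,0.1,-0.4,0,9.3],[0.9,0.1,-0.2,0,9.3],[0,0,0,0,9.3],[0,0,0,0,9.3],[0,0,0,0,9.3]]]'; python3 - <<'E'
from h import *
go((.660,-.027,.022),-.115)
im=r.get_image("wrist"); cv2.imwrite("pics/w34.png",im)
E
```

```text
t: 31.08
ee_pos: [0.6624, -0.0236, 0.0248]
orientation: [1.2, 1.203, -1.39]
force: [-0.9, 0.5, -0.3]
grip_width: 1.003
t 31.08 at [ 0.6624 -0.0236  0.0248] xdown -0.9931 yaw(y axis) -0.109 grip mm 93.3 F [-0.9  0.5 -0.3]
shift cm (tool) [ 0.32 -0.17  0.35]
turn about x 0.006
```

View pics/w34.png

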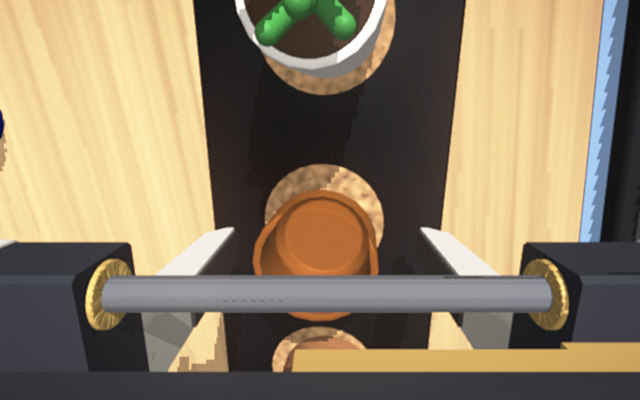

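```bash
python3 -m creep '[[[0.3,-0.1,0,0,9.3],[0,0,0,0,7],[0,0,0,0,5],[0,0,0,0,5],[0,0,0,0,5],[0,0,0,0,5]]]'; python3 -m creep '[[[-0.8,0,0,0,5],[-0.3,0,-0.5,0,5],[0,0,0,0,5],[0,0,0,0,5],[0,0,0,0,5]]]'; python3 - <<'E'
from h import *
go((.660,-.0185,.022),-.115)
a=r.get_image("side"); b=r.get_image("scene")
crop(a,225,125,110,120,5,"pics/s35a.png"); crop(b,255,185,150,90,5,"pics/s35b.png")
E
```

```text
t: 31.63
ee_pos: [0.6612, -0.0243, 0.023]
orientation: [1.201, 1.201, -1.389]
force: [-2.6, 0.0, 2.1]
grip_width: 0.687
t: 32.05
ee_pos: [0.6635, -0.0182, 0.0351]
orientation: [1.201, 1.201, -1.389]
force: [-0.1, 0.4, -1.1]
grip_width: 0.651
t 32.05 at [ 0.6635 -0.0182  0.0351] xdown -0.9933 yaw(y axis) -0.11 grip mm 60.5 F [-0.1  0.4 -1.1]
shift cm (tool) [ 1.34 -0.2   0.  ]
turn about x 0.005
```

View pics/s35a.png

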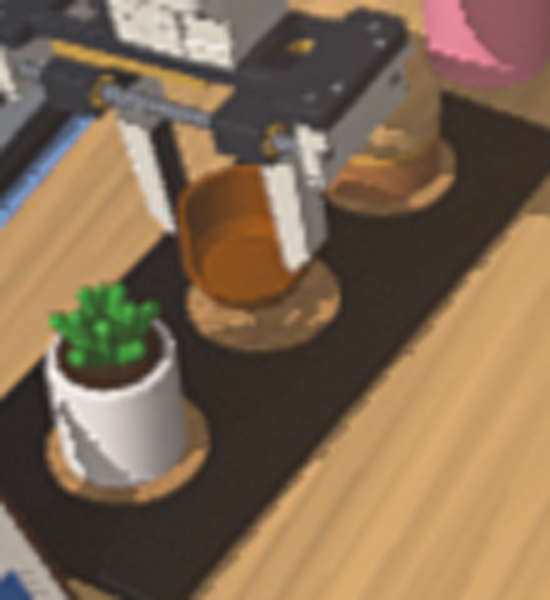

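View pics/s35b.png

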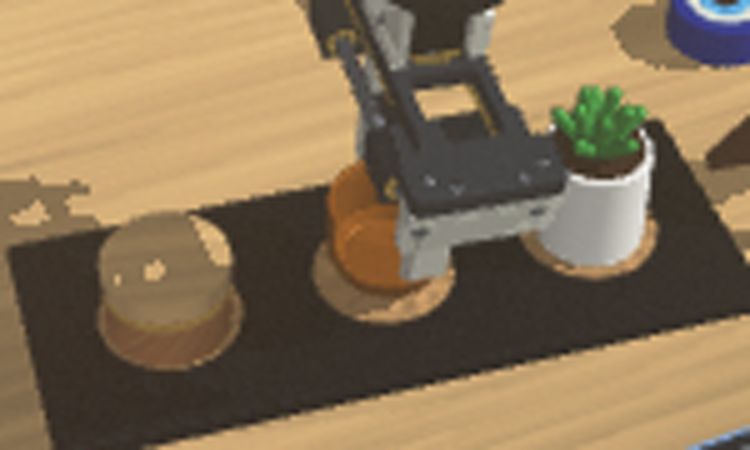

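```bash
python3 -m creep '[[[0.6,-0.2,0,0,5],[0.6,0,0,0,5],[0,0,0,0,5],[0,0,0,0,5]]]'; python3 - <<'E'
from h import *
go((.660,-.0185,.0225),-.115)
E
```

```text
t: 32.48
ee_pos: [0.6603, -0.0188, 0.0233]
orientation: [1.202, 1.199, -1.388]
force: [-0.7, -0.7, 7.8]
grip_width: 0.655
t 32.48 at [ 0.6603 -0.0188  0.0233] xdown -0.9934 yaw(y axis) -0.111 grip mm 61.0 F [-0.7 -0.7  7.8]
shift cm (tool) [ 0.08 -0.02 -0.03]
turn about x 0.004
```

Contact (7.8 N). Release and rise.

```bash
python3 -m creep '[[[0,0,0,0,7],[0,0,0,0,8.5],[0,0,0,0,9.3],[0,0,0,0,9.3],[-1,-0.1,0,0,9.3],[-1.5,-0.15,0,0,9.3],[-2,-0.2,0,0,9.3],[-2,-0.2,0,0,9.3],[-2,-0.2,0,0,9.3],[-2,-0.2,0,0,9.3],[0,0,0,0,9.3],[0,0,0,0,9.3]]]'; python3 - <<'E'
from h import *
go((.439,.065,.15),0)
s=r.sense();print(cv2.Rodrigues(np.array(s["orientation"]))[0].round(3))
a=r.get_image("side"); b=r.get_image("scene")
crop(a,225,125,110,120,5,"pics/s36a.png"); crop(b,255,185,150,90,5,"pics/s36b.png")
E
```

```text
t: 33.48
ee_pos: [0.6594, -0.0133, 0.1337]
orientation: [1.2, 1.202, -1.391]
force: [0.1, -0.1, -0.0]
grip_width: 1.001
t 33.48 at [ 0.6594 -0.0133  0.1337] xdown -0.993 yaw(y axis) -0.111 grip mm 93.1 F [ 0.1 -0.1 -0. ]
shift cm (tool) [  0.53 -22.81  -5.38]
turn about x -0.111
[[-0.112  0.988 -0.105]
 [-0.04  -0.11  -0.993]
 [-0.993 -0.107  0.052]]
```

View pics/s36a.png

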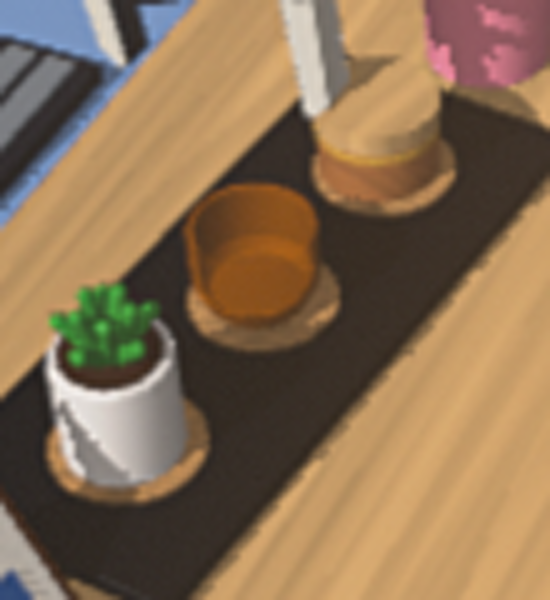

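View pics/s36b.png

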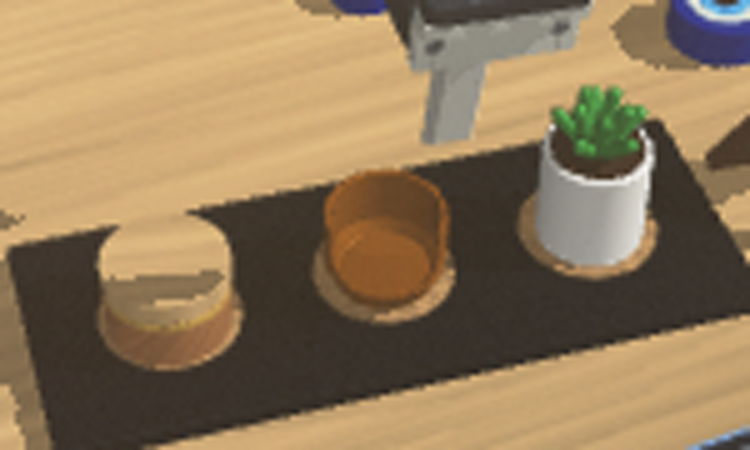

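```bash
python3 -m creep '[[[0,-1.9,-0.45,0,9.3],[0,-1.9,-0.45,0,9.3],[0,-1.9,-0.45,0,9.3],[0,-1.9,-0.45,0,9.3],[0,-1.9,-0.45,0,9.3],[0,-1.9,-0.45,0,9.3],[0,-1.9,-0.45,0,9.3],[0,-1.9,-0.45,0,9.3],[0,-1.9,-0.45,0,9.3],[0,-1.9,-0.45,0,9.3],[0,-1.5,-0.35,0,9.3],[0,0,0,0,9.3]]]';python3 -m creep '[[[0,0,0,0,9.3],[0,0,0,0,9.3]]]'; python3 - <<'E'
from h import *
go((.439,.065,.15),0)
s=r.sense();print(cv2.Rodrigues(np.array(s["orientation"]))[0].round(3),s["joint_positions"].round(3))
cv2.imwrite("pics/w37.png",r.get_image("wrist"))
E
```

```text
t: 34.58
ee_pos: [0.4453, 0.0571, 0.1422]
orientation: [1.187, 1.214, -1.411]
force: [0.1, 0.7, 0.3]
grip_width: 1.002
t: 34.75
ee_pos: [0.445, 0.0568, 0.1414]
orientation: [1.185, 1.215, -1.411]
force: [-0.1, 0.8, -0.4]
grip_width: 1.002
t 34.75 at [0.445  0.0568 0.1414] xdown -0.9899 yaw(y axis) -0.113 grip mm 93.1 F [-0.1  0.8 -0.4]
shift cm (tool) [-0.81 -0.79 -0.7 ]
turn about x -0.113
[[-0.135  0.985 -0.105]
 [-0.043 -0.112 -0.993]
 [-0.99  -0.129  0.058]] [-0.006  0.443 -0.344  2.159  0.217  0.718 -0.614]
```

View pics/w37.png

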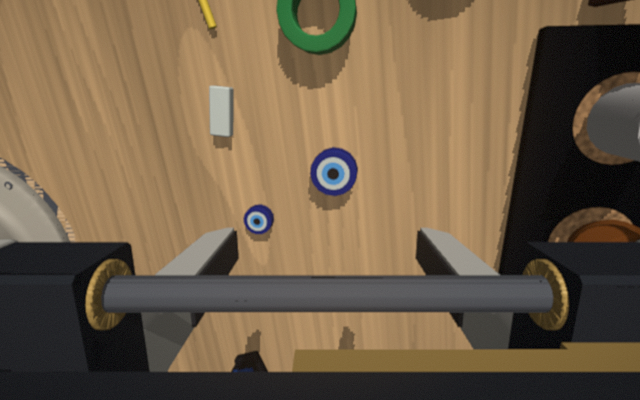

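```bash
python3 - <<'E'
from h import *
C=cam("wrist"); print("eye",onplane(C,[(333.5,171.5),(310,172),(357,172)],.018).round(4))
E
python3 -m creep '[[[-4,0,0,0,9.3],[-4,0,0,0,9.3],[-4,0,0,0,9.3],[-4,0,0,0,9.3],[-4,0,0,0,9.3],[0,0,0,0,9.3],[0,0,0,0,9.3]]]'; python3 -c "
from h import *
go((.439,.065,.10),0);s=r.sense();print(cv2.Rodrigues(np.array(s['orientation']))[0].round(3)[:,0])"
```

```text
eye [[0.4375 0.0658 0.018 ]
 [0.4158 0.0672 0.018 ]
 [0.4588 0.0636 0.018 ]]
t: 35.38
ee_pos: [0.4784, 0.0629, 0.3463]
orientation: [1.188, 1.218, -1.418]
force: [0.0, -0.6, -0.9]
grip_width: 1.0
t 35.38 at [0.4784 0.0629 0.3463] xdown -0.9893 yaw(y axis) -0.118 grip mm 93.0 F [ 0.  -0.6 -0.9]
shift cm (tool) [24.91 -0.58 -1.15]
turn about x -0.118
[-0.14  -0.04  -0.989]
```

```bash
python3 -m creep '[[[4,0,0,0,9.3],[4,0,0,0,9.3],[4,0,0,0,9.3],[4,0,0,0,9.3],[4,0,0,0,9.3],[0,0,0,0,9.3],[0,0,0,0,9.3]]]'; python3 -c "
from h import *
go((.4375,.0655,.05),0);s=r.sense();print(cv2.Rodrigues(np.array(s['orientation']))[0].round(3)[:,0])"
```

```text
t: 35.97
ee_pos: [0.4542, 0.0534, 0.1406]
orientation: [1.195, 1.215, -1.417]
force: [-0.6, -0.4, -0.2]
grip_width: 0.998
t 35.97 at [0.4542 0.0534 0.1406] xdown -0.99 yaw(y axis) -0.122 grip mm 92.8 F [-0.6 -0.4 -0.2]
shift cm (tool) [ 9.15 -0.61 -1.49]
turn about x -0.122
[-0.136 -0.037 -0.99 ]
```

```bash
python3 -m creep '[[[3,-0.3,-0.6,0,6.2],[3,-0.3,-0.6,0,6.2],[2,0,-0.2,0,6.2],[0,0,0,0,6.2],[0,0,0,0,6.2],[0,0,0,0,6.2]]]'; python3 - <<'E'
from h import *
go((.436,.065,.02),-.12)
s=r.sense();print(cv2.Rodrigues(np.array(s['orientation']))[0].round(3)[:,0])
cv2.imwrite("pics/w38.png",r.get_image("wrist"))
E
```

```text
t: 36.47
ee_pos: [0.448, 0.0663, 0.0666]
orientation: [1.205, 1.207, -1.41]
force: [-0.5, 0.3, 0.2]
grip_width: 0.675
t 36.47 at [0.448  0.0663 0.0666] xdown -0.9915 yaw(y axis) -0.125 grip mm 62.8 F [-0.5  0.3  0.2]
shift cm (tool) [ 4.78 -0.6   0.03]
turn about x -0.005
[-0.125 -0.036 -0.992]
```

View pics/w38.png

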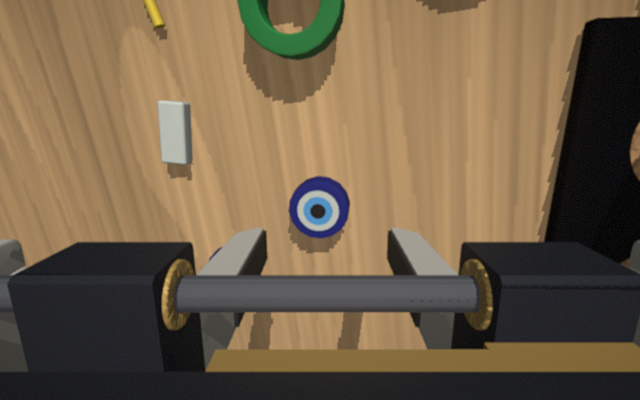

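```bash
python3 - <<'E'
from h import *
C=cam("wrist"); p=onplane(C,[(319.5,207.5),(290,207),(349,207)],.018); print(p.round(4), "small?",onplane(C,[(217,252)],.008).round(4))
go((p[0][0]-.0014,p[0][1],.02),-.12)
S=cam("side"); print("small side",onplane(S,[(395,237)],.008).round(4))
s=r.sense();R=cv2.Rodrigues(np.array(s['orientation']))[0]
print("left finger dir",(-R[:,1]).round(3))
E
```

```text
[[0.4382 0.0663 0.018 ]
 [0.4169 0.0685 0.018 ]
 [0.4592 0.0648 0.018 ]] small? [[0.3482 0.0328 0.008 ]]
t 36.52 at [0.4484 0.0663 0.067 ] xdown -0.9917 yaw(y axis) -0.125 grip mm 62.4 F [ 0.6 -0.  -0.1]
shift cm (tool) [ 4.8  -0.58 -0.09]
turn about x -0.005
small side [[0.3503 0.0235 0.008 ]]
left finger dir [-0.985  0.124  0.119]
```

```bash
python3 -m creep '[[[2.2,-0.3,0,0,6.2],[2.2,-0.2,0,0,6.2],[0,0,0,0,6.2],[0,0,0,0,6.2],[0,0,0,0,6.2]]]'; python3 - <<'E'
from h import *
go((.4370,.066,-.007),-.12)
s=r.sense();print(cv2.Rodrigues(np.array(s['orientation']))[0].round(3)[:,0])
cv2.imwrite("pics/w39.png",r.get_image("wrist"))
cv2.imwrite("pics/sd39.png",r.get_image("side")[140:320,270:470].repeat(3,0).repeat(3,1))
E
```

```text
t: 36.93
ee_pos: [0.4454, 0.0655, 0.0307]
orientation: [1.218, 1.197, -1.4]
force: [0.2, -0.4, 1.1]
grip_width: 0.665
t 36.93 at [0.4454 0.0655 0.0307] xdown -0.9934 yaw(y axis) -0.128 grip mm 61.8 F [ 0.2 -0.4  1.1]
shift cm (tool) [ 3.83 -0.44 -0.12]
turn about x -0.008
[-0.11  -0.033 -0.993]
```

View pics/w39.png

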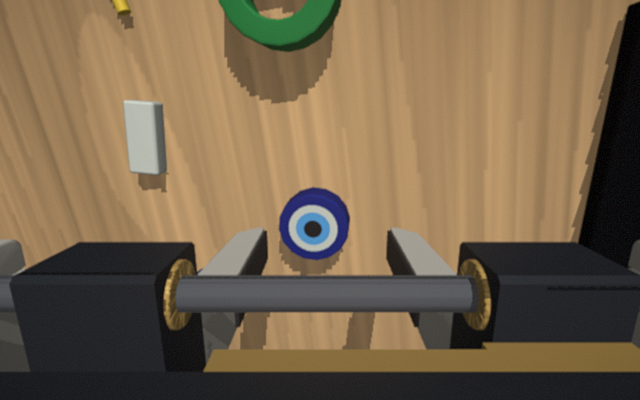

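View pics/sd39.png

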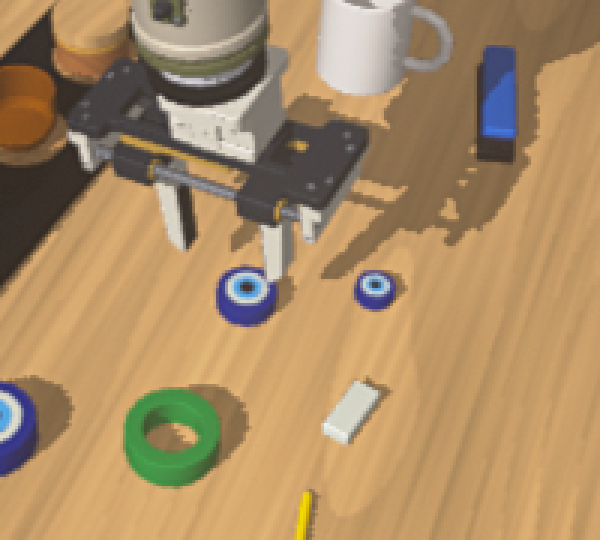

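```bash
python3 - <<'E'
from h import *
print(onplane(cam("wrist"),[(314,224)],.018).round(4))
E
python3 -m creep '[[[1.5,-0.3,0,0,6.2],[1.5,-0.2,0,0,6.2],[0,0,0,0,6.2],[0,0,0,0,6.2],[0,0,0,0,6.2]]]'; python3 - <<'E'
from h import *
go((.4370,.066,-.007),-.12)
s=r.sense();print(cv2.Rodrigues(np.array(s['orientation']))[0].round(3)[:,0])
cv2.imwrite("pics/w40.png",r.get_image("wrist"))
cv2.imwrite("pics/sd40.png",r.get_image("side")[140:320,270:470].repeat(3,0).repeat(3,1))
E
```

```text
[[0.4375 0.0667 0.018 ]]
t: 37.45
ee_pos: [0.4414, 0.0656, 0.0053]
orientation: [1.225, 1.191, -1.394]
force: [0.3, -0.8, -0.6]
grip_width: 0.664
t 37.45 at [0.4414 0.0656 0.0053] xdown -0.9944 yaw(y axis) -0.129 grip mm 61.8 F [ 0.3 -0.8 -0.6]
shift cm (tool) [ 1.27 -0.33 -0.04]
turn about x -0.009
[-0.101 -0.031 -0.994]
```

View pics/w40.png

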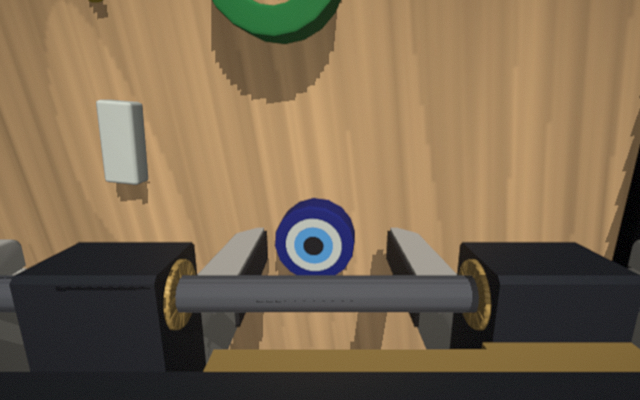

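View pics/sd40.png

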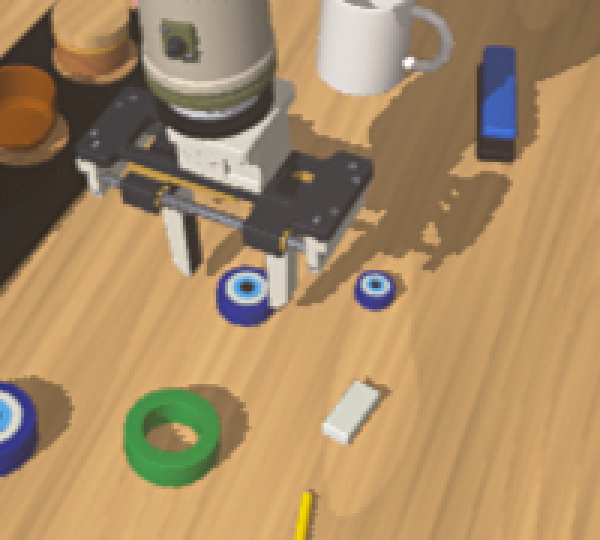

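```bash
python3 -m creep '[[[-3.5,0,0,0,6.2],[-3.5,0,0,0,6.2],[0,0,0,0,6.2],[1.6,-0.1,0,0,6.2],[1.6,-0.1,0,0,6.2],[1.6,-0.1,0,0,6.2],[1.6,0,0,0,6.2],[0,0,0,0,6.2],[0,0,0,0,6.2]]]'; python3 - <<'E'
from h import *
go((.4370,.066,-.007),-.12)
s=r.sense();print(cv2.Rodrigues(np.array(s['orientation']))[0].round(3)[:,0])
E
```

```text
t: 38.3
ee_pos: [0.4437, 0.0667, 0.0179]
orientation: [1.234, 1.186, -1.387]
force: [-0.4, -0.6, -0.5]
grip_width: 0.669
t 38.3 at [0.4437 0.0667 0.0179] xdown -0.9954 yaw(y axis) -0.131 grip mm 62.2 F [-0.4 -0.6 -0.5]
shift cm (tool) [ 2.54 -0.44  0.06]
turn about x -0.011
[-0.092 -0.028 -0.995]
```

```bash
for i in 1; do python3 -m creep '[[[-4,0,0,0,6.2],[-4,0,0,0,6.2],[0,0,0,0,6.2],[1.4,-0.05,0,0,6.2],[1.4,-0.05,0,0,6.2],[1.4,-0.05,0,0,6.2],[1.4,-0.05,0,0,6.2],[1.4,0,0,0,6.2],[1.4,0,0,0,6.2],[0,0,0,0,6.2],[0,0,0,0,6.2]]]'; python3 -m creep '[[[-4,0,0,0,6.2],[-4,0,0,0,6.2],[0,0,0,0,6.2],[2.2,-0.1,0,0,6.2],[2.2,-0.1,0,0,6.2],[2.2,0,0,0,6.2],[1.6,0,0,0,6.2],[0,0,0,0,6.2],[0,0,0,0,6.2]]]'; done; python3 - <<'E'
from h import *
go((.4370,.066,-.007),-.12)
s=r.sense();print(cv2.Rodrigues(np.array(s['orientation']))[0].round(3)[:,0])
E
```

```text
t: 39.22
ee_pos: [0.446, 0.068, 0.0237]
orientation: [1.242, 1.182, -1.381]
force: [-0.0, -0.2, 0.5]
grip_width: 0.667
t: 39.97
ee_pos: [0.4488, 0.0696, 0.0322]
orientation: [1.251, 1.177, -1.372]
force: [-0.1, 0.1, 0.7]
grip_width: 0.667
t 39.97 at [0.4488 0.0696 0.0322] xdown -0.9971 yaw(y axis) -0.133 grip mm 62.0 F [-0.1  0.1  0.7]
shift cm (tool) [ 4.01 -0.85  0.39]
turn about x -0.013
[-0.073 -0.022 -0.997]
```

```bash
python3 -m creep '[[[-4,0,0,0,6.2],[-4,0,0,0,6.2],[0,0,0,0,6.2],[2.2,-0.15,0,0,6.2],[2.2,-0.15,0.1,0,6.2],[2.2,-0.1,0.1,0,6.2],[1.8,0,0,0,6.2],[0,0,0,0,6.2],[0,0,0,0,6.2]]]'; python3 -m creep '[[[-4,0,0,0,6.2],[-4,0,0,0,6.2],[0,0,0,0,6.2],[2.2,-0.15,0.05,0,6.2],[2.2,-0.15,0.05,0,6.2],[2.2,-0.1,0.05,0,6.2],[1.8,0,0,0,6.2],[0,0,0,0,6.2],[0,0,0,0,6.2]]]';  python3 -m creep '[[[-4,0,0,0,6.2],[-4,0,0,0,6.2],[0,0,0,0,6.2],[2.2,-0.1,0,0,6.2],[2.2,-0.1,0,0,6.2],[2.2,0,0,0,6.2],[1.8,0,0,0,6.2],[0,0,0,0,6.2],[0,0,0,0,6.2]]]'; python3 - <<'E'
from h import *
go((.4370,.066,-.007),-.12)
s=r.sense();print(cv2.Rodrigues(np.array(s['orientation']))[0].round(3)[:,0])
E
```

```text
t: 40.72
ee_pos: [0.45, 0.0698, 0.0413]
orientation: [1.262, 1.171, -1.362]
force: [0.1, 0.2, -0.2]
grip_width: 0.667
t: 41.47
ee_pos: [0.4517, 0.0708, 0.0519]
orientation: [1.273, 1.164, -1.35]
force: [0.1, 0.6, 0.2]
grip_width: 0.667
t: 42.22
ee_pos: [0.4558, 0.0732, 0.0632]
orientation: [1.285, 1.156, -1.337]
force: [-1.0, 0.1, -0.0]
grip_width: 0.666
t 42.22 at [0.4558 0.0732 0.0632] xdown -0.9995 yaw(y axis) -0.136 grip mm 62.0 F [-1.   0.1 -0. ]
shift cm (tool) [ 7.08 -1.55  0.87]
turn about x -0.016
[-0.032 -0.01  -0.999]
```

```bash
python3 -m creep '[[[0.5,-0.8,0.4,0,6.2],[1.5,-0.7,0.4,0,6.2],[1.8,0,0,0,6.2],[1.8,0,0,0,6.2],[0,0,0,0,6.2],[0,0,0,0,6.2],[0,0,0,0,6.2]]]'; python3 - <<'E'
from h import *
go((.4377,.066,-.008),-.12)
s=r.sense();print(cv2.Rodrigues(np.array(s['orientation']))[0].round(3)[:,0])
cv2.imwrite("pics/w41.png",r.get_image("wrist"))
E
```

```text
t: 42.8
ee_pos: [0.4397, 0.0662, 0.0146]
orientation: [1.294, 1.149, -1.329]
force: [0.2, -0.4, -0.6]
grip_width: 0.667
t 42.8 at [0.4397 0.0662 0.0146] xdown -0.9998 yaw(y axis) -0.138 grip mm 62.0 F [ 0.2 -0.4 -0.6]
shift cm (tool) [ 2.26 -0.15  0.03]
turn about x -0.018
[-0.02  -0.008 -1.   ]
```

View pics/w41.png

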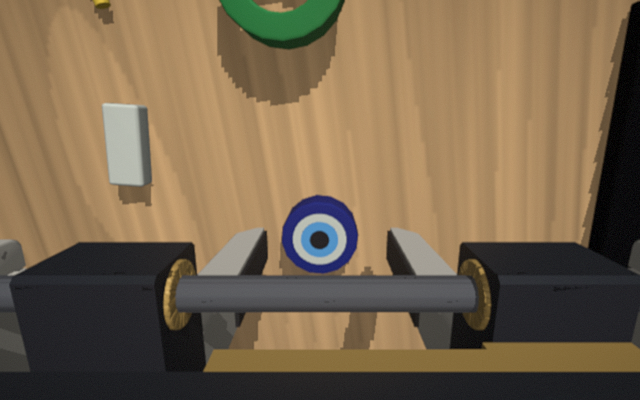

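```bash
python3 -m creep '[[[1.0,-0.2,0.1,0,6.2],[0.6,0,0,0,6.2],[0,0,0,0,6.2],[0,0,0,0,6.2]]]'; python3 - <<'E'
from h import *
go((.4377,.066,-.008),-.12)
cv2.imwrite("pics/w42.png",r.get_image("wrist"))
cv2.imwrite("pics/sd42.png",r.get_image("side")[200:290,310:410].repeat(6,0).repeat(6,1))
E
```

```text
t: 43.18
ee_pos: [0.4397, 0.0655, 0.0019]
orientation: [1.299, 1.145, -1.324]
force: [-0.1, -0.2, 0.2]
grip_width: 0.665
t 43.18 at [0.4397 0.0655 0.0019] xdown -0.9999 yaw(y axis) -0.139 grip mm 61.9 F [-0.1 -0.2  0.2]
shift cm (tool) [ 0.99 -0.19 -0.03]
turn about x -0.019
```

View pics/w42.png

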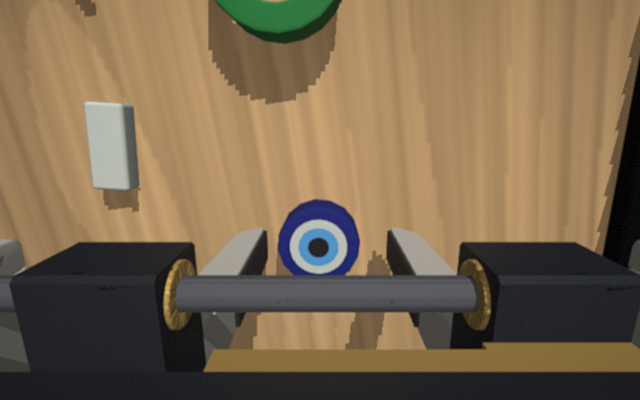

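View pics/sd42.png

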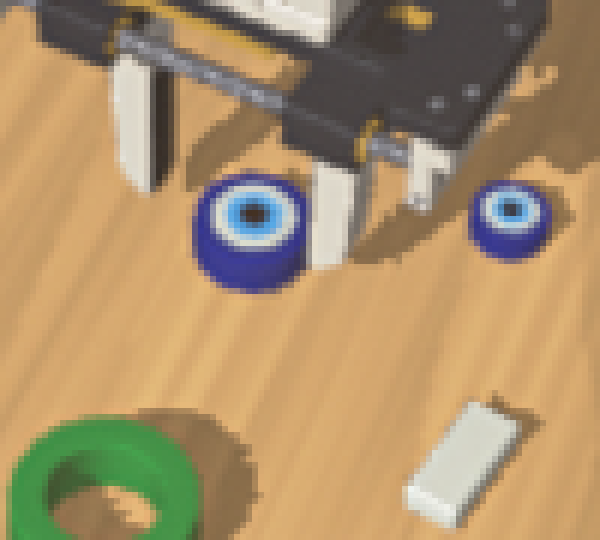

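```bash
python3 -m creep '[[[0.7,-0.2,0,0,6.2],[0,0,0,0,6.2],[0,0,0,0,6.2]]]'; python3 - <<'E'
from h import *
go((.4377,.066,-.008),-.12)
cv2.imwrite("pics/sd43.png",r.get_image("side")[200:290,310:410].repeat(6,0).repeat(6,1))
E
```

```text
t: 43.53
ee_pos: [0.4382, 0.0659, -0.005]
orientation: [1.301, 1.145, -1.323]
force: [0.9, 0.6, 0.6]
grip_width: 0.67
t 43.53 at [ 0.4382  0.0659 -0.005 ] xdown -0.9999 yaw(y axis) -0.14 grip mm 62.4 F [0.9 0.6 0.6]
shift cm (tool) [ 0.3  -0.05 -0.01]
turn about x -0.02
```

View pics/sd43.png

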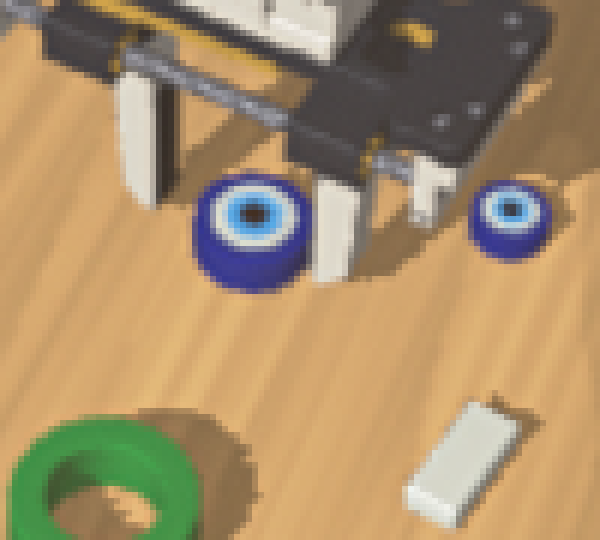

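Tips reach the eye's lower half. Close.

```bash
python3 -m creep '[[[0,0,0,0,5],[0,0,0,0,3],[0,0,0,0,3],[0,0,0,0,3],[0,0,0,0,3]]]'; python3 -c "
from h import *
go((.4377,.066,-.008),-.12)"; python3 -m creep '[[[-3,0,0,0,3],[-4,0,0,0,3],[-4,0,0,0,3],[-4,0,0,0,3],[-2,0,0,0,3],[0,0,0,0,3],[0,0,0,0,3]]]'; python3 - <<'E'
from h import *
go((.647,-.132,.16),-.12)
s=r.sense();print(cv2.Rodrigues(np.array(s['orientation']))[0].round(3)[:,0])
cv2.imwrite("pics/w44.png",r.get_image("wrist"))
cv2.imwrite("pics/sd44.png",r.get_image("side")[100:290,290:490].repeat(3,0).repeat(3,1))
E
```

```text
t: 44.0
ee_pos: [0.4379, 0.0659, -0.005]
orientation: [1.3, 1.145, -1.324]
force: [-0.5, -0.7, -0.6]
grip_width: 0.463
t 44.0 at [ 0.4379  0.0659 -0.005 ] xdown -0.9999 yaw(y axis) -0.139 grip mm 43.0 F [-0.5 -0.7 -0.6]
shift cm (tool) [ 0.3  -0.02 -0.  ]
turn about x -0.019
t: 44.58
ee_pos: [0.4388, 0.0676, 0.1709]
orientation: [1.294, 1.149, -1.327]
force: [-0.2, 0.2, -1.6]
grip_width: 0.461
t 44.58 at [0.4388 0.0676 0.1709] xdown -0.9998 yaw(y axis) -0.137 grip mm 42.9 F [-0.2  0.2 -1.6]
shift cm (tool) [ 0.84 23.37 16.93]
turn about x -0.017
[-0.019 -0.007 -1.   ]
```

View pics/w44.png

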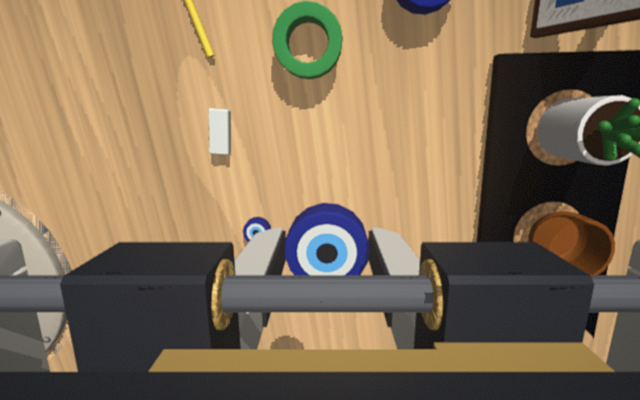

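View pics/sd44.png

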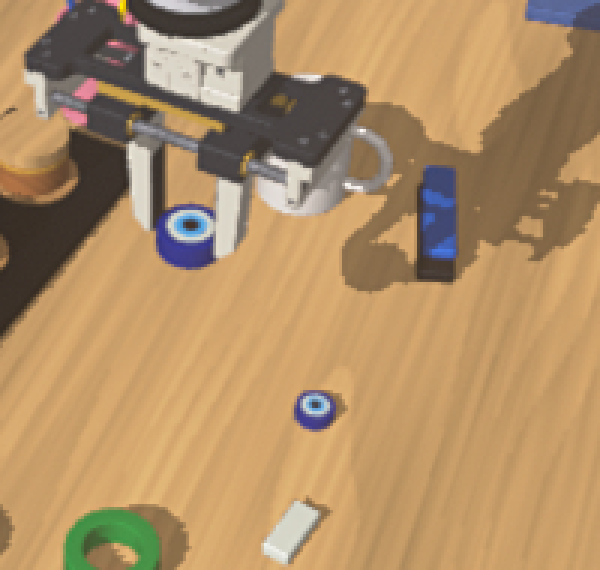

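```bash
python3 -m creep '[[[-0.1,2.9,2.05,0,3],[-0.1,2.9,2.05,0,3],[-0.1,2.9,2.05,0,3],[-0.1,2.9,2.05,0,3],[-0.1,2.9,2.05,0,3],[-0.1,2.9,2.05,0,3],[-0.1,2.9,2.05,0,3],[0,2.2,1.6,0,3],[0,0,0,0,3],[0,0,0,0,3],[0,0,0,0,3],[0,0,0,0,3]]]'; python3 - <<'E'
from h import *
m=r.camera_model("wrist");T=m["T_tool_cam"];K=m["intrinsics"]
for px in [(326,254),(327.5,250)]:
    d=T[:3,:3]@np.linalg.inv(K)@np.array([*px,1]); c=T[:3,3]; print("eye tool offset",(c+d*((-.023-c[0])/d[0])).round(4))
go((.648,-.1315,.09),-.12)
s=r.sense();print(cv2.Rodrigues(np.array(s['orientation']))[0].round(3)[:,0])
im=cv2.imread("pics/w44.png"); crop(im,270,190,120,95,5,"pics/w44c.png")
E
```

```text
t: 45.68
ee_pos: [0.6375, -0.1259, 0.1441]
orientation: [1.262, 1.182, -1.35]
force: [0.5, -0.3, -0.4]
grip_width: 0.463
eye tool offset [-0.023   0.0005  0.0034]
eye tool offset [-0.023   0.0013  0.0012]
t 45.68 at [ 0.6375 -0.1259  0.1441] xdown -0.9982 yaw(y axis) -0.124 grip mm 43.1 F [ 0.5 -0.3 -0.4]
shift cm (tool) [5.34 1.43 0.34]
turn about x -0.004
[-0.06  -0.009 -0.998]
```

View pics/w44c.png

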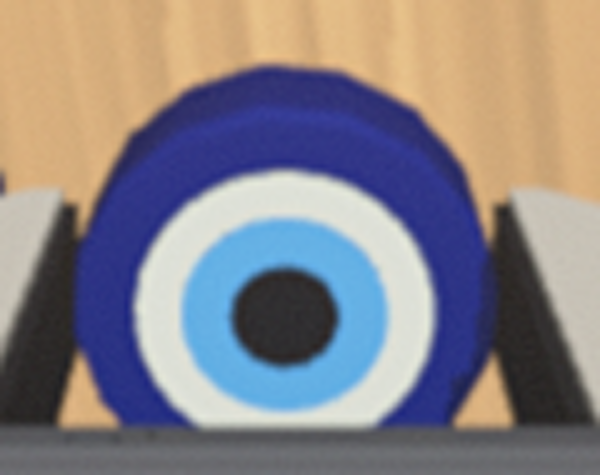

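```bash
python3 -m creep '[[[1.5,0.7,0,0,3],[1.5,0.6,0,0,3],[1.5,0.3,0,0,3],[1.2,0,0,0,3],[0,0,0,0,3],[0,0,0,0,3],[0,0,0,0,3]]]'; python3 - <<'E'
from h import *
go((.648,-.1285,.052),-.12)
s=r.sense();print(cv2.Rodrigues(np.array(s['orientation']))[0].round(3)[:,0])
a=r.get_image("side"); b=r.get_image("scene")
crop(a,260,100,110,90,6,"pics/s46a.png"); crop(b,245,180,120,90,6,"pics/s46b.png")
E
```

```text
t: 46.27
ee_pos: [0.648, -0.1227, 0.0783]
orientation: [1.255, 1.19, -1.347]
force: [-0.5, 0.7, 0.9]
grip_width: 0.46
t 46.27 at [ 0.648  -0.1227  0.0783] xdown -0.9979 yaw(y axis) -0.116 grip mm 42.7 F [-0.5  0.7  0.9]
shift cm (tool) [2.63 0.23 0.54]
turn about x 0.004
[-0.064 -0.008 -0.998]
```

View pics/s46a.png

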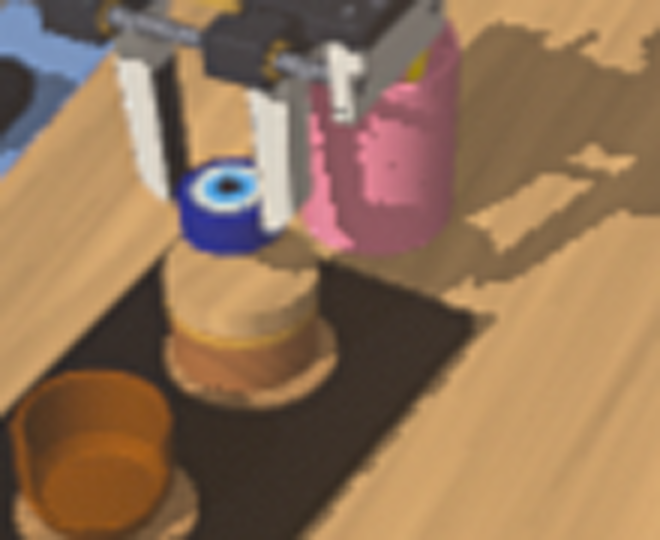

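View pics/s46b.png

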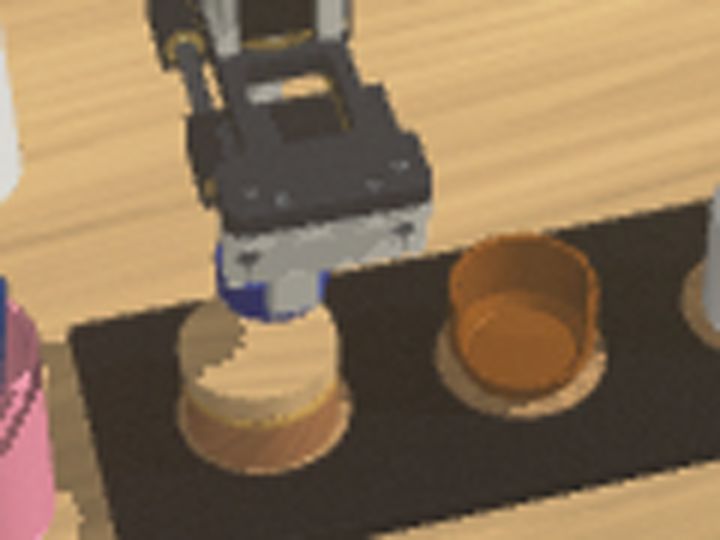

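```bash
python3 -m creep '[[[0.7,0.15,0.3,0,3],[0.7,0.1,0.25,0,3],[0.4,0,0,0,3],[0,0,0,0,3],[0,0,0,0,3],[0,0,0,0,3]]]'; python3 - <<'E'
from h import *
go((.648,-.1285,.052),-.12)
s=r.sense();print(cv2.Rodrigues(np.array(s['orientation']))[0].round(3)[:,0])
a=r.get_image("side"); b=r.get_image("scene")
crop(a,260,100,110,90,6,"pics/s47a.png"); crop(b,245,180,120,90,6,"pics/s47b.png")
def cr(c,z,rad,C,o,k):
    t=np.linspace(0,2*np.pi,73); P=np.c_[c[0]+rad*np.cos(t),c[1]+rad*np.sin(t),0*t+z]
    q=(proj(C,P)-o)*k; return np.r_[q.min(0),q.max(0)].round(0)
zb=s["ee_pos"][2]+.005
for nm,z,rad in (("lid",.056,.032),("eye bottom here",zb,.022),("eye top here",zb+.018,.022)):
    print(nm,cr((.648,-.1315),z,rad,cam("side"),np.array([260,100]),6),cr((.648,-.1315),z,rad,cam("scene"),np.array([245,180]),6))
E
```

```text
t: 46.87
ee_pos: [0.6504, -0.1305, 0.0613]
orientation: [1.258, 1.185, -1.345]
force: [-0.9, 0.3, -0.7]
grip_width: 0.462
t 46.87 at [ 0.6504 -0.1305  0.0613] xdown -0.9982 yaw(y axis) -0.118 grip mm 43.0 F [-0.9  0.3 -0.7]
shift cm (tool) [ 0.94 -0.21 -0.19]
turn about x 0.002
[-0.059 -0.009 -0.998]
lid [162. 218. 318. 316.] [170. 271. 331. 386.]
eye bottom here [185. 213. 293. 280.] [194. 270. 305. 349.]
eye top here [183. 178. 291. 245.] [190. 238. 303. 316.]
```

View pics/s47a.png

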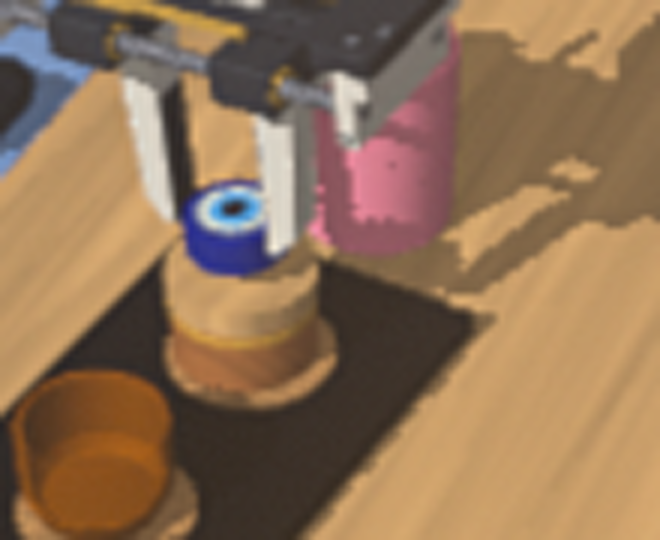

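View pics/s47b.png

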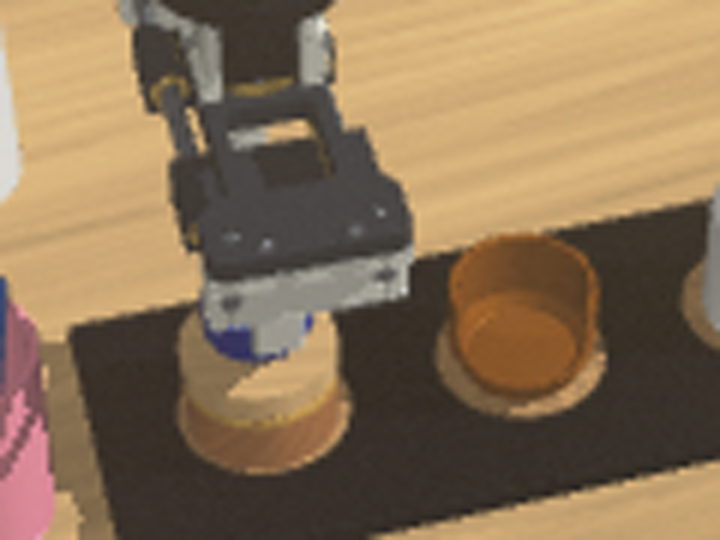

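```bash
python3 -m creep '[[[0.4,-0.1,-0.1,0,3],[0.4,0,0,0,3],[0,0,0,0,3],[0,0,0,0,3]]]'; python3 - <<'E'
from h import *
go((.649,-.1295,.0515),-.12)
E
```

```text
t: 47.3
ee_pos: [0.6494, -0.129, 0.0532]
orientation: [1.258, 1.184, -1.344]
force: [0.4, 0.0, -0.5]
grip_width: 0.465
t 47.3 at [ 0.6494 -0.129   0.0532] xdown -0.9983 yaw(y axis) -0.118 grip mm 43.2 F [ 0.4  0.  -0.5]
shift cm (tool) [ 0.17 -0.02  0.05]
turn about x 0.002
```

```bash
python3 -m creep '[[[0.3,0,0,0,3],[0,0,0,0,3],[0,0,0,0,3]]]'; python3 - <<'E'
from h import *
go((.649,-.1295,.0515),-.12)
a=r.get_image("side"); b=r.get_image("scene")
crop(a,260,100,110,90,6,"pics/s48a.png"); crop(b,245,180,120,90,6,"pics/s48b.png")
E
```

```text
t: 47.55
ee_pos: [0.6499, -0.1289, 0.0511]
orientation: [1.258, 1.183, -1.343]
force: [0.4, -0.5, -0.9]
grip_width: 0.461
t 47.55 at [ 0.6499 -0.1289  0.0511] xdown -0.9984 yaw(y axis) -0.117 grip mm 42.9 F [ 0.4 -0.5 -0.9]
shift cm (tool) [-0.03 -0.08  0.07]
turn about x 0.003
```

View pics/s48a.png

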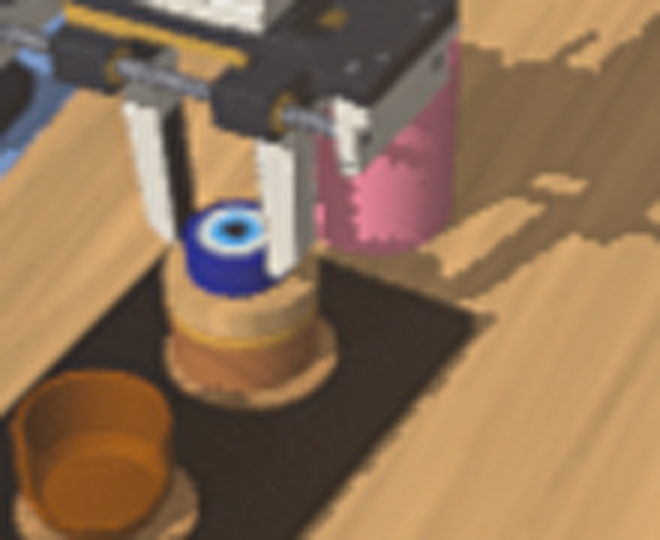

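```bash
python3 -m creep '[[[0.3,-0.05,0,0,3],[0,0,0,0,3]]]'
```

```text
t: 47.82
ee_pos: [0.65, -0.129, 0.0506]
orientation: [1.258, 1.181, -1.342]
force: [0.5, -0.2, -0.6]
grip_width: 0.463
```

```bash
python3 -m creep '[[[0,0,0,0,5],[0,0,0,0,6.5],[0,0,0,0,6.5],[0,0,0,0,6.5],[-1,-0.05,0,0,6.5],[-1.5,-0.1,0,0,6.5],[-2,-0.1,0,0,6.5],[-2,-0.1,0,0,6.5],[-3,-0.1,0,0,6.5],[-3,0,0,0,6.5],[0,0,0,0,6.5],[0,0,0,0,6.5]]]'; python3 - <<'E'
from h import *
go((.649,-.1295,.16),-.12)
C=cam("wrist"); im=r.get_image("wrist"); a=r.get_image("side"); b=r.get_image("scene")
for n,i in (("w",im),("a",a),("b",b)): cv2.imwrite(f"pics/f_{n}.png",i)
yd=np.array([.114,.9935]); 
for n,i,cc in (("wrist",im,C),("side",a,cam("side")),("scene",b,cam("scene"))):
    hsv=cv2.cvtColor(i,cv2.COLOR_BGR2HSV); m=cv2.inRange(hsv,(108,130,30),(130,255,255))
    k,l,st,ce=cv2.connectedComponentsWithStats(m)
    for j in range(1,k):
        if st[j,4]>60: print(n,st[j],ce[j].round(1),onplane(cc,ce[j],.070).round(4))
E
```

```text
t: 48.82
ee_pos: [0.651, -0.1265, 0.1824]
orientation: [1.257, 1.186, -1.344]
force: [1.4, 0.8, -0.1]
grip_width: 0.699
t 48.82 at [ 0.651  -0.1265  0.1824] xdown -0.9982 yaw(y axis) -0.117 grip mm 65.0 F [ 1.4  0.8 -0.1]
shift cm (tool) [ 2.25 -0.04  0.29]
turn about x 0.003
wrist [ 18  52  35  28 396] [39.4 66.4] [[0.4132 0.0058 0.07  ]]
wrist [311 169  48  48 787] [334.9 190.4] [[ 0.6527 -0.1284  0.07  ]]
wrist [ 21 227  37  34 763] [ 39.  243.1] [[ 0.3578 -0.1514  0.07  ]]
side [291 137  17  12  85] [297.5 144. ] [[ 0.6462 -0.1148  0.07  ]]
side [431 155  11  31 292] [435.7 170.7] [[ 0.3142 -0.1492  0.07  ]]
side [213 240  19  22 165] [221.6 250.4] [[0.6411 0.2409 0.07  ]]
side [251 267  30  32 340] [264.4 285.2] [[0.5254 0.2805 0.07  ]]
scene [213 167  34  16 147] [232.2 173. ] [[ 0.3764 -0.1973  0.07  ]]
scene [280 226  17  15  83] [289.8 234. ] [[ 0.6624 -0.1282  0.07  ]]
```

```bash
python3 - <<'E'
from h import *
im=cv2.imread("pics/f_w.png"); C=cam("wrist")
hsv=cv2.cvtColor(im,cv2.COLOR_BGR2HSV)
# iris: light blue
for n,f,cc in (("wrist","w",C),("side","a",cam("side")),("scene","b",cam("scene"))):
    i=cv2.imread(f"pics/f_{f}.png"); h=cv2.cvtColor(i,cv2.COLOR_BGR2HSV); m=cv2.inRange(h,(92,90,120),(108,255,255))
    k,l,st,ce=cv2.connectedComponentsWithStats(cv2.dilate(m,np.ones((3,3))))
    for j in range(1,k):
        p=onplane(cc,ce[j],.074)[0]
        if np.hypot(p[0]-.65,p[1]+.13)<.03: print(n,"iris",st[j],ce[j].round(1),p.round(4))
# lid+pad blob in wrist: not dark
m=(im.max(2)>95).astype(np.uint8)
x0,x1,y0,y1=270,400,150,262
# dark board mask: find blob around eye
d=((im.max(2)<75)&(hsv[...,1]<140)).astype(np.uint8)
for v in range(170,262,6):
    row=d[v]; 
    L=335
    while L>0 and not row[max(L-3,0):L].all(): L-=1
    R=335
    while R<639 and not row[R:R+3].all(): R+=1
    print(v,L,R, (L+R)/2)
col=d[:,335]; print("col335 dark rows",np.flatnonzero(col[140:275])[:60]+140)
E
```

```text
wrist iris [322 183  25  24 438] [334.2 194.5] [ 0.6512 -0.1306  0.074 ]
side iris [294 135  10   7  63] [298.6 138. ] [ 0.6514 -0.1324  0.074 ]
scene iris [283 227  11   8  76] [287.9 230.6] [ 0.654  -0.1299  0.074 ]
170 299 366 332.5
176 298 367 332.5
182 298 369 333.5
188 299 370 334.5
194 335 335 335.0
200 301 369 335.0
206 303 366 334.5
212 308 363 335.5
218 314 356 335.0
224 329 341 335.0
230 335 335 335.0
236 335 335 335.0
242 264 377 320.5
248 264 390 327.0
254 264 390 327.0
260 263 391 327.0
col335 dark rows [140 141 142 143 144 145 146 191 192 193 194 195 196 197 198 199 225 226
 227 228 229 230 231 232 233 234 235 236 237 238 239 240 241]
```

```bash
python3 - <<'E'
from h import *
C=cam("wrist"); yd=np.array([.117,.993,0])
print("lid centre via near edge",onplane(C,[(335,224.5)],.056)[0]+.032*yd, "via L/R",onplane(C,[(299,190),(370,190)],.056).mean(0))
# edge points fit, lower half
E2=[(300,197),(301,200),(303,206),(308,212),(314,218),(329,224),(341,224),(356,218),(363,212),(366,206),(369,200),(370,194)]
c,R=circ(onplane(C,E2,.056)); print("lid fit",c,2*R)
# mug and tape unmoved? compare side images outside arm
a0=cv2.imread("pics/side0.png");a1=cv2.imread("pics/f_a.png"); b0=cv2.imread("pics/scene0.png");b1=cv2.imread("pics/f_b.png")
for nm,x,y,w,h,p,q in (("mug side",372,122,52,50,a0,a1),("tape side",308,266,40,40,a0,a1),("mug scene",212,172,40,46,b0,b1),("tape scene",354,156,30,26,b0,b1)):
    d=cv2.absdiff(p[y:y+h,x:x+w],q[y:y+h,x:x+w]).max(2); print(nm,(d>40).mean().round(3))
E
```

```text
lid centre via near edge [ 0.65128624 -0.13255167  0.056     ] via L/R [ 0.65057665 -0.13067068  0.056     ]
lid fit [ 0.6507624  -0.13154452] 0.06607522300765917
mug side 0.089
tape side 0.0
mug scene 0.0
tape scene 0.0
```

```bash
python3 -m creep '[[[-1.5,0,0,0,6.5],[0,0,0,0,6.5],[0,0,0,0,6.5]]]'; python3 -c "
from plant import r
print(r.job_done()); print(r.sense()['t'])"
```

```text
t: 49.22
ee_pos: [0.6491, -0.1263, 0.1919]
orientation: [1.253, 1.193, -1.35]
force: [-0.6, 0.3, -0.8]
grip_width: 0.7
the job is handed in; nothing more can be done
None
the job is handed in; nothing more can be done
```

All four ornaments are set out as asked, and I handed the job in at about 49 s. The succulent stands on the pad by the picture, the amber bowl on the middle pad and the wooden box on the pad by the pencil cup. The middle-sized eye lies eye side up on the box's lid.

**Last checks**
- **Eye:** the wrist camera puts it within about 1 mm of the lid's centre. The side camera agrees to about 2 mm and the scene camera to about 3.5 mm.
- **Plant and bowl:** each is within about 2 mm of its pad's centre. I first set the bowl down about 6 mm off, so I picked it up again and moved it.
- **Box:** the two fixed cameras put it within 1–2 mm of its pad's centre, but the wrist camera suggests 3–4 mm off along x.
- **Mug and tape:** they look unmoved. The tape matches the first pictures in both fixed views. The mug matches in the scene view, and about 9% of its pixels differ in the side view, which I take to be the arm's shadow.

**What disagreed or was left unchecked**
- **Finger length:** the fingertips reached less far than the stated 14 mm ahead of the TCP, so I set the grasp heights from the images.
- **Hand tilt:** the hand tilted up to 8° during the work. I brought that down to about 1° before picking up the eye; it was about 3° when I set it down.
- **Final view:** the picture limit was reached before I released the eye, so the checks after that were numerical only.

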